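# Make up a sample set in its tray

### The job

Make up this sample's set in the steel tray for the cupboard: put the small specimen pot upright into the tub, set the tub's lid on and press it until it snaps fully home, then lay the Petri dish flat on the middle of the lid. Stand the jar upright in the tray to the left of the tub, and the slide box flat in the tray to the right of the tub with its long side facing the tub's end, both level with the middle of the tub (left and right as the robot faces the bench). Leave the tub standing flat in the tray, and the dropper bottle and the tube rack where they are.

Things in the scene. Friction and masses are not known exactly. Their poses are not given: they have to be found in the camera images.
- tray: Fixed shallow stainless-steel tray, 200 x 380 mm, on the left or the right half of the bench. Floor 3 mm thick, walls 3 mm thick and 21 mm high over the rolled rim. Origin: centre of its underside, on the bench. x runs along the 200 mm side, away from the robot (within 15 degrees), y along the 380 mm side to the robot's left, z up. The robot faces world +x, its left is +y.
- tub: Loose open tub of milky plastic near the middle of the tray, 46 (its x) x 124 (its y) x 52 mm high, walls and floor 2.5 mm (inside 41 x 119 mm), 0.1 kg. Origin: centre of its underside; axes as the tray's to within 7 degrees. In the middle of each long side, 5 mm below the rim, a springy snap bead stands out 3 mm.
- lid_c (a point): White snap lid of the tub, top up on the mat, 62 (its x) x 138 (its y) x 17 mm high, flat 2 mm top, straight sides, hollow below, 35 g. Point: its centre, half-way up. Fits either way round; sloping lead-ins forgive 4 mm. Set on loosely it rests on the beads, a little askew, its top 59 to 61 mm above the tub's underside; 8 to 16 N on its middle snaps it down to 54 mm (this point: 45.5 mm), on the rim.
- pot_c (a point): Small closed specimen pot, milky with a ribbed white screw cap, 30 mm diameter, 40 mm high, upright on the mat, 20 to 45 g. Point on its axis, half-way up (20 mm); z up.
- dish_c (a point): Closed clear Petri dish with brownish sediment in it, 56 mm diameter, 20 mm high, flat on the mat, 35 g. Point at its centre, half-way up (10 mm); z up.
- jar_c (a point): Glass sample jar with a black screw cap and a blank paper band, 48 mm diameter (cap 45 mm), 72 mm high, upright on the mat, 0.1 to 0.2 kg. Point on its axis, half-way up (36 mm); z up.
- slidebox_c (a point): Closed milky plastic slide box with a paper label on top, 84 mm (its x) by 32 mm (its y) by 36 mm high, flat on the mat, 60 to 130 g. Point at its centre, half-way up (18 mm); x along its length, z up.
- dropper_c (a point): Bystander: amber dropper bottle with black bulb, 30 mm diameter, 82 mm high, on the mat. Point on its axis, half-way up. The mat (dark grey, fixed, 270 x 380 x 3 mm) lies on the half of the bench opposite the tray; the dropper and the five things to be moved stand on it in two rows of three, shuffled, 125 mm apart along the row, 140 mm between rows.
- rack: Bystander: white plastic test-tube rack with closed tubes, 56 mm (its x) by 134 mm (its y), 98 mm high over the tubes, at the far middle of the bench. Origin at the centre of its underside.
Mind the look-alikes: they are no part of the job. What is shaped like the part that bears slidebox_c but purple is not meant. Leave any purple look-alike of the part that bears jar_c alone.

How it is judged:
By the outcome, as a careful person would: the job done as asked, in the order asked, and still so for the second after the job is handed in, with the robot touching nothing.
It also fails if it takes over 141 s, if anything falls off the work surface, if the arm or the gripper's body presses on something with over 40 N, if the wrist force passes 120 N, or if a joint passes its speed limit or range.

### The arm

A 6-joint arm with a two-finger parallel gripper is mounted at the origin on the work surface. World frame = base frame: x ahead of the robot, y to its left, z up, the work surface at z = 0. Lengths are in m, angles in rad, forces in N, time in s.
With the tool pointing down it reaches from about 0.325 to 0.925 m from the base axis. Payload 3.1 kg.
Tool frame: the origin (TCP) lies midway between the tips of the shut fingers; the grasp point (between the pads) lies 19 mm behind it (ctrl.grip_point_offset is the distance from the TCP to the grasp point, in m); z points along the fingers, y is the direction in which the jaws open and shut (so a half turn about z gives the same grasp; the last joint's range is limited). The gripper opens to 85 mm and grips with 20 to 120 N. Pads are 22 mm wide; open, the fingers measure 114 mm over their backs; the gripper's body (76 mm by 85 mm) begins 54 mm behind the grasp point. The pads swing forward as they close: fully open they stand 13 mm farther back than shut.
Start: joints at [-1.361, 0.217, 1.613, -0, 1.311, -0.112], TCP at [0.198, -0.593, 0.211] pointing down, gripper open.
Joint ranges: [-2.75, 2.75], [-0.78, 2.1], [0.31, 2.55], [-1.13, 4.27], [0.13, 2.63], [-2.58, 2.58]. Speed limits (rad/s): [2.79, 2.79, 3.14, 3.14, 3.14, 3.14].

### API

Orientations are given as a unit quaternion [w, x, y, z].
In Python, from cell import telemetry, vision, ctrl, spotter gives the robot as it stands.
- The arm moves only by the tool move_arm, never from a script. Its argument "motion" is a list of rows, each a list of 4 numbers: the shift along the tool's x, y, z normalised to -1 to 1, where 1 is 4 cm, then the turn about the tool's z normalised to -1 to 1, where 1 is 5 degrees. A call has 1 to 20 rows; each row shifts and turns the pose as measured when the row begins, along the tool's axes as they then stand; what a row does not reach is not made up. A row lasts 1/12 s, in which the tool goes at most 41.7 mm and 7.16 degrees, less where a joint would pass 70% of its speed; a pose out of reach is approached as far as the arm can. A call with a number of a shift or a turn outside -1 to 1 is refused whole. A call with a gripper value outside its range is refused whole. "fingers" is the opening, from 0 (shut) to 1 (fully open), set as the call begins (left out, the last holds). The fingers move at their own pace and stop on an object; "newtons" is the grip in N (left out, the last holds). Time passes only in rows, so rows that do not move let the fingers close. It gives the time, the measured TCP pose, the force and the opening at its end, in the units of the state.
- telemetry.state(): the state, without advancing time (a new reading comes with each control period).
- vision.capture(name): name is "scene" or "side" or "wrist"; returns the picture (400x640x3 uint8, blue, green, red); there is no depth.
- vision.camera_params(name): a dict with "intrinsics" (3x3 intrinsics, pixels), "pose" (4x4, takes a point from camera to world coordinates). Camera axes: x right, y up, looking along -z (the intrinsics and any distortion apply to the point x, -y, -z); pixel columns grow to the right and rows downward; lengths in m; the calibration is good to about 2 mm. The wrist camera is an equidistant fisheye: a pixel r from the principal point sees the ray r / f radians off the axis. A picture is of the moment at which its call begins: read the wrist's pose just before it. camera_params takes no time and is no camera call; for the wrist camera it gives the pose at the moment of the call.
- ctrl.hand_in(): hands the job in, once; it reports no verdict.
Trained networks look in the newest picture that a camera, given by its name, has taken for a name from the list of things; names that differ only in an ending like _2 or _b are one class to them, and where a whole thing is asked for, a point or a joint stands for the part that bears it (a point fixed in the world has none). Each returns a list of dicts, best first, with "score" (0 to 1); they miss things now and then, are a little off and sometimes report something else, mostly with a low value. They report only what shows in the picture. A call takes as long as a camera call. They do not tell look-alikes from the thing itself.
- spotter.look_for(query, camera): "centre" ([x, y, z] in m, in the coordinates of the camera as it stood for that picture, good to about 4 mm: the middle of the surface that is visible of it).
- spotter.masks_of(query, camera): "region" (400x640 bool, what is visible of it).
The state is a dict: "time": time; "joint_positions": joint angles; "qvel": joint speeds; "joint_efforts": joint torques, N m; "position": TCP position; "tool_rot": TCP orientation; "ft_force": force on the tool from outside, world axes, zero at the start; "torque": the same for the moment, N m; "grip_width": opening from 0.0 (shut) to 1.0 (fully open).
Only numpy, scipy, OpenCV 4.12 (cv2) and the standard library are available. Lean on these libraries where they do the work, as an engineer would, in place of code of your own. Each camera call takes 0.05 s, during which the arm holds its last target.

## Working session

There is one attempt and no reset: what is moved stays moved. The work goes in short steps, Python scripts to look and compute and a tool call to move; the robot and the scene stay as the last step left them, time stands still between calls to the robot, and variables do not carry over. Pictures are saved under pics/ and viewed, and the job is handed in when it is done.

Besides the shell and the picture viewer there is one more tool, called after "Emit:" as name(argument=value, ...) on one line, values as JSON. move_arm: Moves the arm, as the interface text tells. Scaled input: -1 to 1 covers 4 cm each way for a shift and 5 degrees each way for a turn. Its arguments: {"type":"object","properties":{"motion":{"type":"array"},"fingers":{"type":"number"},"newtons":{"type":"number"}},"required":["motion"]}

```bash
ls; mkdir -p pics; python3 - <<'E'
from cell import telemetry, vision, ctrl, spotter
import cv2
s=telemetry.state(); print({k:(v if isinstance(v,float) else [round(float(x),4) for x in v]) if k!='time' else v for k,v in s.items()})
print(ctrl.grip_point_offset)
for n in ['scene','side']:
    im=vision.capture(n); cv2.imwrite(f'pics/{n}0.png',im)
    p=vision.camera_params(n); print(n,p)
    for q in ['tray','tub','lid_c','pot_c','dish_c','jar_c','slidebox_c','dropper_c','rack']:
        try:
            for d in spotter.look_for(q,n)[:3]:
                c=d['centre']; import numpy as np
                w=np.array(p['pose'])@np.r_[c,1]; print(q,round(d['score'],2),w[:3].round(4))
        except Exception as e: print(q,e)
print(telemetry.state()['time'])
E
```

```text
pics
{'time': 0.0, 'joint_positions': [-1.3612, 0.2178, 1.6149, 0.0, 1.3113, -0.1122], 'qvel': [-0.0006, -0.0018, -0.0006, -0.0011, -0.0013, -0.0006], 'joint_efforts': [0.0018, -39.6835, -30.3852, -0.0001, 0.0097, 0.0], 'position': [0.1975, -0.5921, 0.2095], 'tool_rot': [-0.0012, 0.9871, 0.1602, -0.0001], 'ft_force': [0.829, 0.5302, -0.0533], 'torque': [0.0269, 0.0078, 0.0084], 'grip_width': 0.9997438132930891}
0.0187
scene {'intrinsics': array([[422.99573515,   0.        , 313.00897259],
       [  0.        , 422.99573515, 200.24440322],
       [  0.        ,   0.        ,   1.        ]]), 'pose': array([[ 0.06761479, -0.67389191,  0.73572952,  1.4889553 ],
       [ 0.99764902,  0.05391945, -0.04229808, -0.12269938],
       [-0.01116579,  0.73685981,  0.67595336,  0.92113449],
       [ 0.        ,  0.        ,  0.        ,  1.        ]])}
tray 0.74 [5.121e-01 2.299e-01 4.000e-04]
tub 0.9 [0.5051 0.2242 0.0366]
lid_c 0.67 [ 0.5803 -0.3417  0.02  ]
pot_c 0.41 [ 0.5741 -0.2176  0.0404]
dish_c 0.47 [ 0.5746 -0.0933  0.0244]
jar_c 0.69 [ 0.4395 -0.3393  0.052 ]
jar_c 0.64 [ 0.4774 -0.468
[... 357 characters left out ...]
  0.        ,   1.        ]]), 'pose': array([[-0.94542901,  0.18318312, -0.2694586 ,  0.2502689 ],
       [-0.3258121 , -0.52328828,  0.78741085,  0.78925594],
       [ 0.00323585,  0.83223393,  0.5544152 ,  0.65391767],
       [ 0.        ,  0.        ,  0.        ,  1.        ]])}
tray 0.94 [0.5022 0.2858 0.0006]
tub 0.84 [0.4963 0.2247 0.0298]
lid_c 0.62 [ 0.57   -0.3347  0.0229]
pot_c 0.66 [ 0.5644 -0.2133  0.0326]
dish_c 0.8 [ 0.5621 -0.0883  0.0248]
jar_c 0.73 [ 0.4229 -0.3306  0.0526]
jar_c 0.67 [ 0.4571 -0.4655  0.0508]
slidebox_c 0.71 [ 0.2719 -0.2247  0.0325]
slidebox_c 0.67 [ 0.4205 -0.0702  0.0355]
slidebox_c 0.63 [ 0.4218 -0.3302  0.0524]
rack 0.93 [ 0.7581 -0.0164  0.0587]
1.0
```

View pics/scene0.png

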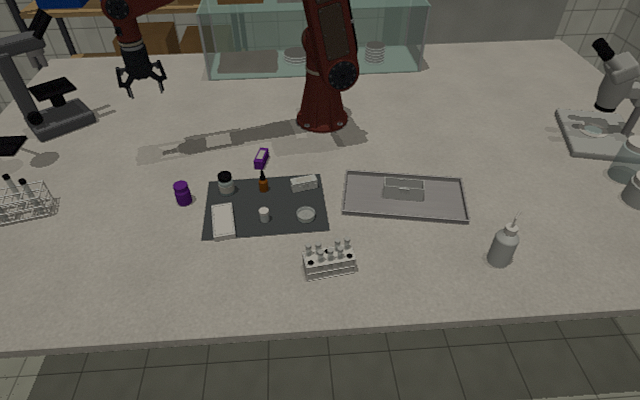

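View pics/side0.png

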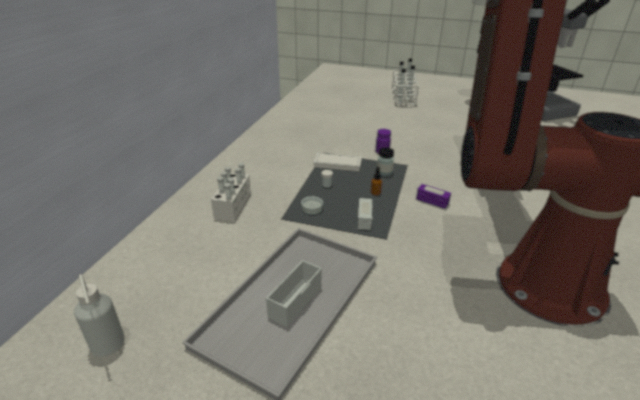

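The scene picture shows the candidates. White slide box is at (304,184), with its purple look-alike at (262,158). The clear jar with black cap is at (225,183), with its purple look-alike at (182,193). Also visible are the lid (222,220), pot (264,214), dish (306,214) and dropper (263,185). I'll choose the white box and the clear jar. Next I'll move the wrist camera over the mat for a close look.

```bash
cat > h.py <<'E'
from cell import telemetry, vision, ctrl, spotter
import numpy as np, cv2, sys
from scipy.spatial.transform import Rotation as Ro
def pose():
    s=telemetry.state(); q=s['tool_rot']; R=Ro.from_quat([q[1],q[2],q[3],q[0]]).as_matrix()
    return s,np.array(s['position']),R
def yawy(R): # direction of jaw axis (tool y) in world, deg mod 180
    return np.degrees(np.arctan2(R[1,1],R[0,1]))
def plan(t,jaw=None):
    """units to go in tool axes; jaw = wanted world angle of the tool y axis (deg, mod 180)"""
    s,p,R=pose(); d=R.T@(np.array(t)-p)/0.04
    out=f"t={s['time']:.2f} at {p.round(4)} jaw {yawy(R):.2f} J6 {s['joint_positions'][5]:.2f} F {np.round(s['ft_force'],1)} w {s['grip_width']:.3f}\n to {np.round(t,4)}: units {d.round(3)} n>={np.linalg.norm(d):.1f}"
    if jaw is not None:
        e=(jaw-yawy(R)+90)%180-90; out+=f" turn about tool z {-e/5:.2f} units (={-e:.1f} deg)"
    print(out)
def K(n): 
    p=vision.camera_params(n); return np.array(p['intrinsics']),np.array(p['pose'])
def proj(P,n,KP=None):
    k,T=KP or K(n); P=np.atleast_2d(P); c=(P-T[:3,3])@T[:3,:3]; v=np.c_[c[:,0],-c[:,1],-c[:,2]]
    if n=='wrist':
        th=np.arctan2(np.hypot(v[:,0],v[:,1]),v[:,2]); ph=np.arctan2(v[:,1],v[:,0])
        return np.c_[k[0,2]+k[0,0]*th*np.cos(ph),k[1,2]+k[1,1]*th*np.sin(ph)]
    return np.c_[k[0,2]+k[0,0]*v[:,0]/v[:,2],k[1,2]+k[1,1]*v[:,1]/v[:,2]]
def unproj(uv,n,z,KP=None):
    k,T=KP or K(n); uv=np.atleast_2d(uv).astype(float); a=(uv[:,0]-k[0,2])/k[0,0]; b=(uv[:,1]-k[1,2])/k[1,1]
    if n=='wrist':
        th=np.hypot(a,b); s=np.where(th>1e-9,np.sin(th)/np.maximum(th,1e-9),1); v=np.c_[a*s,b*s,np.cos(th)]
    else: v=np.c_[a,b,np.ones_like(a)]
    w=np.c_[v[:,0],-v[:,1],-v[:,2]]@T[:3,:3].T; o=T[:3,3]
    return o+w*((z-o[2])/w[:,2])[:,None]
E
python3 - <<'E'
from h import *
plan([0.45,-0.22,0.36],None); s,p,R=pose(); print(R.round(3)); k,T=K('wrist'); print(k,T.round(3)); print((R.T@(T[:3,3]-p)).round(4))
E
```

```text
t=1.00 at [ 0.1977 -0.5929  0.2108] jaw -71.56 J6 -0.11 F [-0.4  0.2  0.5] w 1.003
 to [ 0.45 -0.22  0.36]: units [ 8.932 -6.849 -3.73 ] n>=11.9
[[ 0.949  0.316  0.   ]
 [ 0.316 -0.949  0.   ]
 [ 0.    -0.    -1.   ]]
[[309.70691629   0.         322.58264463]
 [  0.         309.70691629 200.81311371]
 [  0.           0.           1.        ]] [[ 0.316  0.901  0.296  0.275]
 [-0.949  0.3    0.099 -0.568]
 [ 0.    -0.313  0.95   0.373]
 [ 0.     0.     0.     1.   ]]
[ 0.081   0.0004 -0.1625]
```

Emit:
move_arm(motion=[[0,0,-1,0],[0.74,-0.57,-0.25,0],[0.74,-0.57,-0.25,0],[0.74,-0.57,-0.25,0],[0.74,-0.57,-0.25,0],[0.74,-0.57,-0.25,0],[0.74,-0.57,-0.25,0],[0.74,-0.57,-0.25,0],[0.74,-0.57,-0.25,0],[0.74,-0.57,-0.25,0],[0.74,-0.57,-0.25,0],[0.74,-0.57,-0.25,0],[0.7,-0.5,-0.2,0],[0,0,0,0],[0,0,0,0]])

```text
time: 2.25
position: [0.4578, -0.208, 0.3778]
tool_rot: [0.0, 0.987, 0.158, 0.005]
ft_force: [0.3, 0.5, -1.1]
grip_width: 0.995
```

```bash
python3 - <<'E'
from h import *
plan([0.45,-0.22,0.36],-90)
im=vision.capture('wrist'); cv2.imwrite('pics/w1.png',im)
KP=K('wrist'); np.savez('w1.npz',k=KP[0],T=KP[1])
for q in ['lid_c','pot_c','dish_c','jar_c','slidebox_c','dropper_c']:
    for d in spotter.masks_of(q,'wrist')[:3]:
        m=d['region'].astype(np.uint8); 
        if m.sum()<20: continue
        ys,xs=np.nonzero(m); print(q,round(d['score'],2),m.sum(),xs.mean().round(1),ys.mean().round(1))
    for d in spotter.look_for(q,'wrist')[:3]:
        print('   ',round(d['score'],2),(KP[1]@np.r_[d['centre'],1])[:3].round(4))
E
```

```text
t=2.25 at [ 0.4578 -0.208   0.3778] jaw -71.83 J6 0.68 F [ 0.3  0.5 -1.1] w 0.995
 to [ 0.45 -0.22  0.36]: units [-0.284  0.224  0.442] n>=0.6 turn about tool z 3.63 units (=18.2 deg)
lid_c 0.86 2791 417.8 116.4
    0.94 [ 0.5682 -0.3461  0.0151]
pot_c 0.55 272 351.8 94.2
    0.79 [ 0.5671 -0.2233  0.0449]
dish_c 0.9 873 278.3 71.8
dish_c 0.64 292 327.4 173.3
    0.79 [ 0.5664 -0.1005  0.0189]
    0.45 [0.4845 0.2198 0.0249]
jar_c 0.87 917 393.8 197.0
jar_c 0.61 948 463.5 200.9
    0.66 [ 0.4284 -0.3413  0.0729]
    0.55 [ 0.4641 -0.4656  0.0636]
slidebox_c 0.88 1186 253.5 150.8
slidebox_c 0.61 914 307.6 249.7
    0.86 [ 0.2838 -0.2395  0.0332]
    0.8 [ 0.4289 -0.0966  0.0383]
dropper_c 0.89 290 327.2 173.8
    0.65 [ 0.4345 -0.2276  0.0425]
```

View pics/w1.png

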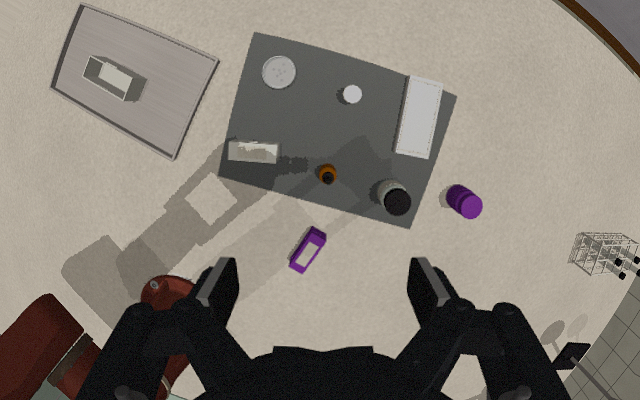

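```bash
cat > fit.py <<'E'
from h import *
from scipy.optimize import minimize
def cyl(parts):
    a=np.linspace(0,2*np.pi,40,endpoint=False); P=[]
    for r,z in parts: P.append(np.c_[r*np.cos(a),r*np.sin(a),np.full(40,z)])
    return np.vstack(P)
def box(lx,ly,z0,z1): return np.array([[sx*lx/2,sy*ly/2,z] for sx in(-1,1) for sy in(-1,1) for z in(z0,z1)])
M=0.003
MOD={'lid_c':box(.062,.138,M,M+.017),'pot_c':cyl([(.015,M),(.015,M+.04)]),'dish_c':cyl([(.028,M),(.028,M+.02)]),
 'jar_c':cyl([(.024,M),(.024,M+.055),(.0225,M+.072)]),'slidebox_c':box(.084,.032,M,M+.036),'dropper_c':cyl([(.015,M),(.015,M+.05),(.006,M+.082)]),
 'tub':box(.046,.124,.003,.055),'tray':box(.2,.38,0,.021)}
def pts(name,p):
    c,s=np.cos(p[2]),np.sin(p[2]); m=MOD[name]; return np.c_[p[0]+c*m[:,0]-s*m[:,1],p[1]+s*m[:,0]+c*m[:,1],m[:,2]]
def hull(name,p,cam,KP): return cv2.convexHull(proj(pts(name,p),cam,KP).astype(np.float32))[:,0]
def fit(name,views,p0,yaw):
    """views: list of (cam,KP,mask)"""
    def cost(v):
        p=[v[0],v[1],v[2]/5 if yaw else p0[2]]; t=0
        for cam,KP,m in views:
            h=hull(name,p,cam,KP); r=np.zeros(m.shape,np.uint8)
            cv2.fillConvexPoly(r,np.round(h*256).astype(np.int32),255,cv2.LINE_AA,8)
            t+=np.abs(r/255.-m).sum()/max(m.sum(),1)
        return t
    x0=np.array([p0[0],p0[1],p0[2]*5] if yaw else p0[:2]); n=len(x0)
    sim=np.vstack([x0]+[x0+np.eye(n)[i]*(.01 if i<2 else .4) for i in range(n)])
    r=minimize(cost,x0,method='Nelder-Mead',options=dict(initial_simplex=sim,xatol=1e-4,fatol=1e-4,maxiter=200))
    return (r.x[0],r.x[1],r.x[2]/5 if yaw else p0[2]),r.fun
E
cat > m1.py <<'E'
from fit import *
IM={};V={}
for cam in ['wrist','scene','side']:
    IM[cam]=vision.capture(cam); V[cam]=K(cam)
g={'lid_c':(.57,-.343,0),'pot_c':(.57,-.22,0),'dish_c':(.567,-.096,0),'jar_c':(.43,-.338,0),'slidebox_c':(.428,-.09,0.0),'tub':(.5,.226,-.0),'tray':(.51,.23,0)}
yawed=['lid_c','slidebox_c','tub','tray']
ov=cv2.resize(IM['wrist'],None,fx=1,fy=1)
for q,p0 in g.items():
    vs=[]
    for cam in V:
        best=None
        for d in spotter.masks_of(q,cam):
            m=d['region'].astype(float)
            if m.sum()<20: continue
            r=np.zeros(m.shape,np.uint8); cv2.fillConvexPoly(r,hull(q,p0,cam,V[cam]).astype(int).astype(np.int32),1)
            iou=(r*m).sum()/((r+m)>0).sum()
            if best is None or iou>best[0]: best=(iou,m)
        if best and best[0]>.15:
            vs.append((cam,V[cam],best[1]))
    res=[]
    for sub in [[v] for v in vs]+[vs]:
        p,c=fit(q,sub,p0,q in yawed); res.append(p)
        print(q,[v[0] for v in sub],np.round(p,4),'yaw',round(np.degrees(p[2]),1),round(c,3))
    for cam in V:
        h=hull(q,res[-1],cam,V[cam]); cv2.polylines(IM[cam],[np.round(h*16).astype(np.int32)],True,(0,255,0),1,cv2.LINE_AA,4)
for cam in V: cv2.imwrite(f'pics/ov_{cam}.png',IM[cam])
print(telemetry.state()['time'])
E
python3 m1.py
```

```text
lid_c ['wrist'] [ 0.5718 -0.3478 -1.4263] yaw -81.7 0.041
lid_c ['scene'] [ 0.5708 -0.3426 -1.4084] yaw -80.7 0.088
lid_c ['side'] [ 0.5715 -0.3507 -1.3853] yaw -79.4 0.145
lid_c ['wrist', 'scene', 'side'] [ 0.5714 -0.3468 -1.4129] yaw -81.0 0.363
pot_c ['wrist'] [ 0.5658 -0.223   0.    ] yaw 0.0 0.313
pot_c ['side'] [ 0.567  -0.2214  0.    ] yaw 0.0 0.313
pot_c ['wrist', 'side'] [ 0.567  -0.2233  0.    ] yaw 0.0 0.638
dish_c ['wrist'] [ 0.5663 -0.096   0.    ] yaw 0.0 0.068
dish_c ['scene'] [ 0.562  -0.0886  0.    ] yaw 0.0 0.476
dish_c ['side'] [ 0.5684 -0.0991  0.    ] yaw 0.0 0.201
dish_c ['wrist', 'scene', 'side'] [ 0.5663 -0.0957  0.    ] yaw 0.0 0.771
jar_c ['wrist'] [ 0.4268 -0.3464  0.    ] yaw 0.0 0.118
jar_c ['scene'] [ 0.4199 -0.3441  0.    ] yaw 0.0 0.282
jar_c ['side'] [ 0.4278 -0.355   0.    ] yaw 0.0 0.238
jar_c ['wrist', 'scene', 'side'] [ 0.4267 -0.3459  0.    ] yaw 0.0 0.687
slidebox_c ['wrist'] [ 0.4259 -0.0969 -1.3298] yaw -76.2 0.118
slidebox_c ['scene'] [ 0.4219 -0.0893  1.7325] yaw 99.3 0.179
slidebox_c ['side'] [ 0.452  -0.1095  0.1756] yaw 10.1 1.372
slidebox_c ['wrist', 'scene', 'side'] [ 0.4256 -0.0939  1.7842] yaw 102.2 0.515
tub ['wrist'] [ 0.4886  0.2208 -0.2073] yaw -11.9 0.043
tub ['scene'] [ 0.4865  0.2243 -0.2732] yaw -15.7 0.132
tub ['side'] [ 0.4902  0.2192 -0.2087] yaw -12.0 0.074
tub ['wrist', 'scene', 'side'] [ 0.4889  0.222  -0.2118] yaw -12.1 0.277
tray ['wrist'] [ 0.501   0.2242 -0.1973] yaw -11.3 0.16
tray ['scene'] [ 0.4957  0.2264 -0.2004] yaw -11.5 0.208
tray ['wrist', 'scene'] [ 0.4985  0.2252 -0.1927] yaw -11.0 0.383
4.1
```

```bash
python3 - <<'E'
import cv2
i=cv2.imread('pics/ov_wrist.png'); cv2.imwrite('pics/ovw_mat.png',cv2.resize(i[20:240,210:480],None,fx=2.8,fy=2.7)); cv2.imwrite('pics/ovw_tray.png',cv2.resize(i[0:170,40:230],None,fx=3.4,fy=3.4))
E
```

```text
(no output)
```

View pics/ovw_mat.png

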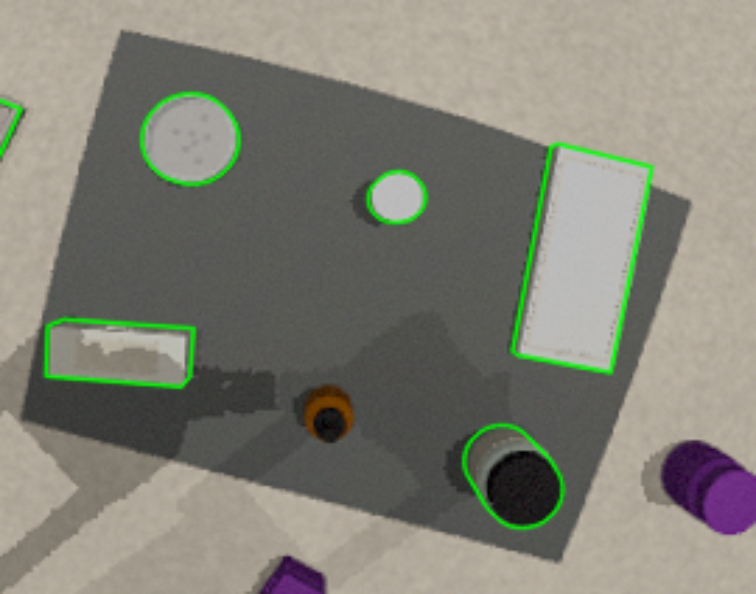

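View pics/ovw_tray.png

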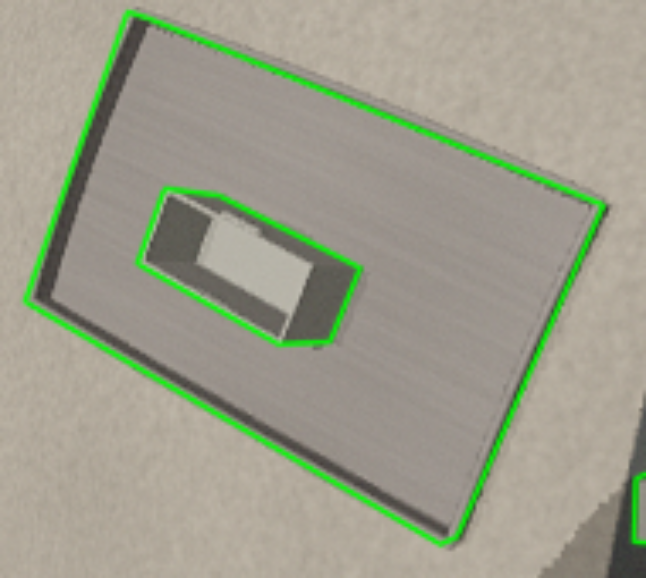

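Fits line up with the picture: green outlines sit on the white slide box, clear jar, lid, pot and dish in the mat crop, and on the tub and tray in the other. The purple jar at the crop's right edge and purple box at its bottom edge are left out. Pot first.

```bash
python3 - <<'E'
from h import *
plan([0.566,-0.223,0.13],-102)
E
```

```text
t=4.10 at [ 0.457  -0.2092  0.3771] jaw -72.04 J6 0.68 F [0.3 0.  0.5] w 1.000
 to [ 0.566 -0.223  0.13 ]: units [2.43  1.165 6.2  ] n>=6.8 turn about tool z 5.99 units (=30.0 deg)
```

Emit:
move_arm(motion=[[0,0,0.88,0.9],[0,0,0.88,0.9],[0,0,0.88,0.9],[0,0,0.88,0.9],[0,0,0.88,0.9],[0,0,0.88,0.9],[0,0,0.9,0.6],[0.91,-0.08,0,0],[0.91,-0.08,0,0],[0.91,-0.08,0,0],[0,0,0,0]], fingers=1, newtons=30)

```text
time: 5.02
position: [0.5524, -0.2158, 0.1041]
tool_rot: [-0.007, 0.993, -0.12, -0.011]
ft_force: [-0.5, -1.1, 1.5]
grip_width: 1.002
```

```bash
python3 - <<'E'
from fit import *
plan([0.566,-0.223,0.014],-102)
im=vision.capture('wrist'); KP=K('wrist')
for d in spotter.masks_of('pot_c','wrist')[:2]:
    m=d['region'].astype(float); print(d['score'],m.sum(),fit('pot_c',[('wrist',KP,m)],(.566,-.223,0),False))
h=hull('pot_c',(.566,-.223,0),'wrist',KP); cv2.polylines(im,[h.astype(np.int32)],True,(0,255,0),1)
cv2.imwrite('pics/w2.png',im)
E
```

```text
t=5.02 at [ 0.5524 -0.2158  0.1041] jaw -103.74 J6 1.31 F [-0.5 -1.1  1.5] w 1.002
 to [ 0.566 -0.223  0.014]: units [0.424 0.12  2.243] n>=2.3 turn about tool z -0.35 units (=-1.7 deg)
```

View pics/w2.png

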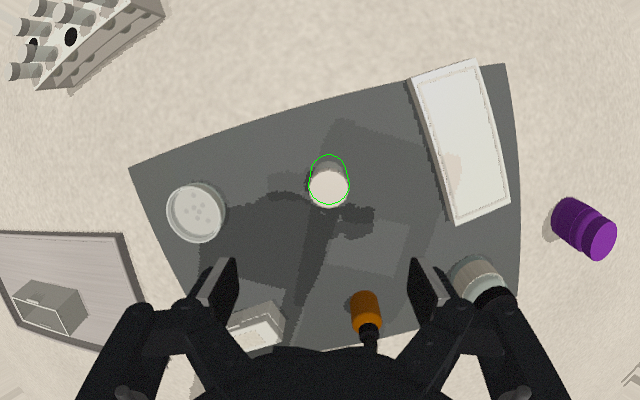

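```bash
python3 - <<'E'
from fit import *
im=vision.capture('wrist')
s0,p,R=pose(); im=vision.capture('wrist'); KP=K('wrist')
print(p, s0['qvel'])
hsv=cv2.cvtColor(im,cv2.COLOR_BGR2HSV)
sub=np.zeros(im.shape[:2]); 
v=cv2.cvtColor(im,cv2.COLOR_BGR2GRAY); m=((v>120)).astype(np.uint8); m[:140]=0;m[225:]=0;m[:,:300]=0;m[:,365:]=0
n,l,st,c=cv2.connectedComponentsWithStats(m); i=1+np.argmax(st[1:,4]); print(st[i],c[i])
# cap top circle centre
print(unproj(c[i],'wrist',.043,KP))
m=(l==i).astype(float)
print(fit('pot_c',[('wrist',KP,m)],(.566,-.223,0),False))
h=hull('pot_c',(.566,-.223,0),'wrist',KP); cv2.polylines(im,[h.astype(np.int32)],True,(0,255,0),1)
cv2.imwrite('pics/w3.png',cv2.resize(im[120:240,260:400],None,fx=4,fy=4))
plan([0.566,-0.223,0.014],-102)
E
```

```text
[ 0.54790799 -0.21494024  0.1053475 ] [-0.00943262 -0.04203637  0.00864516 -0.00100409 -0.00501863 -0.00015726]
[ 308  155   41   48 1396] [328.18696275 179.7277937 ]
[[ 0.56871979 -0.22388865  0.043     ]]
((np.float64(0.5660902155786753), np.float64(-0.22312084051966663), 0), np.float64(0.15848643182201247))
t=5.22 at [ 0.548  -0.2152  0.1062] jaw -103.77 J6 1.31 F [-0.4 -0.2  0.4] w 0.997
 to [ 0.566 -0.223  0.014]: units [0.541 0.107 2.292] n>=2.4 turn about tool z -0.35 units (=-1.8 deg)
```

View pics/w3.png

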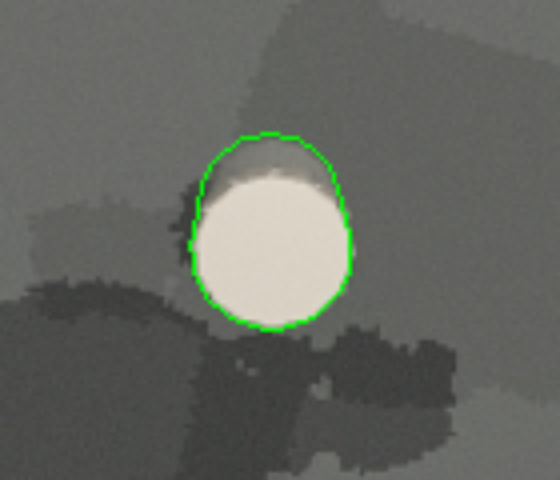

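The settled picture puts the pot outline exactly on the pot. Now descend and grip it.

Emit:
move_arm(motion=[[0.5,0.1,0,-0.35],[0.04,0,0.5,0],[0,0,0.6,0],[0,0,0.6,0],[0,0,0.3,0],[0,0,0,0],[0,0,0,0]])

```text
time: 5.8
position: [0.5689, -0.2274, 0.0353]
tool_rot: [-0.003, 0.994, -0.105, -0.003]
ft_force: [0.5, -0.5, -0.3]
grip_width: 1.0
```

```bash
python3 - <<'E'
from h import *
plan([0.566,-0.223,0.014],-102)
E
```

```text
t=5.80 at [ 0.5689 -0.2274  0.0353] jaw -102.10 J6 1.28 F [ 0.5 -0.5 -0.3] w 1.000
 to [ 0.566 -0.223  0.014]: units [-0.091 -0.09   0.534] n>=0.5 turn about tool z -0.02 units (=-0.1 deg)
```

Emit:
move_arm(motion=[[-0.1,-0.1,0.5,0],[0,0,0.1,0],[0,0,0,0]])

```text
time: 6.05
position: [0.5686, -0.2247, 0.0169]
tool_rot: [-0.001, 0.994, -0.106, 0.001]
ft_force: [0.2, 1.1, 0.7]
grip_width: 1.0
```

```bash
python3 - <<'E'
from h import *
plan([0.566,-0.223,0.014],-102)
E
```

```text
t=6.05 at [ 0.5686 -0.2247  0.0169] jaw -102.13 J6 1.29 F [0.2 1.1 0.7] w 1.000
 to [ 0.566 -0.223  0.014]: units [-0.073 -0.028  0.072] n>=0.1 turn about tool z -0.03 units (=-0.1 deg)
```

Emit:
move_arm(motion=[[-0.06,0,0.08,0],[0,0,0,0],[0,0,0,0],[0,0,0,0],[0,0,0,0],[0,0,0,0],[0,0,0,0],[0,0,0,0]], fingers=0, newtons=30)

```text
time: 6.72
position: [0.5705, -0.2269, 0.0203]
tool_rot: [0.001, 0.994, -0.106, 0.006]
ft_force: [0.0, 0.2, 0.1]
grip_width: 0.323
```

```bash
python3 - <<'E'
from h import *
plan([0.566,-0.223,0.014],-102)
plan([0.489,0.222,0.15],-102)
E
```

```text
t=6.72 at [ 0.5705 -0.2269  0.0203] jaw -102.13 J6 1.29 F [0.  0.2 0.1] w 0.323
 to [ 0.566 -0.223  0.014]: units [-0.131 -0.073  0.157] n>=0.2 turn about tool z -0.03 units (=-0.1 deg)
t=6.72 at [ 0.5705 -0.2269  0.0203] jaw -102.13 J6 1.29 F [0.  0.2 0.1] w 0.323
 to [0.489 0.222 0.15 ]: units [ -4.312 -10.545  -3.292] n>=11.9 turn about tool z -0.03 units (=-0.1 deg)
```

Emit:
move_arm(motion=[[0,0,-0.8,0],[0,0,-0.8,0],[0,0,-0.8,0],[-0.38,-0.9,-0.1,0],[-0.38,-0.92,-0.1,0],[-0.38,-0.92,0,0],[-0.38,-0.92,0,0],[-0.38,-0.92,0,0],[-0.38,-0.92,0,0],[-0.38,-0.92,0,0],[-0.38,-0.92,0,0],[-0.38,-0.92,0,0],[-0.38,-0.92,0,0],[-0.38,-0.8,0,0],[0,0,0,0],[0,0,0,0],[0,0,0,0]])

```text
time: 8.13
position: [0.4881, 0.2159, 0.1279]
tool_rot: [-0.0, 0.994, -0.108, 0.009]
ft_force: [0.4, -0.3, -0.9]
grip_width: 0.318
```

```bash
python3 - <<'E'
from fit import *
plan([0.489,0.222,0.15],-102)
im=vision.capture('wrist'); KP=K('wrist')
p0=(.489,.222,np.radians(-12))
for d in spotter.masks_of('tub','wrist')[:1]:
    m=d['region'].astype(float); p,c=fit('tub',[('wrist',KP,m)],p0,True); print(d['score'],m.sum(),p,np.degrees(p[2]),c)
    mm=d['region']
p,c=p,c
h=hull('tub',p0,'wrist',KP); cv2.polylines(im,[h.astype(np.int32)],True,(0,255,0),1)
h=hull('tub',p,'wrist',KP); cv2.polylines(im,[h.astype(np.int32)],True,(0,0,255),1)
cv2.imwrite('pics/w4.png',im)
E
```

```text
t=8.13 at [0.4881 0.2159 0.1279] jaw -102.39 J6 2.08 F [ 0.4 -0.3 -0.9] w 0.318
 to [0.489 0.222 0.15 ]: units [-0.001 -0.155 -0.553] n>=0.6 turn about tool z -0.08 units (=-0.4 deg)
0.62 9413.0 (np.float64(0.48906641417242114), np.float64(0.2194637959035542), np.float64(-0.22123643664533388)) -12.675914094291056 0.06884679719120199
```

View pics/w4.png

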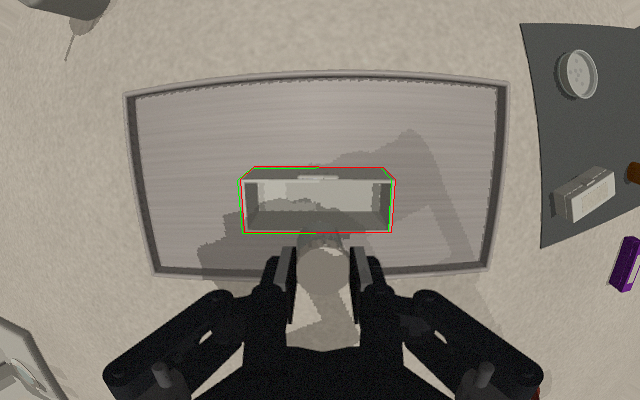

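The picture shows the tub at (318,200), red outline tight on it, and the pot held clear of it at (325,265).

```bash
python3 - <<'E'
from h import *
plan([0.492,0.2195,0.075],-102.5)
E
```

```text
t=8.23 at [0.4885 0.2147 0.1278] jaw -102.51 J6 2.08 F [-0.4 -0.5 -1. ] w 0.320
 to [0.492  0.2195 0.075 ]: units [ 0.037 -0.133  1.322] n>=1.3 turn about tool z -0.00 units (=-0.0 deg)
```

Emit:
move_arm(motion=[[0.05,-0.14,0.3,0],[0,0,0.5,0],[0,0,0.3,0],[0,0,0,0],[0,0,0,0]])

```text
time: 8.65
position: [0.4969, 0.2126, 0.084]
tool_rot: [-0.0, 0.993, -0.115, 0.011]
ft_force: [0.1, 0.8, -0.3]
grip_width: 0.324
```

```bash
python3 - <<'E'
from fit import *
plan([0.492,0.2195,0.023],-102.5)
im=vision.capture('wrist'); cv2.imwrite('pics/w5.png',im[100:380,180:480])
E
```

```text
t=8.65 at [0.4969 0.2126 0.084 ] jaw -103.18 J6 2.09 F [ 0.1  0.8 -0.3] w 0.324
 to [0.492  0.2195 0.023 ]: units [-0.192 -0.137  1.522] n>=1.5 turn about tool z -0.14 units (=-0.7 deg)
```

View pics/w5.png

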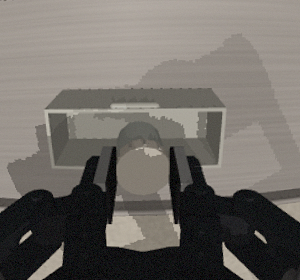

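```bash
cat >> h.py <<'E'
_plan=plan
def plan(t,jaw=None):
    _plan(t,jaw); s,p,R=pose(); print(' toolz xy world',R[:2,2].round(4))
def settle(n=3):
    for _ in range(n): vision.capture('scene')
E
python3 - <<'E'
from h import *
settle(2)
plan([0.492,0.2195,0.06],-102.5)
E
```

```text
t=8.80 at [0.4974 0.2134 0.085 ] jaw -103.13 J6 2.09 F [-0.3  0.1  0.3] w 0.321
 to [0.492  0.2195 0.06  ]: units [-0.181 -0.115  0.623] n>=0.7 turn about tool z -0.13 units (=-0.6 deg)
 toolz xy world [ 0.0233 -0.0016]
```

Emit:
move_arm(motion=[[-0.2,-0.15,0.1,0]])

```text
time: 8.88
position: [0.4935, 0.2206, 0.0827]
tool_rot: [-0.001, 0.993, -0.115, 0.014]
ft_force: [0.7, 0.8, -0.7]
grip_width: 0.321
```

```bash
python3 - <<'E'
from h import *
plan([0.492,0.2195,0.06],-102.5)
settle(2)
plan([0.492,0.2195,0.06],-102.5)
settle(2)
plan([0.492,0.2195,0.06],-102.5)
E
```

```text
t=8.88 at [0.4935 0.2206 0.0827] jaw -103.25 J6 2.10 F [ 0.7  0.8 -0.7] w 0.321
 to [0.492  0.2195 0.06  ]: units [-0.046  0.039  0.567] n>=0.6 turn about tool z -0.15 units (=-0.8 deg)
 toolz xy world [ 0.0277 -0.0009]
t=8.98 at [0.4903 0.2217 0.0809] jaw -103.11 J6 2.10 F [-0.2  0.1 -0.6] w 0.318
 to [0.492  0.2195 0.06  ]: units [0.043 0.047 0.524] n>=0.5 turn about tool z -0.12 units (=-0.6 deg)
 toolz xy world [ 0.0227 -0.0012]
t=9.08 at [0.4908 0.2215 0.0811] jaw -103.07 J6 2.10 F [ 0.3  0.5 -0.7] w 0.321
 to [0.492  0.2195 0.06  ]: units [0.028 0.045 0.528] n>=0.5 turn about tool z -0.11 units (=-0.6 deg)
 toolz xy world [ 0.0236 -0.0015]
```

Emit:
move_arm(motion=[[0,0.04,0.45,-0.1],[-0.02,0,0.45,0],[-0.02,0,0.45,0]])

```text
time: 9.33
position: [0.4964, 0.223, 0.0323]
tool_rot: [-0.003, 0.994, -0.108, 0.019]
ft_force: [-0.6, -0.4, -0.8]
grip_width: 0.322
```

```bash
python3 - <<'E'
from h import *
settle(3)
plan([0.492,0.2195,0.023],-102.5)
im=vision.capture('wrist'); cv2.imwrite('pics/w6.png',cv2.resize(im[100:350,180:480],None,fx=2,fy=2))
E
```

```text
t=9.48 at [0.4935 0.222  0.0304] jaw -102.43 J6 2.09 F [ 0.1  0.9 -0.3] w 0.317
 to [0.492  0.2195 0.023 ]: units [-0.028  0.071  0.183] n>=0.2 turn about tool z 0.01 units (=0.1 deg)
 toolz xy world [0.0312 0.0005]
```

View pics/w6.png

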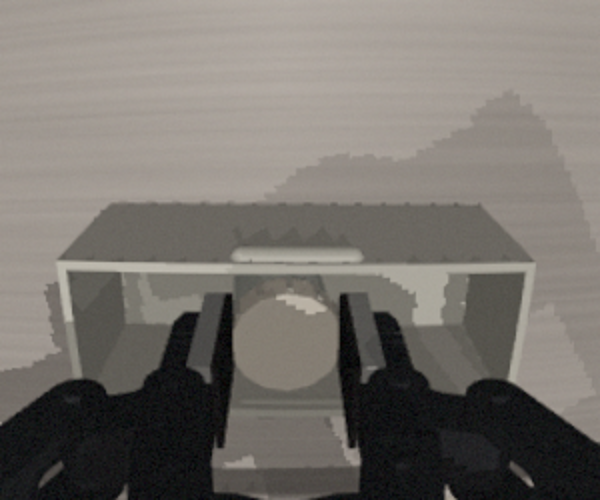

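The pot is inside the tub walls, at (285,340) in the enlarged crop. Now the last few mm.

Emit:
move_arm(motion=[[-0.05,0.06,0.2,0]])

```text
time: 9.62
position: [0.4956, 0.2216, 0.0262]
tool_rot: [-0.004, 0.994, -0.108, 0.02]
ft_force: [1.2, -0.2, 0.6]
grip_width: 0.319
```

```bash
python3 - <<'E'
from h import *
settle(2)
plan([0.492,0.2195,0.023],-102.5)
E
```

```text
t=9.72 at [0.4921 0.2203 0.0234] jaw -102.43 J6 2.09 F [-1.  -0.3 -0. ] w 0.322
 to [0.492  0.2195 0.023 ]: units [0.003 0.019 0.009] n>=0.0 turn about tool z 0.01 units (=0.1 deg)
 toolz xy world [0.0332 0.001 ]
```

Emit:
move_arm(motion=[[-0.03,0.02,0.07,0]])

```text
time: 9.8
position: [0.492, 0.2202, 0.0217]
tool_rot: [-0.003, 0.994, -0.108, 0.018]
ft_force: [0.7, 1.8, 14.4]
grip_width: 0.322
```

```bash
python3 - <<'E'
from h import *
settle(2)
plan([0.492,0.2195,0.023],-102.5)
E
```

```text
t=9.90 at [0.4923 0.2202 0.0219] jaw -102.43 J6 2.09 F [0.7 0.3 2.3] w 0.321
 to [0.492  0.2195 0.023 ]: units [-0.003  0.018 -0.027] n>=0.0 turn about tool z 0.01 units (=0.1 deg)
 toolz xy world [0.0363 0.002 ]
```

Contact (14 N, then 2 N). Release.

Emit:
move_arm(motion=[[0,0,0,0]], fingers=0.6)

```text
time: 9.98
position: [0.4927, 0.2203, 0.0225]
tool_rot: [-0.003, 0.994, -0.108, 0.018]
ft_force: [-0.1, 0.3, 0.3]
grip_width: 0.448
```

```bash
python3 - <<'E'
from h import *
settle(4)
plan([0.492,0.2195,0.12],-102.5)
E
```

```text
t=10.18 at [0.4922 0.2201 0.022 ] jaw -102.43 J6 2.09 F [-1.   0.7 -0.5] w 0.599
 to [0.492  0.2195 0.12  ]: units [ 0.084 -0.007 -2.449] n>=2.5 turn about tool z 0.01 units (=0.1 deg)
 toolz xy world [0.0363 0.002 ]
```

Emit:
move_arm(motion=[[0,0,-0.5,0],[0,0,-0.8,0],[0,0,-1,0],[0,0,-1,0]])

```text
time: 10.52
position: [0.4768, 0.2163, 0.1446]
tool_rot: [0.003, 0.994, -0.109, 0.004]
ft_force: [1.2, -0.3, -0.4]
grip_width: 0.598
```

```bash
python3 - <<'E'
from h import *
settle(2)
plan([0.45,0.2,0.3],-102.5)
im=vision.capture('wrist'); cv2.imwrite('pics/w7.png',im)
E
```

```text
t=10.62 at [0.4838 0.2186 0.1524] jaw -102.45 J6 2.09 F [0.4 0.4 0.7] w 0.597
 to [0.45 0.2  0.3 ]: units [-0.631  0.621 -3.71 ] n>=3.8 turn about tool z 0.01 units (=0.0 deg)
 toolz xy world [ 0.0255 -0.0014]
```

View pics/w7.png

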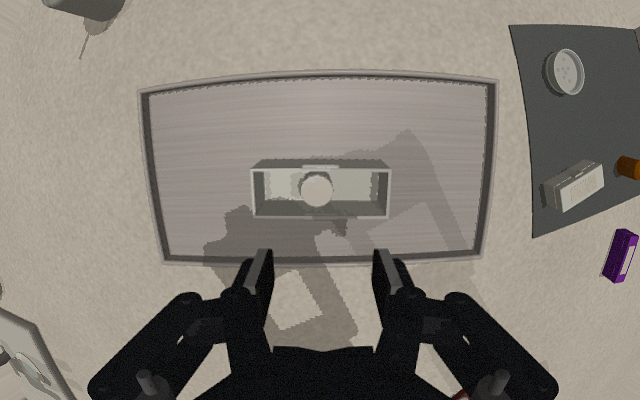

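The picture shows the pot standing upright in the tub at (317,190). Now the lid.

Emit:
move_arm(motion=[[0,0,-0.3,-0.9],[0,0,-0.4,-0.9],[0,0,-0.4,-0.9],[0,0,-0.4,-0.9]], fingers=1)

```text
time: 11.0
position: [0.4736, 0.2158, 0.2009]
tool_rot: [0.004, 0.998, 0.055, 0.001]
ft_force: [-0.3, -0.4, -0.7]
grip_width: 1.0
```

```bash
python3 - <<'E'
from h import *
settle(1)
plan([0.572,-0.347,0.2],-81.5)
E
```

```text
t=11.05 at [0.4755 0.2165 0.2043] jaw -83.57 J6 1.76 F [1.4 1.  1.5] w 1.005
 to [ 0.572 -0.347  0.2  ]: units [ 0.819 14.268  0.224] n>=14.3 turn about tool z -0.41 units (=-2.1 deg)
 toolz xy world [ 0.0077 -0.0069]
```

Tilt is nearly gone. Travel on.

Emit:
move_arm(motion=[[0.05,0.96,0,-0.1],[0.05,0.96,0,-0.1],[0.05,0.96,0,-0.1],[0.05,0.96,0,-0.1],[0.05,0.96,0,0],[0.05,0.96,0,0],[0.05,0.96,0,0],[0.05,0.96,0,0],[0.05,0.96,0,0],[0.05,0.96,0,0],[0.05,0.96,0,0],[0.05,0.96,0,0],[0.05,0.96,0,0],[0.05,0.9,0,0],[0.05,0.8,0,0]])

```text
time: 12.3
position: [0.5719, -0.3547, 0.171]
tool_rot: [-0.007, 0.998, 0.067, -0.013]
ft_force: [1.8, -0.1, -0.6]
grip_width: 1.001
```

```bash
cat > look.py <<'E'
from fit import *
def look(q,p0,yaw,name,n=4):
    settle(n); im=vision.capture('wrist'); KP=K('wrist'); best=None
    for d in spotter.masks_of(q,'wrist'):
        m=d['region'].astype(float)
        if m.sum()<20: continue
        p,c=fit(q,[('wrist',KP,m)],p0,yaw)
        print(q,round(d['score'],2),m.sum(),np.round(p,4),round(np.degrees(p[2]),1),'cost',round(c,3))
        if best is None or c<best[1]: best=(p,c)
    if best:
        h=hull(q,best[0],'wrist',KP); cv2.polylines(im,[h.astype(np.int32)],True,(0,0,255),1)
        cv2.imwrite(f'pics/{name}.png',im); return best[0]
    cv2.imwrite(f'pics/{name}.png',im)
E
python3 - <<'E'
from look import *
p=look('lid_c',(.572,-.347,np.radians(-81.5)),True,'w8')
plan([0.572,-0.347,0.1],-81.5)
E
```

```text
t=12.60 at [ 0.5722 -0.3513  0.1724] jaw -82.12 J6 0.78 F [0.1 0.2 0.3] w 1.000
 to [ 0.572 -0.347  0.1  ]: units [ 0.054 -0.079  1.811] n>=1.8 turn about tool z -0.12 units (=-0.6 deg)
 toolz xy world [-0.0265  0.012 ]
```

View pics/w8.png

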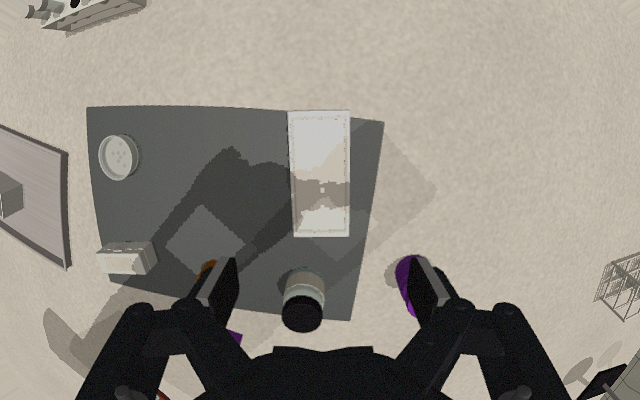

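```bash
python3 - <<'E'
from look import *
im=cv2.imread('pics/w8.png'); KP=K('wrist')
for p,c in [((.572,-.347,np.radians(-81.5)),(0,255,0)),((.5715,-.346,np.radians(-82.5)),(0,0,255))]:
    h=hull('lid_c',p,'wrist',KP); cv2.polylines(im,[np.round(h*16).astype(np.int32)],True,c,1,cv2.LINE_AA,4)
cv2.imwrite('pics/w8b.png',cv2.resize(im[90:260,250:390],None,fx=3.5,fy=3.5))
w=unproj([(289,111),(349,110),(349,236),(294,237)],'wrist',.02,KP); print(w.round(4), w.mean(0))
e=(w[0]+w[1]-w[2]-w[3]); print(np.degrees(np.arctan2(e[1],e[0])))
E
```

```text
[[ 0.6357 -0.3064  0.02  ]
 [ 0.6448 -0.3658  0.02  ]
 [ 0.5084 -0.388   0.02  ]
 [ 0.4982 -0.3268  0.02  ]] [ 0.57175732 -0.34677696  0.02      ]
8.839184928592294
```

View pics/w8b.png

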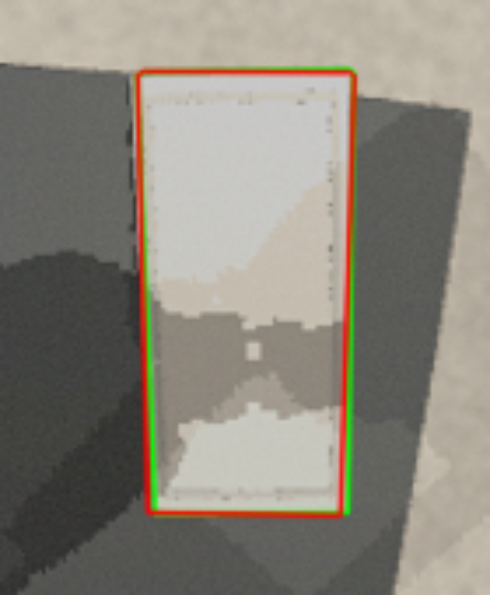

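Emit:
move_arm(motion=[[0.05,-0.1,0.6,0],[0.03,0,0.8,0],[0.03,0,0.8,0],[0.03,0,0.6,0]])

```text
time: 12.93
position: [0.5818, -0.3433, 0.068]
tool_rot: [-0.001, 0.997, 0.071, -0.005]
ft_force: [-0.4, 0.1, -0.4]
grip_width: 0.999
```

```bash
python3 - <<'E'
from h import *
settle(4)
plan([0.572,-0.3465,0.0],-82)
E
```

```text
t=13.13 at [ 0.5821 -0.3444  0.0698] jaw -81.86 J6 0.80 F [0.8 0.  1.4] w 0.999
 to [ 0.572  -0.3465  0.    ]: units [-0.241  0.02   1.746] n>=1.8 turn about tool z 0.03 units (=0.1 deg)
 toolz xy world [-0.0102  0.0005]
```

Emit:
move_arm(motion=[[-0.25,0.02,0.5,0],[-0.05,0,0.6,0],[-0.05,0,0.4,0]])

```text
time: 13.38
position: [0.5784, -0.3528, 0.0241]
tool_rot: [0.008, 0.997, 0.072, 0.005]
ft_force: [-0.2, -0.4, -0.5]
grip_width: 0.995
```

```bash
python3 - <<'E'
from h import *
settle(4)
plan([0.572,-0.3465,0.0],-82)
E
```

```text
t=13.58 at [ 0.5779 -0.3526  0.024 ] jaw -81.72 J6 0.78 F [-0.5 -0.2  0.6] w 0.998
 to [ 0.572  -0.3465  0.    ]: units [-0.13  -0.181  0.597] n>=0.6 turn about tool z 0.06 units (=0.3 deg)
 toolz xy world [ 0.0097 -0.0145]
```

Emit:
move_arm(motion=[[-0.13,-0.18,0.1,0]])

```text
time: 13.67
position: [0.5749, -0.3487, 0.0236]
tool_rot: [0.01, 0.997, 0.072, 0.007]
ft_force: [0.4, -0.9, 0.1]
grip_width: 1.001
```

```bash
python3 - <<'E'
from h import *
settle(2)
plan([0.572,-0.3465,0.0],-82)
E
```

```text
t=13.77 at [ 0.5721 -0.3459  0.0214] jaw -81.70 J6 0.78 F [-0.5 -0.5 -0.2] w 0.999
 to [ 0.572  -0.3465  0.    ]: units [-0.008  0.006  0.535] n>=0.5 turn about tool z 0.06 units (=0.3 deg)
 toolz xy world [ 0.0108 -0.0151]
```

Emit:
move_arm(motion=[[-0.03,0,0.45,0]])

```text
time: 13.85
position: [0.5746, -0.3485, 0.0085]
tool_rot: [0.011, 0.997, 0.073, 0.008]
ft_force: [0.0, -0.2, 0.9]
grip_width: 1.004
```

```bash
python3 - <<'E'
from h import *
settle(3)
plan([0.572,-0.3465,0.0],-82)
E
```

```text
t=14.00 at [ 0.57   -0.3454  0.0027] jaw -81.70 J6 0.78 F [ 0.2 -0.7 -0.4] w 1.003
 to [ 0.572  -0.3465  0.    ]: units [0.045 0.034 0.069] n>=0.1 turn about tool z 0.06 units (=0.3 deg)
 toolz xy world [ 0.0087 -0.0135]
```

Emit:
move_arm(motion=[[0.04,0.03,0.06,0]], fingers=0, newtons=25)

```text
time: 14.08
position: [0.5722, -0.3466, 0.0013]
tool_rot: [0.007, 0.997, 0.072, 0.004]
ft_force: [0.9, -0.5, -0.2]
grip_width: 0.885
```

```bash
python3 - <<'E'
from h import *
settle(8)
plan([0.572,-0.3465,0.2],-12.5)
im=vision.capture('wrist'); cv2.imwrite('pics/w9.png',im)
E
```

```text
t=14.48 at [ 0.572  -0.3466  0.0007] jaw -81.70 J6 0.78 F [ 0.3 -0.3  0.3] w 0.176
 to [ 0.572  -0.3465  0.2   ]: units [ 0.035  0.073 -4.982] n>=5.0 turn about tool z -13.84 units (=-69.2 deg)
 toolz xy world [ 0.0091 -0.0138]
```

View pics/w9.png

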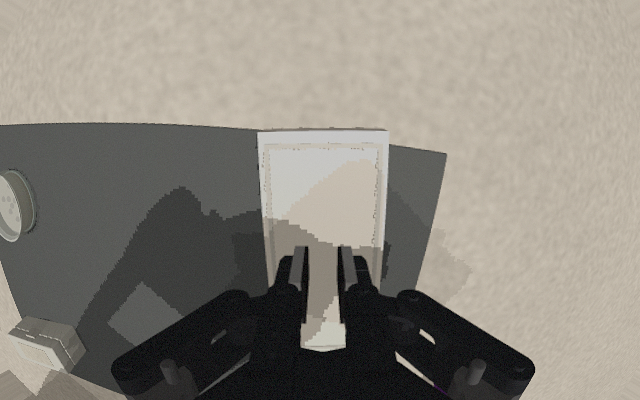

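```bash
python3 - <<'E'
from h import *
plan([0.572,-0.3465,0.2],-12.5)
im=vision.capture('wrist'); a=cv2.resize(im[110:370,200:460],None,fx=1.5,fy=1.5)
b=vision.capture('scene'); b=cv2.resize(b[150:260,170:340],None,fx=2.4,fy=2.4)
c=np.zeros((400,800,3),np.uint8); c[:390,:390]=a; c[:264,392:800]=b
cv2.imwrite('pics/w10.png',c)
plan([0.572,-0.3465,0.2],-12.5)
E
```

```text
t=14.53 at [ 0.5719 -0.3465  0.0006] jaw -81.70 J6 0.78 F [-0.2  0.6 -0.6] w 0.087
 to [ 0.572  -0.3465  0.2   ]: units [ 0.036  0.074 -4.985] n>=5.0 turn about tool z -13.84 units (=-69.2 deg)
 toolz xy world [ 0.009  -0.0137]
t=14.63 at [ 5.719e-01 -3.464e-01  5.000e-04] jaw -81.69 J6 0.78 F [ 0.3 -0.4 -0.3] w 0.003
 to [ 0.572  -0.3465  0.2   ]: units [ 0.037  0.076 -4.988] n>=5.0 turn about tool z -13.84 units (=-69.2 deg)
 toolz xy world [ 0.0088 -0.0136]
```

View pics/w10.png

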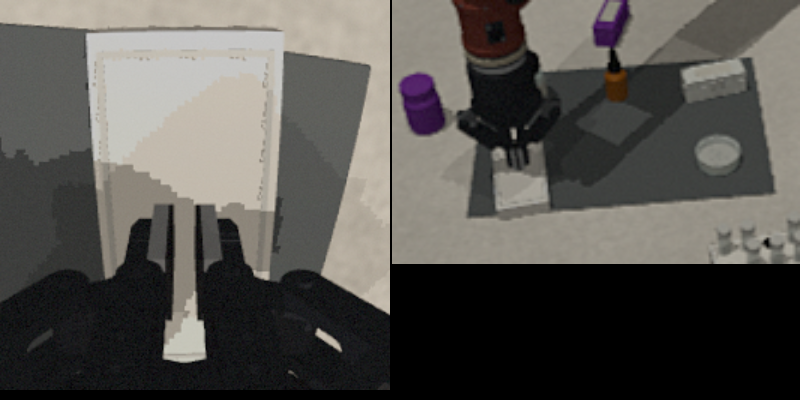

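```bash
python3 - <<'E'
from h import *
im=vision.capture('wrist'); KP=K('wrist'); s,p,R=pose()
print(KP[1][:3,3]-p)
for d,c in [(0,(0,0,255)),(-.019,(0,255,0)),(-.03,(255,0,0)),(.019,(0,255,255))]:
    u=proj(p+R[:,2]*d,'wrist',KP)[0]; print(d,u.round(1)); cv2.circle(im,(int(u[0]),int(u[1])),2,c,-1)
cv2.imwrite('pics/w11.png',cv2.resize(im[110:370,200:460],None,fx=2.2,fy=2.2))
b=vision.capture('scene'); 
for d,c in [(0,(0,0,255)),(-.019,(0,255,0))]:
    u=proj(p+R[:,2]*d,'scene')[0]; print(d,u.round(1)); b[int(round(u[1])),int(round(u[0]))]=c
cv2.imwrite('pics/s11.png',cv2.resize(b[180:250,190:260],None,fx=8,fy=8,interpolation=cv2.INTER_NEAREST))
E
```

```text
[0.07886302 0.01363966 0.16299101]
0 [322.1 245.8]
-0.019 [322.1 261.7]
-0.03 [322.  272.5]
0.019 [322.1 232.5]
0 [222.7 224. ]
-0.019 [221.8 219.6]
```

View pics/w11.png

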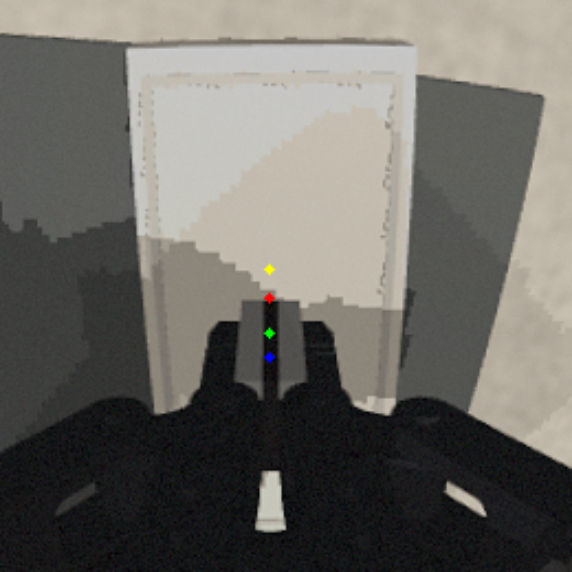

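View pics/s11.png

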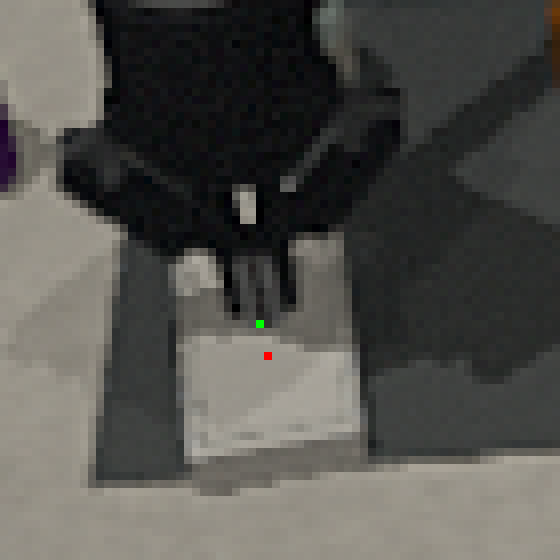

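```bash
python3 - <<'E'
from fit import *
settle(1)
im=vision.capture('wrist'); KP=K('wrist'); s,p,R=pose(); print(p,s['ft_force'],s['joint_positions'])
h=hull('lid_c',(.572,-.3465,np.radians(-82)),'wrist',KP); cv2.polylines(im,[np.round(h*16).astype(np.int32)],True,(0,0,255),1,cv2.LINE_AA,4)
T=KP[1].copy(); T[2,3]+=.021
h=hull('lid_c',(.572,-.3465,np.radians(-82)),'wrist',(KP[0],T)); cv2.polylines(im,[np.round(h*16).astype(np.int32)],True,(0,255,0),1,cv2.LINE_AA,4)
cv2.imwrite('pics/w12.png',cv2.resize(im[90:370,200:460],None,fx=2.1,fy=2.1))
E
```

```text
[ 5.71766350e-01 -3.46364722e-01  3.36740762e-04] [-0.43157859 -0.93345558 -0.09065037] [-0.64686285  0.53183819  1.62785246 -0.00671349  0.9669371   0.78270817]
```

View pics/w12.png

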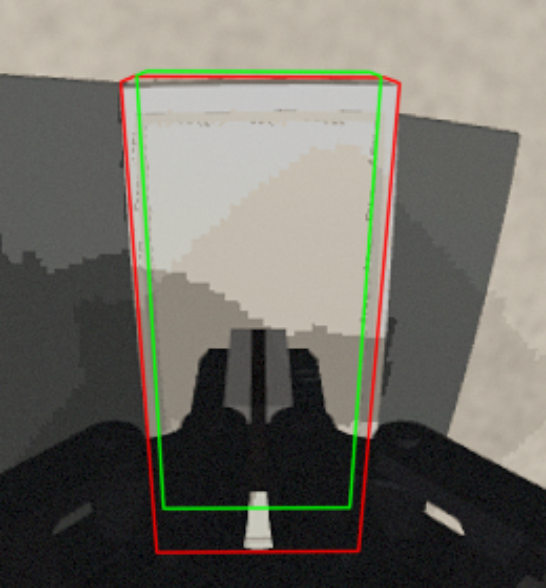

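```bash
python3 - <<'E'
from h import *
KP=K('wrist'); s,p,R=pose()
for nm,y,ds in [('shut',.005,[0,-.005,-.01,-.015,-.02,-.025]),('open inner',.0425,[-.013,-.018,-.023,-.028,-.033])]:
    for d in ds: print(nm,d,proj(np.array([p+R@[x,y,d] for x in(.011,-.011)]),'wrist',KP).round(0).tolist())
E
```

```text
shut 0 [[331.0, 229.0], [330.0, 262.0]]
shut -0.005 [[331.0, 232.0], [331.0, 266.0]]
shut -0.01 [[331.0, 236.0], [331.0, 271.0]]
shut -0.015 [[332.0, 240.0], [331.0, 275.0]]
shut -0.02 [[332.0, 244.0], [331.0, 280.0]]
shut -0.025 [[332.0, 248.0], [332.0, 285.0]]
open inner -0.013 [[400.0, 237.0], [396.0, 272.0]]
open inner -0.018 [[402.0, 241.0], [398.0, 277.0]]
open inner -0.023 [[405.0, 246.0], [400.0, 281.0]]
open inner -0.028 [[407.0, 250.0], [402.0, 286.0]]
open inner -0.033 [[410.0, 255.0], [404.0, 292.0]]
```

The crop shows the shut fingertips resting level with the lid's top, so they end about 20 mm behind the reported TCP. The zero force agrees. I'll grip 20 mm lower from here on. Lid is undisturbed, so open again.

Emit:
move_arm(motion=[[0,0,-0.6,0]], fingers=1)

```text
time: 14.92
position: [0.5675, -0.3431, 0.0188]
tool_rot: [0.003, 0.997, 0.072, -0.0]
ft_force: [-1.8, 0.3, -1.2]
grip_width: 0.128
```

```bash
python3 - <<'E'
from h import *
settle(10)
plan([0.572,-0.3465,0.005],-82)
im=vision.capture('wrist'); KP=K('wrist')
from fit import hull
h=hull('lid_c',(.572,-.3465,np.radians(-82)),'wrist',KP); cv2.polylines(im,[np.round(h*16).astype(np.int32)],True,(0,0,255),1,cv2.LINE_AA,4)
cv2.imwrite('pics/w13.png',im)
E
```

```text
t=15.42 at [ 0.571  -0.3456  0.0233] jaw -81.69 J6 0.78 F [-0.2  0.2  0.7] w 0.979
 to [ 0.572  -0.3465  0.005 ]: units [0.019 0.019 0.459] n>=0.5 turn about tool z 0.06 units (=0.3 deg)
 toolz xy world [ 0.0074 -0.0125]
```

View pics/w13.png

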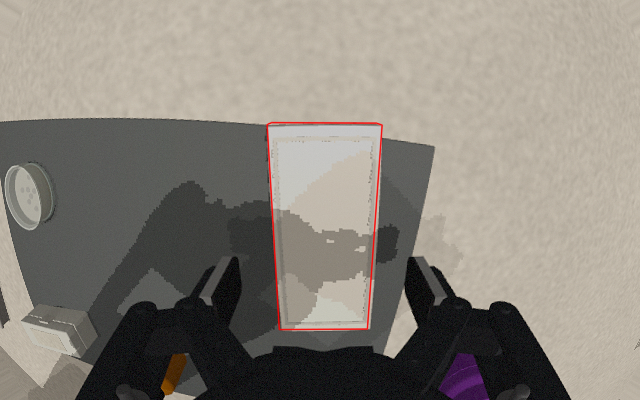

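The lid outline still fits exactly, and the fingers straddle it. Descend further.

Emit:
move_arm(motion=[[0,0.02,0.5,0]])

```text
time: 15.55
position: [0.5748, -0.3491, 0.0077]
tool_rot: [0.009, 0.997, 0.073, 0.007]
ft_force: [1.7, -0.5, 1.7]
grip_width: 1.002
```

```bash
python3 - <<'E'
from h import *
settle(3)
plan([0.572,-0.3465,-0.018],-82)
E
```

```text
t=15.70 at [ 0.5695 -0.3453  0.0012] jaw -81.70 J6 0.78 F [ 0.2 -0.4  0.2] w 1.005
 to [ 0.572  -0.3465 -0.018 ]: units [0.058 0.034 0.481] n>=0.5 turn about tool z 0.06 units (=0.3 deg)
 toolz xy world [ 0.0034 -0.0095]
```

Emit:
move_arm(motion=[[0,0.02,0.4,0]])

```text
time: 15.78
position: [0.5724, -0.3482, -0.0112]
tool_rot: [0.007, 0.997, 0.072, 0.004]
ft_force: [0.9, -0.3, 0.3]
grip_width: 0.998
```

```bash
python3 - <<'E'
from h import *
settle(3)
plan([0.572,-0.3465,-0.018],-82)
E
```

```text
t=15.93 at [ 0.5683 -0.3452 -0.0159] jaw -81.70 J6 0.78 F [0.4 0.7 0.5] w 1.000
 to [ 0.572  -0.3465 -0.018 ]: units [0.088 0.044 0.052] n>=0.1 turn about tool z 0.06 units (=0.3 deg)
 toolz xy world [ 0.0005 -0.0073]
```

Emit:
move_arm(motion=[[0.09,0.04,0.12,0]])

```text
time: 16.02
position: [0.5727, -0.3469, -0.0193]
tool_rot: [0.004, 0.997, 0.072, 0.001]
ft_force: [1.1, 0.1, 1.0]
grip_width: 0.998
```

```bash
python3 - <<'E'
from h import *
settle(2)
plan([0.572,-0.3465,-0.02],-82)
E
```

```text
t=16.12 at [ 0.5726 -0.3464 -0.0205] jaw -81.69 J6 0.78 F [-0.4  0.8 -0.1] w 0.999
 to [ 0.572  -0.3465 -0.02  ]: units [-0.014 -0.    -0.013] n>=0.0 turn about tool z 0.06 units (=0.3 deg)
 toolz xy world [ 0.0009 -0.0074]
```

Emit:
move_arm(motion=[[0,0,0.02,0]], fingers=0, newtons=25)

```text
time: 16.2
position: [0.5731, -0.3467, -0.0207]
tool_rot: [0.004, 0.997, 0.072, 0.001]
ft_force: [0.3, -0.2, -0.6]
grip_width: 0.885
```

```bash
python3 - <<'E'
from h import *
settle(8)
plan([0.572,-0.3465,0.2],-12.5)
im=vision.capture('wrist'); cv2.imwrite('pics/w14.png',im)
E
```

```text
t=16.60 at [ 0.5732 -0.3469 -0.0206] jaw -81.70 J6 0.78 F [0.3 0.3 2.2] w 0.723
 to [ 0.572  -0.3465  0.2   ]: units [-0.022  0.033 -5.514] n>=5.5 turn about tool z -13.84 units (=-69.2 deg)
 toolz xy world [ 0.0022 -0.0083]
```

View pics/w14.png

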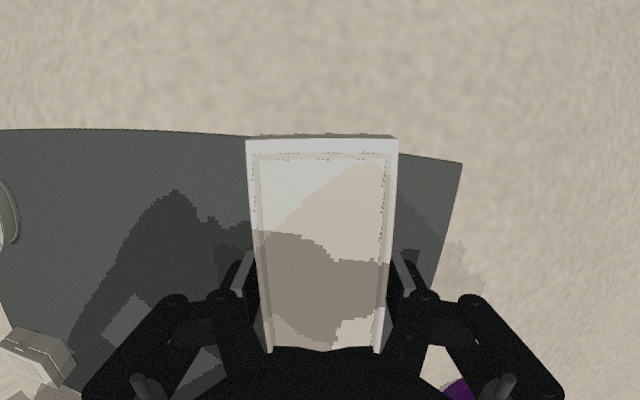

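Gripped at 61.5 mm. The picture shows the pads on both lid sides, at (245,270) and (405,270). Lift and turn.

Emit:
move_arm(motion=[[0,0,-0.4,0],[0,0,-0.6,0],[0,0,-0.6,0],[0,0,-0.4,-0.8],[0,0,-0.3,-1],[0,0,-0.3,-1],[0,0,-0.3,-1],[0,0,-0.3,-1],[0,0,-0.3,-1],[0,0,-0.3,-1],[0,0,-0.2,-1],[0,0,-0.2,-1],[0,0,-0.2,-1],[0,0,-0.1,-1],[0,0,0,-1],[0,0,0,-1],[0,0,0,-0.8]])

```text
time: 18.07
position: [0.5665, -0.3412, 0.1791]
tool_rot: [-0.001, 0.768, 0.64, -0.003]
ft_force: [0.6, 0.5, -0.3]
grip_width: 0.714
```

```bash
python3 - <<'E'
from h import *
settle(3)
plan([0.489,0.22,0.17],-12.5)
im=vision.capture('wrist'); cv2.imwrite('pics/w15.png',im)
E
```

```text
t=18.22 at [ 0.5666 -0.3411  0.1787] jaw -10.70 J6 -0.46 F [-0.5  0.2 -1.6] w 0.723
 to [0.489 0.22  0.17 ]: units [13.426 -4.508  0.184] n>=14.2 turn about tool z 0.36 units (=1.8 deg)
 toolz xy world [-0.0062 -0.0031]
```

View pics/w15.png

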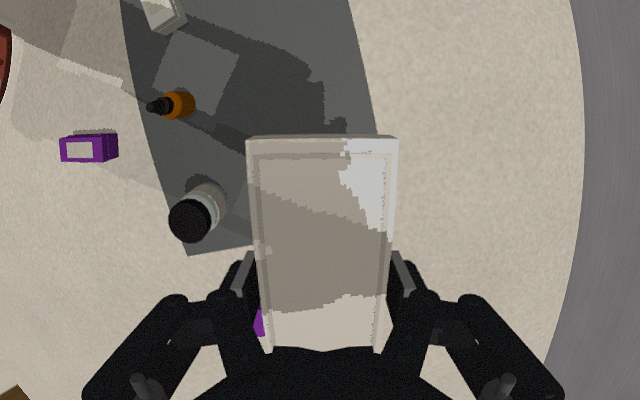

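Emit:
move_arm(motion=[[0.9,-0.3,0,0.1],[0.9,-0.3,0,0.1],[0.9,-0.3,0,0.1],[0.9,-0.3,0,0.06],[0.9,-0.3,0,0],[0.9,-0.3,0,0],[0.9,-0.3,0,0],[0.9,-0.3,0,0],[0.9,-0.3,0,0],[0.9,-0.3,0,0],[0.9,-0.3,0,0],[0.9,-0.3,0,0],[0.9,-0.3,0,0],[0.9,-0.3,0,0],[0.6,-0.2,0,0]])

```text
time: 19.52
position: [0.51, 0.23, 0.176]
tool_rot: [0.0, 0.793, 0.609, -0.004]
ft_force: [0.6, -0.3, -0.5]
grip_width: 0.719
```

```bash
python3 - <<'E'
from h import *
settle(3)
plan([0.489,0.22,0.1],-12.5)
im=vision.capture('wrist'); cv2.imwrite('pics/w16.png',im)
E
```

```text
t=19.67 at [0.5103 0.2285 0.1757] jaw -14.76 J6 0.56 F [ 0.  -0.9 -1.1] w 0.719
 to [0.489 0.22  0.1  ]: units [-0.325 -0.451  1.898] n>=2.0 turn about tool z -0.45 units (=-2.3 deg)
 toolz xy world [-0.0066 -0.0067]
```

View pics/w16.png

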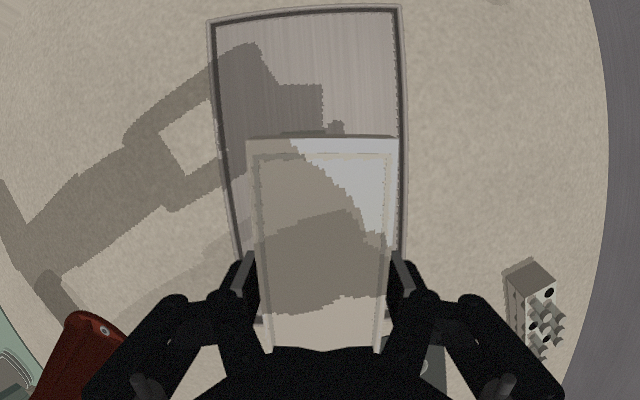

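```bash
python3 - <<'E'
from look import *
KP=K('wrist'); s,p,R=pose()
Rel=R.T@KP[1][:3,:3]; tr=R.T@(KP[1][:3,3]-p)
z=np.array([.0255,-.0014,0]); z[2]=-np.sqrt(1-z[0]**2-z[1]**2); a=np.radians(-102.45); y=np.array([np.cos(a),np.sin(a),0]); y-=z*(y@z); y/=np.linalg.norm(y)
R7=np.c_[np.cross(y,z),y,z]; p7=np.array([.4838,.2186,.1524]); T=np.eye(4); T[:3,:3]=R7@Rel; T[:3,3]=p7+R7@tr
im=cv2.imread('pics/w7.png'); k7=(KP[0],T)
w=unproj([(251,169),(390,170),(388,217),(256,217)],'wrist',.055,k7); print(w.round(4),w.mean(0))
for P,c in [((.489,.2205,np.radians(-12.3)),(0,255,0)),((.487,.2185,np.radians(-12.5)),(0,0,255))]:
    h=hull('tub',P,'wrist',k7); cv2.polylines(im,[np.round(h*16).astype(np.int32)],True,c,1,cv2.LINE_AA,4)
cv2.imwrite('pics/w7b.png',cv2.resize(im[140:240,220:420],None,fx=4,fy=4))
plan([0.489,0.22,0.1],-12.5)
E
```

```text
[[0.5229 0.2736 0.055 ]
 [0.4958 0.1551 0.055 ]
 [0.4532 0.1638 0.055 ]
 [0.479  0.2814 0.055 ]] [0.48771799 0.21849647 0.055     ]
t=19.72 at [0.5105 0.2271 0.1756] jaw -14.86 J6 0.56 F [-0.3 -0.  -0. ] w 0.718
 to [0.489 0.22  0.1  ]: units [-0.292 -0.465  1.894] n>=2.0 turn about tool z -0.47 units (=-2.4 deg)
 toolz xy world [-0.0069 -0.0073]
```

View pics/w7b.png

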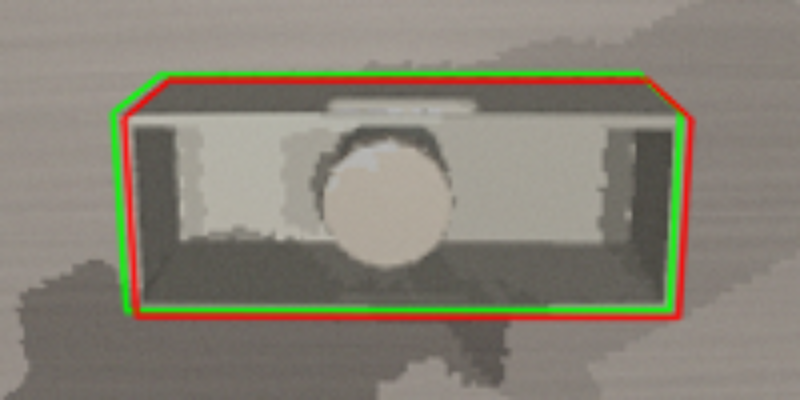

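Emit:
move_arm(motion=[[-0.3,-0.46,0.1,-0.47]])

```text
time: 19.8
position: [0.4932, 0.22, 0.1732]
tool_rot: [0.002, 0.78, 0.626, -0.003]
ft_force: [-0.4, -0.7, 0.7]
grip_width: 0.72
```

```bash
python3 - <<'E'
from h import *
settle(3)
plan([0.4885,0.22,0.06],-12.5)
E
```

```text
t=19.95 at [0.4884 0.2184 0.1709] jaw -12.66 J6 0.52 F [-0.1 -0.1  0.3] w 0.715
 to [0.4885 0.22   0.06  ]: units [0.069 0.012 2.771] n>=2.8 turn about tool z -0.03 units (=-0.2 deg)
 toolz xy world [-0.0089 -0.0084]
```

Emit:
move_arm(motion=[[0,0,0.6,0],[0,0,0.8,0],[0,0,0.6,0]])

```text
time: 20.2
position: [0.4986, 0.2168, 0.0984]
tool_rot: [0.005, 0.784, 0.621, 0.004]
ft_force: [-0.6, 0.2, -1.2]
grip_width: 0.718
```

```bash
python3 - <<'E'
from h import *
settle(4)
plan([0.4885,0.22,0.04],-12.5)
E
```

```text
t=20.40 at [0.4977 0.2171 0.099 ] jaw -13.10 J6 0.52 F [ 0.2 -0.3  0.4] w 0.718
 to [0.4885 0.22   0.04  ]: units [ 0.021 -0.256  1.471] n>=1.5 turn about tool z -0.12 units (=-0.6 deg)
 toolz xy world [ 0.0099 -0.0034]
```

Emit:
move_arm(motion=[[0.02,-0.26,0.7,-0.1]])

```text
time: 20.48
position: [0.4972, 0.2217, 0.0787]
tool_rot: [0.008, 0.781, 0.624, 0.011]
ft_force: [2.4, 0.4, 0.7]
grip_width: 0.722
```

```bash
python3 - <<'E'
from h import *
settle(3)
plan([0.4885,0.22,0.04],-12.5)
E
```

```text
t=20.63 at [0.4871 0.2197 0.0708] jaw -12.61 J6 0.52 F [-0.2 -0.2 -0.2] w 0.717
 to [0.4885 0.22   0.04  ]: units [0.016 0.026 0.771] n>=0.8 turn about tool z -0.02 units (=-0.1 deg)
 toolz xy world [ 0.0076 -0.0042]
```

Emit:
move_arm(motion=[[0.03,0,0.5,0]])

```text
time: 20.72
position: [0.4927, 0.2222, 0.0563]
tool_rot: [0.006, 0.781, 0.625, 0.007]
ft_force: [1.4, 0.2, 0.4]
grip_width: 0.719
```

```bash
python3 - <<'E'
from h import *
settle(3)
plan([0.4885,0.22,0.03],-12.5)
b=vision.capture('side'); a=cv2.resize(b[240:350,220:370],None,fx=3.6,fy=3.6); cv2.imwrite('pics/sd1.png',a)
E
```

```text
t=20.87 at [0.4876 0.2207 0.0515] jaw -12.62 J6 0.52 F [-0.5 -0.6  0.1] w 0.719
 to [0.4885 0.22   0.03  ]: units [-0.01   0.021  0.538] n>=0.5 turn about tool z -0.02 units (=-0.1 deg)
 toolz xy world [ 0.007  -0.0045]
```

View pics/sd1.png

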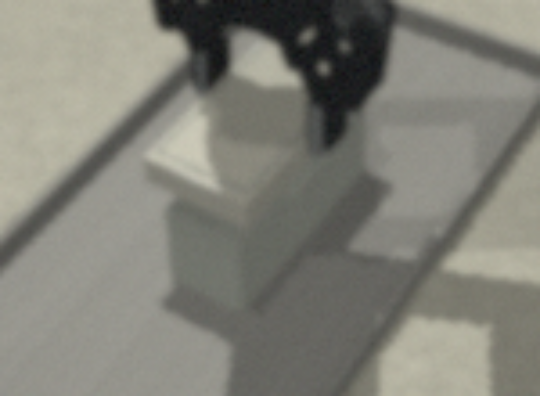

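Side view shows the lid directly above the tub and lined up with it. Lower it.

Emit:
move_arm(motion=[[0,0,0.4,0]])

```text
time: 21.0
position: [0.4927, 0.2221, 0.0406]
tool_rot: [0.006, 0.781, 0.625, 0.006]
ft_force: [1.2, 0.6, -0.2]
grip_width: 0.718
```

```bash
python3 - <<'E'
from h import *
settle(3)
plan([0.4885,0.22,0.0224],-12.5)
E
```

```text
t=21.15 at [0.4885 0.2208 0.0368] jaw -12.63 J6 0.52 F [ 0.6  0.2 -0.5] w 0.719
 to [0.4885 0.22   0.0224]: units [-0.017  0.002  0.359] n>=0.4 turn about tool z -0.03 units (=-0.1 deg)
 toolz xy world [ 0.0082 -0.0042]
```

Emit:
move_arm(motion=[[0.02,0,0.2,0]])

```text
time: 21.23
position: [0.4908, 0.2221, 0.0311]
tool_rot: [0.005, 0.781, 0.625, 0.004]
ft_force: [0.5, 1.2, -0.5]
grip_width: 0.717
```

```bash
python3 - <<'E'
from h import *
settle(3)
plan([0.4885,0.22,0.0224],-12.5)
E
```

```text
t=21.38 at [0.4886 0.2215 0.0288] jaw -12.62 J6 0.52 F [ 0.4  0.3 -0.2] w 0.718
 to [0.4885 0.22   0.0224]: units [-0.037  0.005  0.16 ] n>=0.2 turn about tool z -0.02 units (=-0.1 deg)
 toolz xy world [ 0.0078 -0.0044]
```

Emit:
move_arm(motion=[[-0.03,0,0.14,0]])

```text
time: 21.47
position: [0.4896, 0.2209, 0.0245]
tool_rot: [0.004, 0.781, 0.625, 0.003]
ft_force: [-3.2, 3.6, 6.5]
grip_width: 0.718
```

```bash
python3 - <<'E'
from h import *
settle(3)
plan([0.4885,0.22,0.0224],-12.5)
E
```

```text
t=21.62 at [0.4886 0.2206 0.0233] jaw -12.63 J6 0.52 F [0.4 0.8 0. ] w 0.715
 to [0.4885 0.22   0.0224]: units [-0.015  0.     0.023] n>=0.0 turn about tool z -0.03 units (=-0.1 deg)
 toolz xy world [ 0.0083 -0.0038]
```

Emit:
move_arm(motion=[[0,0,0.04,0]])

```text
time: 21.7
position: [0.4886, 0.2207, 0.0223]
tool_rot: [0.004, 0.781, 0.625, 0.002]
ft_force: [-3.5, -0.6, 7.3]
grip_width: 0.717
```

```bash
python3 - <<'E'
from h import *
settle(3)
plan([0.4885,0.22,0.0224],-12.5)
E
```

```text
t=21.85 at [0.4886 0.2207 0.0221] jaw -12.63 J6 0.52 F [-2.   1.   5.3] w 0.721
 to [0.4885 0.22   0.0224]: units [-0.018  0.002 -0.007] n>=0.0 turn about tool z -0.03 units (=-0.1 deg)
 toolz xy world [ 0.0079 -0.0037]
```

Emit:
move_arm(motion=[[0,0,0,0]], fingers=1)

```text
time: 21.93
position: [0.4886, 0.2206, 0.0221]
tool_rot: [0.004, 0.78, 0.625, 0.002]
ft_force: [0.6, 0.5, -0.3]
grip_width: 0.84
```

```bash
python3 - <<'E'
from h import *
settle(5)
plan([0.4885,0.22,0.1],-12.5)
E
```

```text
t=22.18 at [0.4884 0.2205 0.0217] jaw -12.63 J6 0.52 F [ 0.2  0.5 -0.2] w 1.004
 to [0.4885 0.22   0.1   ]: units [-0.015  0.022 -1.956] n>=2.0 turn about tool z -0.03 units (=-0.1 deg)
 toolz xy world [ 0.0075 -0.0041]
```

Emit:
move_arm(motion=[[0,0,-0.4,0],[0,0,-0.7,0],[0,0,-0.8,0],[0,0,-0.8,0]], fingers=0)

```text
time: 22.52
position: [0.479, 0.2175, 0.1221]
tool_rot: [-0.0, 0.781, 0.625, -0.009]
ft_force: [0.1, 0.4, 0.9]
grip_width: 0.453
```

```bash
python3 - <<'E'
from h import *
settle(6)
plan([0.4885,0.22,0.06],-12.5)
b=vision.capture('side'); a=cv2.resize(b[240:350,220:370],None,fx=2.6,fy=2.6)
c=vision.capture('wrist'); c=c[100:386,180:480]; o=np.zeros((290,700,3),np.uint8); o[:286,:390]=a; o[:286,395:695]=c; cv2.imwrite('pics/sd2.png',o)
E
```

```text
t=22.82 at [0.4793 0.2177 0.121 ] jaw -12.65 J6 0.52 F [-0.1 -0.9  0.7] w -0.000
 to [0.4885 0.22   0.06  ]: units [0.128 0.23  1.52 ] n>=1.5 turn about tool z -0.03 units (=-0.1 deg)
 toolz xy world [-0.0138 -0.0114]
```

View pics/sd2.png

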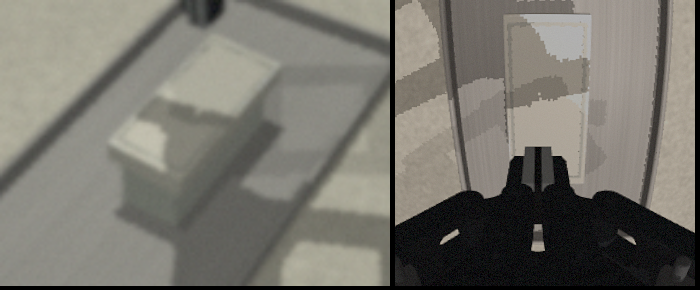

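Lid rests loosely on the tub in the side view, square and centred. Now press its middle with shut fingers.

Emit:
move_arm(motion=[[0.1,0.2,0.5,0],[0,0,0.6,0],[0,0,0.3,0]])

```text
time: 23.17
position: [0.4883, 0.2196, 0.063]
tool_rot: [0.0, 0.781, 0.625, -0.008]
ft_force: [-1.1, -0.5, -0.2]
grip_width: -0.001
```

```bash
python3 - <<'E'
from h import *
settle(4)
plan([0.4885,0.22,0.044],-12.5)
E
```

```text
t=23.37 at [0.4896 0.22   0.0654] jaw -12.64 J6 0.52 F [ 0.2  0.6 -0.1] w -0.000
 to [0.4885 0.22   0.044 ]: units [ 0.    -0.022  0.536] n>=0.5 turn about tool z -0.03 units (=-0.1 deg)
 toolz xy world [-0.0095 -0.0101]
```

Emit:
move_arm(motion=[[0.01,0,0.45,0]])

```text
time: 23.45
position: [0.4938, 0.2216, 0.0515]
tool_rot: [0.003, 0.781, 0.625, -0.003]
ft_force: [1.2, 1.3, 0.2]
grip_width: -0.002
```

```bash
python3 - <<'E'
from h import *
settle(3)
plan([0.4885,0.22,0.042],-12.5)
E
```

```text
t=23.60 at [0.4887 0.22   0.0472] jaw -12.64 J6 0.52 F [-0.1  0.2  0.4] w 0.002
 to [0.4885 0.22   0.042 ]: units [ 0.001 -0.003  0.129] n>=0.1 turn about tool z -0.03 units (=-0.1 deg)
 toolz xy world [-0.0115 -0.0107]
```

Emit:
move_arm(motion=[[0,0,0.1,0]])

```text
time: 23.68
position: [0.49, 0.2204, 0.0448]
tool_rot: [0.001, 0.781, 0.625, -0.006]
ft_force: [1.1, -0.4, -0.6]
grip_width: 0.005
```

```bash
python3 - <<'E'
from h import *
settle(2)
plan([0.4885,0.22,0.042],-12.5)
E
```

```text
t=23.78 at [0.4889 0.2201 0.0437] jaw -12.63 J6 0.52 F [0.4 0.9 0.5] w -0.001
 to [0.4885 0.22   0.042 ]: units [-0.003 -0.009  0.043] n>=0.0 turn about tool z -0.03 units (=-0.1 deg)
 toolz xy world [-0.0108 -0.0105]
```

Emit:
move_arm(motion=[[0,0,0.08,0]])

```text
time: 23.87
position: [0.4897, 0.2203, 0.0417]
tool_rot: [0.001, 0.781, 0.625, -0.007]
ft_force: [-0.1, 0.7, 0.2]
grip_width: -0.0
```

```bash
python3 - <<'E'
from h import *
settle(2)
plan([0.4885,0.22,0.038],-12.5)
E
```

```text
t=23.97 at [0.4898 0.2203 0.0414] jaw -12.63 J6 0.52 F [1.2 0.3 1.5] w 0.004
 to [0.4885 0.22   0.038 ]: units [-0.014 -0.031  0.084] n>=0.1 turn about tool z -0.03 units (=-0.1 deg)
 toolz xy world [-0.0087 -0.0099]
```

Emit:
move_arm(motion=[[0,0,0.06,0]])

```text
time: 24.05
position: [0.4913, 0.2205, 0.0403]
tool_rot: [0.002, 0.78, 0.625, -0.005]
ft_force: [0.8, -1.5, 5.5]
grip_width: 0.0
```

```bash
python3 - <<'E'
from h import *
settle(2)
plan([0.4885,0.22,0.038],-12.5)
E
```

```text
t=24.15 at [0.4914 0.2205 0.04  ] jaw -12.63 J6 0.52 F [ 2.  -1.2  3.7] w 0.000
 to [0.4885 0.22   0.038 ]: units [-0.026 -0.067  0.051] n>=0.1 turn about tool z -0.03 units (=-0.1 deg)
 toolz xy world [-0.0056 -0.0094]
```

Emit:
move_arm(motion=[[0,-0.05,0.08,0]])

```text
time: 24.23
position: [0.4913, 0.221, 0.0381]
tool_rot: [0.003, 0.781, 0.625, -0.004]
ft_force: [1.2, -0.8, 1.1]
grip_width: 0.005
```

```bash
python3 - <<'E'
from h import *
settle(2)
plan([0.4885,0.22,0.036],-12.5)
E
```

```text
t=24.33 at [0.4893 0.221  0.0366] jaw -12.63 J6 0.52 F [0.8 0.7 0.9] w -0.001
 to [0.4885 0.22   0.036 ]: units [-0.028 -0.014  0.016] n>=0.0 turn about tool z -0.03 units (=-0.1 deg)
 toolz xy world [-0.0055 -0.0092]
```

Emit:
move_arm(motion=[[0,-0.03,0.1,0]])

```text
time: 24.42
position: [0.4895, 0.221, 0.0363]
tool_rot: [0.003, 0.78, 0.625, -0.005]
ft_force: [-11.3, -7.9, 46.7]
grip_width: -0.0
```

```bash
python3 - <<'E'
from h import *
settle(2)
plan([0.4885,0.22,0.036],-12.5)
E
```

```text
t=24.52 at [0.4895 0.221  0.0365] jaw -12.58 J6 0.52 F [-5.6 -4.6 23.7] w -0.003
 to [0.4885 0.22   0.036 ]: units [-0.03  -0.018  0.012] n>=0.0 turn about tool z -0.02 units (=-0.1 deg)
 toolz xy world [-0.0048 -0.0106]
```

Emit:
move_arm(motion=[[0,-0.03,0.12,0]])

```text
time: 24.6
position: [0.4895, 0.221, 0.0364]
tool_rot: [0.003, 0.78, 0.626, -0.006]
ft_force: [-9.9, -6.2, 34.7]
grip_width: -0.001
```

```bash
python3 - <<'E'
from h import *
settle(2)
plan([0.4885,0.22,0.036],-12.5)
E
```

```text
t=24.70 at [0.4895 0.221  0.0364] jaw -12.54 J6 0.53 F [-8.4 -6.1 27.9] w -0.002
 to [0.4885 0.22   0.036 ]: units [-0.029 -0.019  0.011] n>=0.0 turn about tool z -0.01 units (=-0.0 deg)
 toolz xy world [-0.0047 -0.0122]
```

It snapped: travel stopped 5 mm below first contact with a stiff floor under 35–47 N, which matches the 54 mm home height. Lift and look.

Emit:
move_arm(motion=[[0,0,-0.4,0],[0,0,-0.8,0],[0,0,-1,0],[0,0,-1,0],[0,0,-1,0]], fingers=1)

```text
time: 25.12
position: [0.4774, 0.22, 0.1962]
tool_rot: [-0.004, 0.78, 0.625, -0.022]
ft_force: [0.3, 0.4, -0.5]
grip_width: 0.711
```

```bash
python3 - <<'E'
from fit import *
settle(4)
MOD['lid_c']=box(.062,.138,.040,.057)
MOD['lidloose']=box(.062,.138,.046,.063)
KP=K('wrist'); im=vision.capture('wrist')
for d in spotter.masks_of('lid_c','wrist')[:2]:
    m=d['region'].astype(float); print(d['score'],m.sum(),fit('lid_c',[('wrist',KP,m)],(.4885,.22,np.radians(-12.5)),True))
P=(.4885,.22,np.radians(-12.5))
h=hull('lid_c',P,'wrist',KP); cv2.polylines(im,[np.round(h*16).astype(np.int32)],True,(0,0,255),1,cv2.LINE_AA,4)
cv2.imwrite('pics/w17.png',im)
b=vision.capture('side'); K2=K('side')
b=cv2.resize(b[240:350,220:370],None,fx=4,fy=4)
for n,c in [('lid_c',(0,0,255)),('lidloose',(0,255,0))]:
    h=(hull(n,P,'side',K2)-[220,240])*4; cv2.polylines(b,[np.round(h).astype(np.int32)],True,c,1)
cv2.imwrite('pics/sd3.png',b)
plan([0.5663,-0.096,0.1],-102.5)
E
```

```text
0.91 7833.0 ((np.float64(0.4889715486885684), np.float64(0.21850870360729083), np.float64(-0.2044047078100344)), np.float64(0.04839805448542241))
t=25.47 at [0.4778 0.2198 0.1938] jaw -12.60 J6 0.52 F [-0.9  0.7  0.7] w 0.998
 to [ 0.5663 -0.096   0.1   ]: units [-7.155  3.96   2.421] n>=8.5 turn about tool z 17.98 units (=89.9 deg)
 toolz xy world [-0.0397 -0.0211]
```

View pics/w17.png

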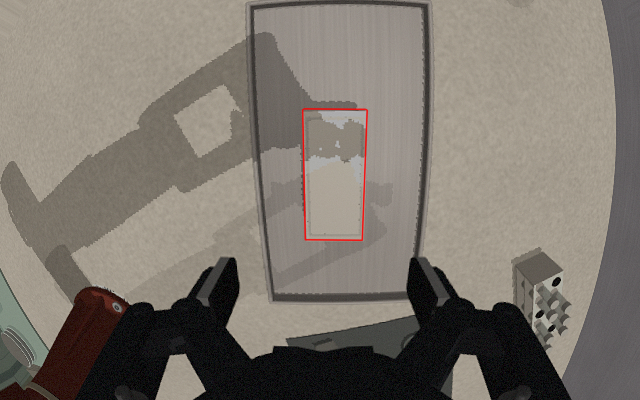

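View pics/sd3.png

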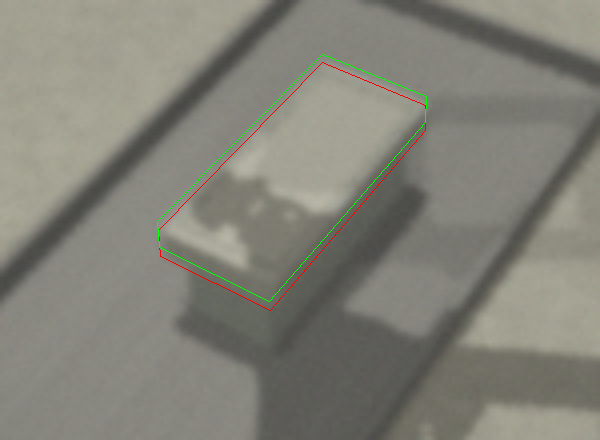

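Wrist view: the lid outline at home height fits (303–366, 110–240). In the side view the image follows the red (home) outline rather than the green (loose) one. Next is the dish.

Emit:
move_arm(motion=[[-0.8,0.44,0.2,0],[-0.8,0.44,0.2,0],[-0.8,0.44,0.1,0],[-0.8,0.44,0.1,0],[-0.8,0.44,0.1,0],[-0.8,0.44,0.1,0],[-0.8,0.44,0.1,0],[-0.8,0.44,0.1,0],[-0.6,0.34,0.1,0]])

```text
time: 26.22
position: [0.5529, -0.092, 0.1263]
tool_rot: [-0.019, 0.775, 0.63, -0.035]
ft_force: [0.6, 1.0, 0.7]
grip_width: 1.001
```

```bash
python3 - <<'E'
from look import *
print(look('dish_c',(.5663,-.096,0),False,'w18'))
plan([0.5663,-0.096,0.06],-12.5)
E
```

```text
dish_c 0.56 2996.0 [ 0.5659 -0.097   0.    ] 0.0 cost 0.078
(np.float64(0.565910879421234), np.float64(-0.09702129101753237), 0)
t=26.52 at [ 0.5532 -0.0884  0.1278] jaw -11.72 J6 -0.05 F [ 0.9  0.2 -0.2] w 0.999
 to [ 0.5663 -0.096   0.06  ]: units [-0.07   0.484  1.666] n>=1.7 turn about tool z 0.16 units (=0.8 deg)
 toolz xy world [-0.0777 -0.0139]
```

View pics/w18.png

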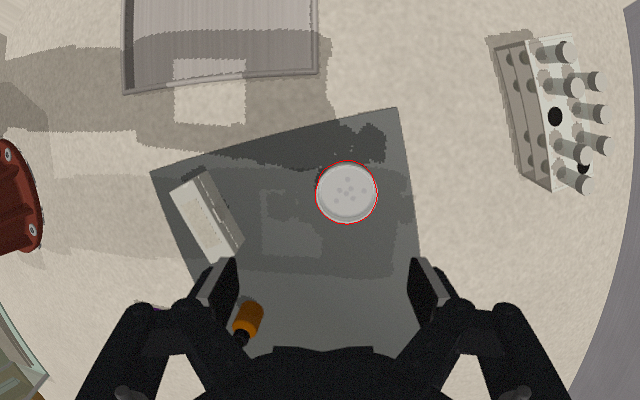

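Dish found at (346,192), outline tight. The tool has tilted 4.5°, which a slow many-row descent should take back out.

Emit:
move_arm(motion=[[0,0.3,0.2,0.16],[0,0.1,0.2,0],[0,0,0.25,0],[0,0,0.25,0],[0,0,0.25,0],[0,0,0.25,0],[0,0,0.25,0],[0,0,0.25,0]])

```text
time: 27.18
position: [0.5616, -0.0853, 0.0465]
tool_rot: [-0.019, 0.776, 0.63, -0.034]
ft_force: [-0.1, -1.2, -1.2]
grip_width: 1.002
```

```bash
python3 - <<'E'
from h import *
settle(3)
plan([0.566,-0.0965,0.03],-12.5)
E
```

```text
t=27.33 at [ 0.5606 -0.0853  0.0461] jaw -11.93 J6 -0.03 F [-0.4 -0.3 -0. ] w 1.001
 to [ 0.566  -0.0965  0.03  ]: units [-0.236  0.219  0.395] n>=0.5 turn about tool z 0.11 units (=0.6 deg)
 toolz xy world [-0.0792 -0.0131]
```

Emit:
move_arm(motion=[[0,0.1,-1,0]])

```text
time: 27.42
position: [0.5598, -0.0838, 0.0778]
tool_rot: [-0.027, 0.776, 0.629, -0.04]
ft_force: [-0.1, 0.2, -1.3]
grip_width: 1.0
```

```bash
python3 - <<'E'
from h import *
settle(3)
plan([0.566,-0.0965,0.03],-12.5)
E
```

```text
t=27.57 at [ 0.5721 -0.0868  0.0901] jaw -11.94 J6 -0.03 F [ 0.5  0.1 -0.5] w 1.000
 to [ 0.566  -0.0965  0.03  ]: units [-2.240e-01 -1.000e-03  1.513e+00] n>=1.5 turn about tool z 0.11 units (=0.6 deg)
 toolz xy world [-0.0697 -0.0156]
```

Emit:
move_arm(motion=[[0,0.1,-1,0]])

```text
time: 27.65
position: [0.5708, -0.0853, 0.1188]
tool_rot: [-0.022, 0.776, 0.629, -0.037]
ft_force: [-1.7, 0.4, -1.7]
grip_width: 0.999
```

```bash
python3 - <<'E'
from h import *
settle(3)
plan([0.566,-0.0965,0.03],-12.5)
E
```

```text
t=27.80 at [ 0.5817 -0.0879  0.1302] jaw -11.94 J6 -0.03 F [ 0.7  0.3 -0.3] w 1.000
 to [ 0.566  -0.0965  0.03  ]: units [-0.215 -0.2    2.529] n>=2.5 turn about tool z 0.11 units (=0.6 deg)
 toolz xy world [-0.0605 -0.018 ]
```

Emit:
move_arm(motion=[[0,0.1,-1,0]])

```text
time: 27.88
position: [0.5795, -0.0862, 0.1578]
tool_rot: [-0.02, 0.776, 0.63, -0.035]
ft_force: [-1.5, 0.8, -2.2]
grip_width: 1.002
```

```bash
python3 - <<'E'
from h import *
settle(3)
plan([0.566,-0.0965,0.03],-12.5)
E
```

```text
t=28.03 at [ 0.5901 -0.0887  0.1698] jaw -11.94 J6 -0.03 F [-1.   0.1  0.5] w 1.006
 to [ 0.566  -0.0965  0.03  ]: units [-0.208 -0.38   3.526] n>=3.6 turn about tool z 0.11 units (=0.6 deg)
 toolz xy world [-0.0533 -0.0199]
```

Emit:
move_arm(motion=[[0,0,1,0],[0,0,1,0],[0,0,1,0]])

```text
time: 28.28
position: [0.5958, -0.0941, 0.0587]
tool_rot: [0.002, 0.776, 0.63, -0.018]
ft_force: [0.2, 0.7, -0.3]
grip_width: 1.001
```

```bash
python3 - <<'E'
from h import *
settle(3)
plan([0.566,-0.0965,0.03],-12.5)
E
```

```text
t=28.43 at [ 0.5888 -0.0924  0.0533] jaw -11.93 J6 -0.03 F [-0.1  0.7 -0.3] w 0.999
 to [ 0.566  -0.0965  0.03  ]: units [-0.2   -0.515  0.608] n>=0.8 turn about tool z 0.11 units (=0.6 deg)
 toolz xy world [-0.0421 -0.0226]
```

Emit:
move_arm(motion=[[-0.2,-0.5,0.1,0.1]])

```text
time: 28.52
position: [0.5726, -0.0969, 0.0528]
tool_rot: [-0.001, 0.779, 0.627, -0.021]
ft_force: [0.9, 0.3, 2.5]
grip_width: 1.001
```

```bash
python3 - <<'E'
from h import *
settle(3)
plan([0.566,-0.0965,0.02],-12.5)
E
```

```text
t=28.67 at [ 0.5671 -0.0962  0.0511] jaw -12.46 J6 -0.03 F [ 0.1 -0.5  0.7] w 0.996
 to [ 0.566  -0.0965  0.02  ]: units [0.011 0.003 0.779] n>=0.8 turn about tool z 0.01 units (=0.0 deg)
 toolz xy world [-0.0419 -0.0225]
```

Emit:
move_arm(motion=[[0,0,0.6,0]])

```text
time: 28.75
position: [0.5732, -0.0985, 0.034]
tool_rot: [0.002, 0.779, 0.626, -0.019]
ft_force: [1.5, -0.0, 0.2]
grip_width: 0.999
```

```bash
python3 - <<'E'
from h import *
settle(3)
plan([0.566,-0.0965,-0.018],-12.5)
E
```

```text
t=28.90 at [ 0.5664 -0.0966  0.0277] jaw -12.46 J6 -0.03 F [-0.6  0.4 -0.3] w 0.996
 to [ 0.566  -0.0965 -0.018 ]: units [0.036 0.031 1.14 ] n>=1.1 turn about tool z 0.01 units (=0.0 deg)
 toolz xy world [-0.0421 -0.0223]
```

Emit:
move_arm(motion=[[0.02,0.02,0.5,0]])

```text
time: 28.98
position: [0.5721, -0.0977, 0.0129]
tool_rot: [-0.0, 0.779, 0.626, -0.02]
ft_force: [2.2, -0.6, 0.4]
grip_width: 1.003
```

```bash
python3 - <<'E'
from h import *
settle(3)
plan([0.5655,-0.0965,-0.018],-12.5)
E
```

```text
t=29.13 at [ 0.5665 -0.0963  0.0079] jaw -12.45 J6 -0.03 F [-0.1  0.3  0.1] w 1.001
 to [ 0.5655 -0.0965 -0.018 ]: units [0.009 0.002 0.649] n>=0.6 turn about tool z 0.01 units (=0.1 deg)
 toolz xy world [-0.0432 -0.022 ]
```

Emit:
move_arm(motion=[[0.02,0.02,0.5,0]])

```text
time: 29.22
position: [0.5716, -0.0973, -0.0071]
tool_rot: [-0.001, 0.779, 0.626, -0.021]
ft_force: [1.4, -0.6, 0.2]
grip_width: 1.0
```

```bash
python3 - <<'E'
from h import *
settle(3)
plan([0.5655,-0.0965,-0.019],-12.5)
E
```

```text
t=29.37 at [ 0.5659 -0.0957 -0.012 ] jaw -12.43 J6 -0.03 F [ 0.6  0.2 -1.3] w 0.998
 to [ 0.5655 -0.0965 -0.019 ]: units [-0.015  0.     0.176] n>=0.2 turn about tool z 0.01 units (=0.1 deg)
 toolz xy world [-0.045  -0.0214]
```

Emit:
move_arm(motion=[[-0.02,0,0.16,0]])

```text
time: 29.45
position: [0.5674, -0.0971, -0.0162]
tool_rot: [-0.004, 0.779, 0.627, -0.023]
ft_force: [0.3, 0.2, 0.1]
grip_width: 1.0
```

```bash
python3 - <<'E'
from h import *
settle(3)
plan([0.5655,-0.0965,-0.019],-12.5)
im=vision.capture('wrist'); cv2.imwrite('pics/w19.png',im[100:400,150:490])
E
```

```text
t=29.60 at [ 0.5656 -0.0968 -0.018 ] jaw -12.44 J6 -0.03 F [ 0.4 -0.7 -0.5] w 1.003
 to [ 0.5655 -0.0965 -0.019 ]: units [ 0.007 -0.002  0.026] n>=0.0 turn about tool z 0.01 units (=0.1 deg)
 toolz xy world [-0.045  -0.0215]
```

View pics/w19.png

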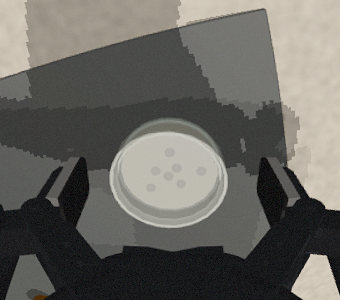

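The dish sits centred between the open pads, at (169,180) in the crop. Close.

Emit:
move_arm(motion=[[0,0,0.02,0]], fingers=0, newtons=25)

```text
time: 29.73
position: [0.5662, -0.0969, -0.018]
tool_rot: [-0.005, 0.779, 0.626, -0.024]
ft_force: [0.2, -0.1, -0.1]
grip_width: 0.886
```

```bash
python3 - <<'E'
from h import *
settle(8)
plan([0.489,0.219,0.17],-12.5)
im=vision.capture('wrist'); cv2.imwrite('pics/w20.png',im[100:400,150:490])
E
```

```text
t=30.13 at [ 0.5663 -0.097  -0.0179] jaw -12.44 J6 -0.03 F [-0.1  0.4  4.2] w 0.645
 to [0.489 0.219 0.17 ]: units [ 7.154 -3.764 -4.782] n>=9.4 turn about tool z 0.01 units (=0.1 deg)
 toolz xy world [-0.0436 -0.0219]
```

View pics/w20.png

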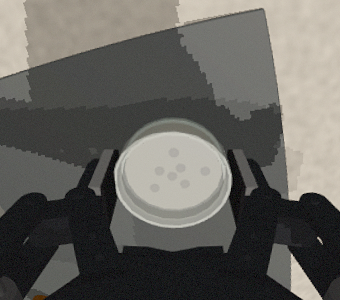

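Emit:
move_arm(motion=[[0,0,-0.4,0],[0,0,-0.6,0],[0,0,-0.6,0],[0,0,-0.6,0],[0.5,-0.25,-0.5,0],[0.7,-0.4,-0.4,0],[0.8,-0.4,-0.3,0],[0.8,-0.4,0,0],[0.8,-0.4,0,0],[0.8,-0.4,0,0],[0.8,-0.4,0,0],[0.8,-0.4,0,0],[0.6,-0.3,0,0],[0.4,-0.2,0,0]])

```text
time: 31.35
position: [0.4887, 0.2193, 0.1149]
tool_rot: [-0.008, 0.783, 0.622, -0.025]
ft_force: [0.0, 0.0, -0.8]
grip_width: 0.647
```

```bash
python3 - <<'E'
from h import *
settle(4)
plan([0.489,0.219,0.08],-12.5)
im=vision.capture('wrist'); cv2.imwrite('pics/w21.png',im)
E
```

```text
t=31.55 at [0.4897 0.2168 0.1149] jaw -13.10 J6 0.52 F [-0.3 -0.5 -0.9] w 0.644
 to [0.489 0.219 0.08 ]: units [0.076 0.009 0.872] n>=0.9 turn about tool z -0.12 units (=-0.6 deg)
 toolz xy world [-0.0488 -0.02  ]
```

View pics/w21.png

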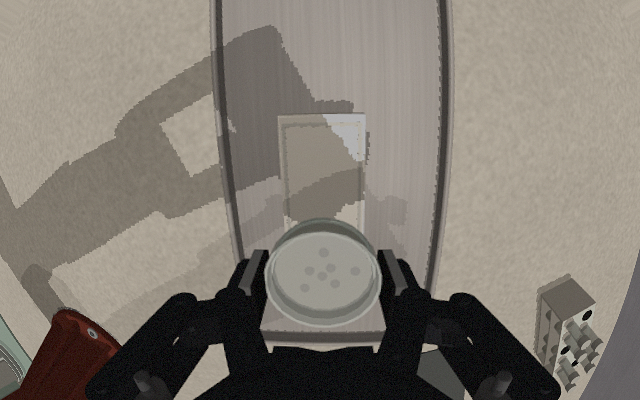

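Picture shows the dish held at (323,275) over the lid. Lower it.

Emit:
move_arm(motion=[[0.06,0,0.8,-0.1]])

```text
time: 31.68
position: [0.4958, 0.2187, 0.0892]
tool_rot: [-0.004, 0.781, 0.624, -0.019]
ft_force: [2.5, 0.8, 0.3]
grip_width: 0.642
```

```bash
python3 - <<'E'
from h import *
settle(3)
plan([0.488,0.219,0.045],-12.5)
E
```

```text
t=31.83 at [0.4865 0.2159 0.0805] jaw -12.78 J6 0.51 F [-0.5  0.7  1. ] w 0.640
 to [0.488 0.219 0.045]: units [0.114 0.062 0.882] n>=0.9 turn about tool z -0.06 units (=-0.3 deg)
 toolz xy world [-0.0552 -0.022 ]
```

Emit:
move_arm(motion=[[0.02,0,0.7,0]])

```text
time: 31.92
position: [0.4915, 0.2169, 0.0581]
tool_rot: [-0.006, 0.781, 0.623, -0.023]
ft_force: [2.1, 0.9, 1.2]
grip_width: 0.647
```

```bash
python3 - <<'E'
from h import *
settle(3)
plan([0.488,0.219,0.037],-12.5)
E
```

```text
t=32.07 at [0.4832 0.2147 0.0513] jaw -12.87 J6 0.52 F [-0.3  0.5  0. ] w 0.647
 to [0.488 0.219 0.037]: units [0.145 0.111 0.347] n>=0.4 turn about tool z -0.07 units (=-0.4 deg)
 toolz xy world [-0.0604 -0.0235]
```

Emit:
move_arm(motion=[[0.16,0.12,0.15,0]])

```text
time: 32.15
position: [0.49, 0.2194, 0.0467]
tool_rot: [-0.009, 0.782, 0.623, -0.03]
ft_force: [0.6, 0.8, -0.3]
grip_width: 0.645
```

```bash
python3 - <<'E'
from h import *
settle(3)
plan([0.488,0.219,0.037],-12.5)
E
```

```text
t=32.30 at [0.4903 0.22   0.0458] jaw -12.88 J6 0.52 F [-0.1  0.7  0.5] w 0.646
 to [0.488 0.219 0.037]: units [-0.03  -0.038  0.224] n>=0.2 turn about tool z -0.08 units (=-0.4 deg)
 toolz xy world [-0.0587 -0.0231]
```

Emit:
move_arm(motion=[[0.01,0.01,0.12,0]])

```text
time: 32.38
position: [0.4921, 0.2208, 0.0426]
tool_rot: [-0.009, 0.781, 0.623, -0.029]
ft_force: [0.6, -0.1, -0.7]
grip_width: 0.645
```

```bash
python3 - <<'E'
from h import *
settle(3)
plan([0.488,0.219,0.037],-12.5)
E
```

```text
t=32.53 at [0.4906 0.2203 0.0412] jaw -12.87 J6 0.52 F [ 0.1 -0.2 -1.5] w 0.645
 to [0.488 0.219 0.037]: units [-0.043 -0.052  0.111] n>=0.1 turn about tool z -0.07 units (=-0.4 deg)
 toolz xy world [-0.0584 -0.023 ]
```

Emit:
move_arm(motion=[[-0.04,-0.05,0.08,0]])

```text
time: 32.62
position: [0.4892, 0.2196, 0.039]
tool_rot: [-0.009, 0.781, 0.624, -0.029]
ft_force: [-0.5, 0.2, -0.2]
grip_width: 0.644
```

```bash
python3 - <<'E'
from h import *
settle(3)
plan([0.488,0.219,0.036],-12.5)
E
```

```text
t=32.77 at [0.4875 0.219  0.0379] jaw -12.87 J6 0.52 F [ 0.2  0.2 -0.8] w 0.642
 to [0.488 0.219 0.036]: units [0.005 0.014 0.047] n>=0.0 turn about tool z -0.07 units (=-0.4 deg)
 toolz xy world [-0.0593 -0.0232]
```

Emit:
move_arm(motion=[[0,0,0.05,0]])

```text
time: 32.85
position: [0.4878, 0.219, 0.0363]
tool_rot: [-0.009, 0.781, 0.624, -0.03]
ft_force: [0.3, -0.9, 12.1]
grip_width: 0.647
```

```bash
python3 - <<'E'
from h import *
settle(3)
plan([0.488,0.219,0.036],-12.5)
E
```

```text
t=33.00 at [0.4879 0.2191 0.0364] jaw -12.86 J6 0.52 F [ 0.  -0.1  3.3] w 0.649
 to [0.488 0.219 0.036]: units [-0.001  0.002  0.011] n>=0.0 turn about tool z -0.07 units (=-0.4 deg)
 toolz xy world [-0.0583 -0.0231]
```

Contact at the expected height. Release and back off.

Emit:
move_arm(motion=[[0,0,-0.01,0]], fingers=1)

```text
time: 33.08
position: [0.4879, 0.219, 0.0368]
tool_rot: [-0.009, 0.781, 0.623, -0.03]
ft_force: [0.4, -1.0, -1.4]
grip_width: 0.764
```

```bash
python3 - <<'E'
from h import *
settle(7)
plan([0.488,0.219,0.1],-12.5)
E
```

```text
t=33.43 at [0.4878 0.219  0.0366] jaw -12.87 J6 0.52 F [-0.   0.9 -0.4] w 0.998
 to [0.488 0.219 0.1  ]: units [-0.054 -0.078 -1.581] n>=1.6 turn about tool z -0.07 units (=-0.4 deg)
 toolz xy world [-0.0586 -0.0232]
```

Emit:
move_arm(motion=[[0,0,-0.9,0]])

```text
time: 33.52
position: [0.4828, 0.2176, 0.0656]
tool_rot: [-0.012, 0.781, 0.623, -0.038]
ft_force: [-1.3, 0.2, 0.0]
grip_width: 1.001
```

```bash
python3 - <<'E'
from h import *
settle(3)
plan([0.488,0.219,0.1],-12.5)
E
```

```text
t=33.67 at [0.4927 0.2207 0.0753] jaw -12.85 J6 0.52 F [0.4 0.6 0.7] w 0.998
 to [0.488 0.219 0.1  ]: units [-0.088 -0.134 -0.609] n>=0.6 turn about tool z -0.07 units (=-0.4 deg)
 toolz xy world [-0.0524 -0.0213]
```

Emit:
move_arm(motion=[[0,0,-1,0]])

```text
time: 33.75
position: [0.4873, 0.2192, 0.1061]
tool_rot: [-0.011, 0.781, 0.623, -0.035]
ft_force: [-1.7, -0.6, -1.8]
grip_width: 1.001
```

```bash
python3 - <<'E'
from h import *
settle(3)
plan([0.427,-0.346,0.18],-12.5)
im=vision.capture('wrist'); cv2.imwrite('pics/w22.png',im)
E
```

```text
t=33.90 at [0.4973 0.2223 0.1167] jaw -12.84 J6 0.52 F [-0.   0.5 -0.2] w 0.997
 to [ 0.427 -0.346  0.18 ]: units [-14.286   1.378  -1.223] n>=14.4 turn about tool z -0.07 units (=-0.3 deg)
 toolz xy world [-0.0462 -0.0194]
```

View pics/w22.png

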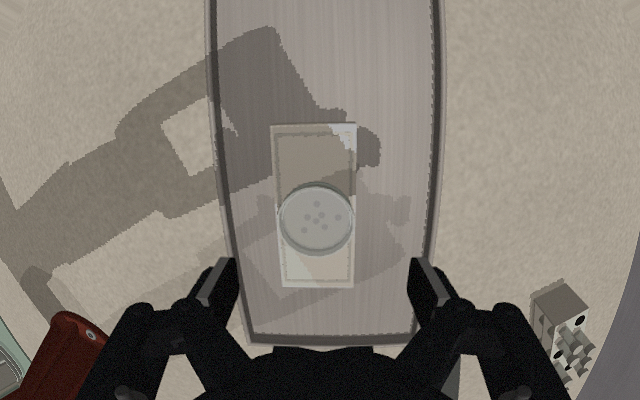

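The dish lies on the middle of the lid, at (317,219). Next the jar.

Emit:
move_arm(motion=[[-0.5,0.1,-0.5,0],[-0.95,0.1,-0.5,0],[-0.95,0.1,-0.3,0],[-0.95,0.1,0,0],[-0.95,0.1,0,0],[-0.95,0.1,0,0],[-0.95,0.1,0,0],[-0.95,0.1,0,0],[-0.95,0.1,0,0],[-0.95,0.1,0,0],[-0.95,0.1,0,0],[-0.95,0.1,0,0],[-0.95,0.1,0,0],[-0.95,0.1,0,0],[-0.8,0.1,0,0],[-0.4,0,0,0]])

```text
time: 35.28
position: [0.41, -0.3536, 0.1533]
tool_rot: [-0.029, 0.777, 0.628, -0.04]
ft_force: [0.0, 0.4, 1.0]
grip_width: 0.998
```

```bash
python3 - <<'E'
from look import *
print(look('jar_c',(.4267,-.346,0),False,'w23'))
plan([0.427,-0.346,0.18],-12.5)
E
```

```text
jar_c 0.93 3012.0 [ 0.4274 -0.3465  0.    ] 0.0 cost 0.077
jar_c 0.73 1861.0 [ 0.4441 -0.2714  0.    ] 0.0 cost 2.521
(np.float64(0.4273870254129172), np.float64(-0.34652206505090005), 0)
t=35.58 at [ 0.4113 -0.3489  0.154 ] jaw -12.01 J6 -0.56 F [-0.1  0.4 -0. ] w 1.004
 to [ 0.427 -0.346  0.18 ]: units [ 0.137  0.305 -0.684] n>=0.8 turn about tool z 0.10 units (=0.5 deg)
 toolz xy world [-0.097  -0.0037]
```

View pics/w23.png

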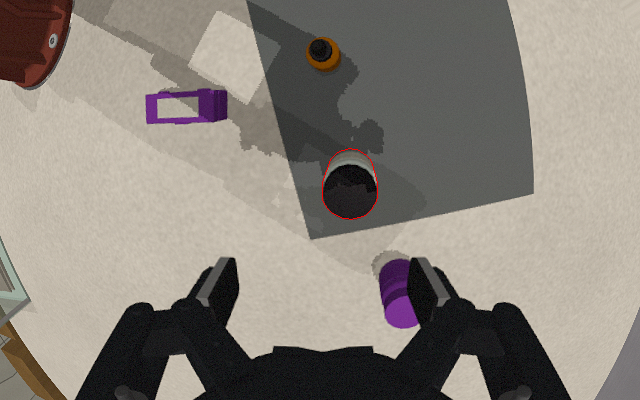

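Jar found at (350,190), outline tight (black cap); the purple jar at (400,295) stays clear. The tool is tilted 5.5°, so I'll work that out before gripping.

Emit:
move_arm(motion=[[0.1,0.2,-1,0]])

```text
time: 35.67
position: [0.4176, -0.3402, 0.1837]
tool_rot: [-0.039, 0.775, 0.629, -0.04]
ft_force: [-0.4, -0.1, -2.3]
grip_width: 0.997
```

```bash
python3 - <<'E'
from h import *
settle(3)
plan([0.427,-0.346,0.05],-12.5)
E
```

```text
t=35.82 at [ 0.4266 -0.3467  0.1963] jaw -11.87 J6 -0.54 F [-0.4 -0.3  0.3] w 1.000
 to [ 0.427 -0.346  0.05 ]: units [0.12  0.327 3.641] n>=3.7 turn about tool z 0.13 units (=0.6 deg)
 toolz xy world [-0.0917 -0.0087]
```

Emit:
move_arm(motion=[[0,0,-1,0]])

```text
time: 35.9
position: [0.4252, -0.3405, 0.2251]
tool_rot: [-0.035, 0.774, 0.631, -0.04]
ft_force: [-1.1, 0.6, -1.5]
grip_width: 1.0
```

```bash
python3 - <<'E'
from h import *
settle(3)
plan([0.427,-0.346,0.05],-12.5)
E
```

```text
t=36.05 at [ 0.4322 -0.347   0.2375] jaw -11.78 J6 -0.54 F [-0.3  0.5  0.1] w 1.001
 to [ 0.427 -0.346  0.05 ]: units [0.144 0.252 4.681] n>=4.7 turn about tool z 0.14 units (=0.7 deg)
 toolz xy world [-0.0864 -0.0139]
```

Emit:
move_arm(motion=[[0,0,1,0],[0,0,1,0],[0,0,1,0]])

```text
time: 36.3
position: [0.4314, -0.3547, 0.1276]
tool_rot: [-0.007, 0.774, 0.632, -0.036]
ft_force: [0.7, 0.2, 0.6]
grip_width: 1.0
```

```bash
python3 - <<'E'
from h import *
settle(3)
plan([0.427,-0.346,0.05],-12.5)
E
```

```text
t=36.45 at [ 0.4268 -0.3506  0.1228] jaw -11.59 J6 -0.54 F [ 0.   0.2 -0.1] w 0.999
 to [ 0.427 -0.346  0.05 ]: units [0.184 0.109 1.81 ] n>=1.8 turn about tool z 0.18 units (=0.9 deg)
 toolz xy world [-0.0762 -0.0237]
```

Emit:
move_arm(motion=[[0,0,0,1],[0,0,0,1],[0,0,0,1],[0,0,0,1],[0,0,0,1],[0,0,0,1],[0,0,0,1],[0,0,0,1],[0,0,0,1],[0,0,0,1],[0,0,0,1],[0,0,0,1],[0,0,0,1],[0,0,0,1],[0,0,0,1],[0,0,0,1],[0,0,0,1],[0,0,0,0.7]])

```text
time: 37.95
position: [0.4531, -0.3669, 0.1786]
tool_rot: [0.039, 0.992, -0.122, -0.006]
ft_force: [-0.2, -0.6, -0.1]
grip_width: 1.001
```

```bash
python3 - <<'E'
from h import *
settle(3)
plan([0.427,-0.346,0.05],-102.5)
E
```

```text
t=38.10 at [ 0.453  -0.3669  0.1781] jaw -103.74 J6 1.08 F [ 0.5 -0.2  0. ] w 1.002
 to [ 0.427 -0.346  0.05 ]: units [-0.744 -0.606  3.166] n>=3.3 turn about tool z -0.25 units (=-1.2 deg)
 toolz xy world [-0.0221 -0.0763]
```

Emit:
move_arm(motion=[[0,0,-0.2,-1],[0,0,-0.2,-1],[0,0,-0.2,-1],[0,0,-0.2,-1],[0,0,-0.2,-1],[0,0,-0.2,-1],[0,0,-0.1,-1],[0,0,-0.1,-1],[0,0,-0.1,-1],[0,0,-0.1,-1],[0,0,-0.1,-1],[0,0,-0.1,-1],[0,0,-0.1,-1],[0,0,-0.1,-1],[0,0,-0.1,-1],[0,0,-0.1,-1],[0,0,-0.1,-1],[0,0,-0.1,-0.6]])

```text
time: 39.6
position: [0.4582, -0.3586, 0.2965]
tool_rot: [0.03, 0.76, 0.648, -0.032]
ft_force: [-0.3, 0.2, -0.5]
grip_width: 0.998
```

```bash
python3 - <<'E'
from h import *
settle(3)
plan([0.427,-0.346,0.1],-16)
print(telemetry.state()['joint_positions'])
E
```

```text
t=39.75 at [ 0.4585 -0.3589  0.2967] jaw -9.49 J6 -0.57 F [-0.   0.2 -0.5] w 0.999
 to [ 0.427 -0.346  0.1  ]: units [ 0.621 -0.856  4.877] n>=5.0 turn about tool z 1.30 units (=6.5 deg)
 toolz xy world [-0.0092 -0.088 ]
[-0.74480949  0.03721916  1.6544148  -0.07211647  1.39736001 -0.56839633]
```

Emit:
move_arm(motion=[[0.4,-0.6,0.7,0]])

```text
time: 39.83
position: [0.4423, -0.3466, 0.2744]
tool_rot: [0.039, 0.763, 0.645, -0.031]
ft_force: [0.4, -0.1, 0.9]
grip_width: 1.0
```

```bash
python3 - <<'E'
from h import *
settle(3)
plan([0.427,-0.349,0.1],-12)
E
```

```text
t=39.98 at [ 0.4324 -0.337   0.2599] jaw -9.52 J6 -0.57 F [-0.2 -0.4  0.5] w 0.996
 to [ 0.427 -0.349  0.1  ]: units [ 2.000e-03 -5.500e-02  4.011e+00] n>=4.0 turn about tool z 0.50 units (=2.5 deg)
 toolz xy world [-0.0201 -0.0777]
```

Emit:
move_arm(motion=[[0.2,-0.2,0.95,0.2],[0.2,-0.05,0.95,0]])

```text
time: 40.15
position: [0.4324, -0.334, 0.1999]
tool_rot: [0.035, 0.769, 0.638, -0.031]
ft_force: [0.0, -0.1, -1.1]
grip_width: 1.0
```

```bash
python3 - <<'E'
from h import *
settle(3)
plan([0.427,-0.349,0.1],-12)
E
```

```text
t=40.30 at [ 0.4305 -0.3318  0.1964] jaw -10.55 J6 -0.53 F [-0.4  0.2  1. ] w 0.997
 to [ 0.427 -0.349  0.1  ]: units [-0.225 -0.023  2.44 ] n>=2.5 turn about tool z 0.29 units (=1.5 deg)
 toolz xy world [-0.01   -0.0876]
```

Emit:
move_arm(motion=[[-0.2,0,0.9,0]])

```text
time: 40.38
position: [0.4356, -0.348, 0.1718]
tool_rot: [0.04, 0.768, 0.639, -0.031]
ft_force: [1.6, -1.1, 1.3]
grip_width: 0.998
```

```bash
python3 - <<'E'
from h import *
settle(3)
plan([0.427,-0.349,0.1],-12)
E
```

```text
t=40.53 at [ 0.4291 -0.3437  0.1621] jaw -10.59 J6 -0.55 F [ 0.  -1.2  0.1] w 1.000
 to [ 0.427 -0.349  0.1  ]: units [-0.002 -0.036  1.559] n>=1.6 turn about tool z 0.28 units (=1.4 deg)
 toolz xy world [-0.0107 -0.0872]
```

Emit:
move_arm(motion=[[0,0,0.9,0]])

```text
time: 40.62
position: [0.4356, -0.353, 0.1368]
tool_rot: [0.04, 0.769, 0.638, -0.031]
ft_force: [1.6, -0.7, 1.6]
grip_width: 0.999
```

```bash
python3 - <<'E'
from look import *
settle(1)
print(look('jar_c',(.4267,-.346,0),False,'w24'))
plan([0.427,-0.349,0.05],-12)
E
```

```text
jar_c 0.8 3776.0 [ 0.4264 -0.3474  0.    ] 0.0 cost 0.102
jar_c 0.79 2921.0 [ 0.4449 -0.2591  0.    ] 0.0 cost 2.259
(np.float64(0.4263961379051209), np.float64(-0.3473517391681672), 0)
t=40.97 at [ 0.4304 -0.3482  0.1293] jaw -10.58 J6 -0.54 F [0.2 0.1 0.4] w 1.001
 to [ 0.427 -0.349  0.05 ]: units [ 0.144 -0.099  1.977] n>=2.0 turn about tool z 0.28 units (=1.4 deg)
 toolz xy world [-0.0072 -0.0905]
```

View pics/w24.png

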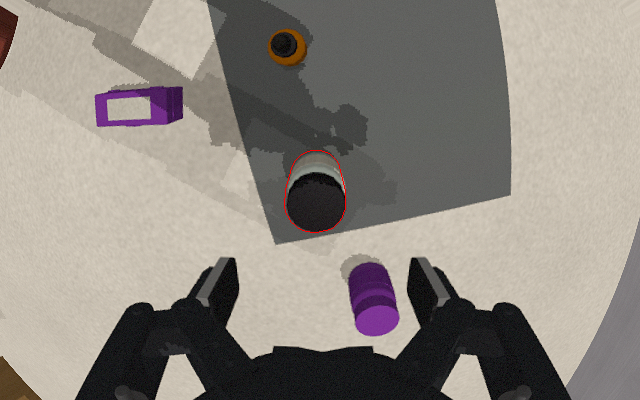

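Jar at (316,195) with its outline tight; the purple jar at (373,300) sits behind the fingers with about 9 cm of clearance.

Emit:
move_arm(motion=[[0.1,-0.1,0.9,0.2]])

```text
time: 41.05
position: [0.4338, -0.353, 0.1028]
tool_rot: [0.043, 0.774, 0.631, -0.03]
ft_force: [1.7, -1.8, 1.9]
grip_width: 1.003
```

```bash
python3 - <<'E'
from h import *
settle(3)
plan([0.4268,-0.3495,0.05],-12)
E
```

```text
t=41.20 at [ 0.4257 -0.3455  0.0922] jaw -11.56 J6 -0.52 F [ 0.3 -0.2  0.3] w 0.999
 to [ 0.4268 -0.3495  0.05  ]: units [-0.     0.04   1.059] n>=1.1 turn about tool z 0.09 units (=0.4 deg)
 toolz xy world [-0.0101 -0.0876]
```

Emit:
move_arm(motion=[[0,0,0.9,0.1]])

```text
time: 41.28
position: [0.4315, -0.354, 0.0649]
tool_rot: [0.04, 0.776, 0.628, -0.03]
ft_force: [1.6, -1.8, 0.7]
grip_width: 1.0
```

```bash
python3 - <<'E'
from h import *
settle(3)
plan([0.4268,-0.3495,0.012],-12)
E
```

```text
t=41.43 at [ 0.4241 -0.3474  0.0554] jaw -12.04 J6 -0.51 F [ 0.3  0.1 -0.2] w 1.003
 to [ 0.4268 -0.3495  0.012 ]: units [0.055 0.072 1.086] n>=1.1 turn about tool z -0.01 units (=-0.0 deg)
 toolz xy world [-0.0134 -0.0845]
```

Emit:
move_arm(motion=[[0.05,0.08,0.6,0]])

```text
time: 41.52
position: [0.4314, -0.3521, 0.0376]
tool_rot: [0.034, 0.777, 0.628, -0.031]
ft_force: [2.1, -1.4, -0.0]
grip_width: 1.002
```

```bash
python3 - <<'E'
from h import *
settle(3)
plan([0.4268,-0.3495,0.012],-12)
E
```

```text
t=41.67 at [ 0.4272 -0.3478  0.032 ] jaw -12.02 J6 -0.50 F [-0.1  0.   0.4] w 0.998
 to [ 0.4268 -0.3495  0.012 ]: units [-0.001 -0.004  0.503] n>=0.5 turn about tool z -0.00 units (=-0.0 deg)
 toolz xy world [-0.0142 -0.0836]
```

Emit:
move_arm(motion=[[0.05,0.04,0.55,0]])

```text
time: 41.75
position: [0.4329, -0.3519, 0.0159]
tool_rot: [0.034, 0.776, 0.629, -0.031]
ft_force: [0.5, -1.5, 1.2]
grip_width: 0.999
```

```bash
python3 - <<'E'
from h import *
settle(3)
plan([0.4268,-0.3495,0.010],-12)
im=vision.capture('wrist'); cv2.imwrite('pics/w25.png',im[100:400,150:490])
E
```

```text
t=41.90 at [ 0.4287 -0.3477  0.0107] jaw -12.00 J6 -0.50 F [-0.3  0.8  0.4] w 1.003
 to [ 0.4268 -0.3495  0.01  ]: units [-0.051 -0.037  0.021] n>=0.1 turn about tool z 0.00 units (=0.0 deg)
 toolz xy world [-0.0152 -0.0829]
```

View pics/w25.png

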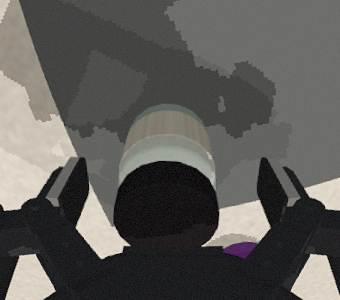

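Emit:
move_arm(motion=[[-0.03,-0.03,0.05,0]], fingers=0, newtons=45)

```text
time: 42.03
position: [0.4288, -0.3502, 0.0113]
tool_rot: [0.03, 0.776, 0.629, -0.032]
ft_force: [0.3, -0.3, 0.2]
grip_width: 0.885
```

```bash
python3 - <<'E'
from h import *
settle(9)
plan([0.427,-0.346,0.16],-12)
im=vision.capture('wrist'); cv2.imwrite('pics/w26.png',im[100:400,150:490])
E
```

```text
t=42.48 at [ 0.4282 -0.3501  0.0109] jaw -12.00 J6 -0.50 F [-2.1  0.4  6.3] w 0.538
 to [ 0.427 -0.346  0.16 ]: units [-0.227 -0.034 -3.722] n>=3.7 turn about tool z 0.00 units (=0.0 deg)
 toolz xy world [-0.0133 -0.0854]
```

View pics/w26.png

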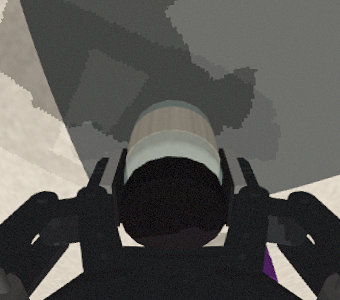

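Emit:
move_arm(motion=[[0,0,-0.4,0],[0,0,-0.7,0],[0,0,-0.8,0],[0,0,-0.8,0],[0,0,-0.8,0],[0,0,-0.5,0]])

```text
time: 43.03
position: [0.424, -0.3302, 0.1671]
tool_rot: [0.018, 0.777, 0.628, -0.033]
ft_force: [0.8, -0.9, -1.5]
grip_width: 0.544
```

```bash
python3 - <<'E'
from h import *
settle(2)
plan([0.516,0.339,0.17],-12)
E
```

```text
t=43.13 at [ 0.4258 -0.3319  0.1688] jaw -12.07 J6 -0.51 F [ 1.  -1.3 -0.8] w 0.538
 to [0.516 0.339 0.17 ]: units [16.822 -1.302 -1.315] n>=16.9 turn about tool z -0.01 units (=-0.1 deg)
 toolz xy world [-0.0242 -0.0733]
```

Emit:
move_arm(motion=[[0.6,-0.05,-0.1,0],[0.9,-0.08,-0.1,0],[0.95,-0.08,-0.1,0],[0.95,-0.08,-0.1,0],[0.95,-0.08,-0.1,0],[0.95,-0.08,-0.1,0],[0.95,-0.08,-0.1,0],[0.95,-0.08,-0.1,0],[0.95,-0.08,-0.1,0],[0.95,-0.08,-0.1,0],[0.95,-0.08,-0.1,0],[0.95,-0.08,-0.1,0],[0.95,-0.08,-0.1,0],[0.95,-0.08,-0.1,0],[0.95,-0.08,-0.1,0],[0.95,-0.08,-0.1,0],[0.8,-0.08,-0.1,0],[0.5,-0.05,0,0]])

```text
time: 44.63
position: [0.4914, 0.3359, 0.1479]
tool_rot: [0.008, 0.78, 0.624, -0.052]
ft_force: [0.0, 0.2, -1.7]
grip_width: 0.54
```

```bash
python3 - <<'E'
from h import *
settle(4)
plan([0.516,0.339,0.1],-12)
im=vision.capture('wrist'); cv2.imwrite('pics/w27.png',im)
E
```

```text
t=44.83 at [0.4907 0.3322 0.1474] jaw -12.91 J6 0.73 F [ 0.4 -0.  -2.8] w 0.538
 to [0.516 0.339 0.1  ]: units [0.414 0.64  1.118] n>=1.4 turn about tool z -0.18 units (=-0.9 deg)
 toolz xy world [-0.0732 -0.0793]
```

View pics/w27.png

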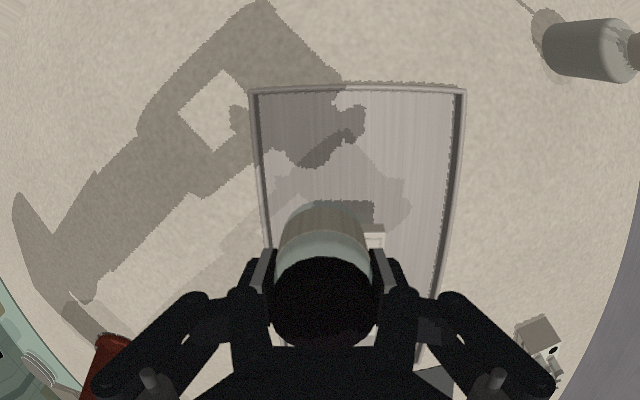

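Emit:
move_arm(motion=[[0.35,0.55,-1,-0.15]])

```text
time: 44.97
position: [0.5007, 0.3338, 0.1671]
tool_rot: [0.004, 0.775, 0.627, -0.071]
ft_force: [-2.1, -1.3, -7.1]
grip_width: 0.541
```

```bash
python3 - <<'E'
from h import *
settle(3)
plan([0.516,0.339,0.1],-12)
E
```

```text
t=45.12 at [0.5188 0.3421 0.1845] jaw -12.35 J6 0.71 F [ 0.  -0.2 -1.4] w 0.543
 to [0.516 0.339 0.1  ]: units [0.099 0.053 2.112] n>=2.1 turn about tool z -0.07 units (=-0.4 deg)
 toolz xy world [-0.0679 -0.0766]
```

Emit:
move_arm(motion=[[0,0,-1,0]])

```text
time: 45.2
position: [0.5152, 0.3405, 0.2136]
tool_rot: [0.006, 0.778, 0.626, -0.06]
ft_force: [-1.9, 0.4, -5.6]
grip_width: 0.54
```

```bash
python3 - <<'E'
from h import *
settle(3)
plan([0.516,0.339,0.1],-12)
E
```

```text
t=45.35 at [0.5243 0.3457 0.2283] jaw -12.42 J6 0.71 F [ 0.1 -0.7 -1.9] w 0.539
 to [0.516 0.339 0.1  ]: units [ 0.061 -0.029  3.217] n>=3.2 turn about tool z -0.08 units (=-0.4 deg)
 toolz xy world [-0.0598 -0.0721]
```

Emit:
move_arm(motion=[[0,0,1,0],[0,0,1,0],[0,0,1,0]])

```text
time: 45.6
position: [0.5286, 0.3416, 0.1205]
tool_rot: [0.012, 0.779, 0.626, -0.029]
ft_force: [0.3, -0.3, -1.9]
grip_width: 0.541
```

```bash
python3 - <<'E'
from h import *
settle(3)
plan([0.516,0.339,0.06],-12)
E
```

```text
t=45.75 at [0.5225 0.3385 0.1145] jaw -12.54 J6 0.71 F [-0.3  0.2 -1.1] w 0.545
 to [0.516 0.339 0.06 ]: units [ 0.077 -0.119  1.365] n>=1.4 turn about tool z -0.11 units (=-0.5 deg)
 toolz xy world [-0.0464 -0.0645]
```

Emit:
move_arm(motion=[[0.05,-0.1,0.9,-0.1]])

```text
time: 45.83
position: [0.5261, 0.3429, 0.089]
tool_rot: [0.013, 0.777, 0.629, -0.028]
ft_force: [3.4, 0.9, -0.3]
grip_width: 0.542
```

```bash
python3 - <<'E'
from h import *
settle(3)
plan([0.517,0.338,0.03],-12)
E
```

```text
t=45.98 at [0.5158 0.3381 0.0782] jaw -12.06 J6 0.71 F [ 0.6 -0.2 -1.2] w 0.541
 to [0.517 0.338 0.03 ]: units [0.094 0.073 1.2  ] n>=1.2 turn about tool z -0.01 units (=-0.1 deg)
 toolz xy world [-0.0505 -0.0667]
```

Emit:
move_arm(motion=[[0.08,0,0.8,0]])

```text
time: 46.07
position: [0.5228, 0.3432, 0.0557]
tool_rot: [0.012, 0.777, 0.629, -0.032]
ft_force: [3.4, 0.4, 0.9]
grip_width: 0.539
```

```bash
python3 - <<'E'
from h import *
settle(3)
plan([0.517,0.338,0.018],-12)
b=vision.capture('side'); cv2.imwrite('pics/sd4.png',cv2.resize(b[230:400,170:390],None,fx=3,fy=3))
E
```

```text
t=46.22 at [0.5145 0.339  0.0467] jaw -12.05 J6 0.72 F [ 0.   0.  -1.9] w 0.539
 to [0.517 0.338 0.018]: units [0.044 0.093 0.713] n>=0.7 turn about tool z -0.01 units (=-0.1 deg)
 toolz xy world [-0.0519 -0.0676]
```

View pics/sd4.png

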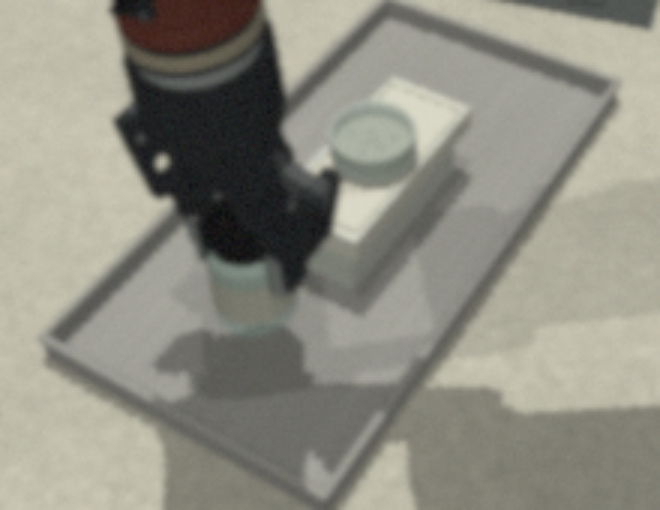

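Side view: the jar hangs upright left of the tub over the tray, and the dish sits mid-lid.

Emit:
move_arm(motion=[[0.05,0.1,0.55,0]])

```text
time: 46.35
position: [0.5245, 0.3425, 0.0332]
tool_rot: [0.012, 0.776, 0.629, -0.033]
ft_force: [2.1, 0.9, -0.4]
grip_width: 0.544
```

```bash
python3 - <<'E'
from h import *
settle(3)
plan([0.517,0.338,0.011],-12)
E
```

```text
t=46.50 at [0.5197 0.3395 0.0273] jaw -12.06 J6 0.71 F [-0.3 -0.6 -1.8] w 0.542
 to [0.517 0.338 0.011]: units [-0.02  -0.045  0.412] n>=0.4 turn about tool z -0.01 units (=-0.1 deg)
 toolz xy world [-0.0483 -0.0658]
```

Emit:
move_arm(motion=[[0.02,0.02,0.2,0]])

```text
time: 46.58
position: [0.5226, 0.3408, 0.0226]
tool_rot: [0.011, 0.777, 0.629, -0.037]
ft_force: [0.4, 0.5, -1.3]
grip_width: 0.543
```

```bash
python3 - <<'E'
from h import *
settle(3)
plan([0.517,0.338,0.011],-12)
E
```

```text
t=46.73 at [0.5206 0.3398 0.02  ] jaw -12.06 J6 0.71 F [ 0.1  0.1 -0.8] w 0.536
 to [0.517 0.338 0.011]: units [-0.046 -0.072  0.232] n>=0.2 turn about tool z -0.01 units (=-0.1 deg)
 toolz xy world [-0.0477 -0.0654]
```

Emit:
move_arm(motion=[[-0.04,-0.07,0.15,0]])

```text
time: 46.82
position: [0.5192, 0.3394, 0.0162]
tool_rot: [0.011, 0.777, 0.629, -0.037]
ft_force: [0.7, -0.2, -1.0]
grip_width: 0.549
```

```bash
python3 - <<'E'
from h import *
settle(3)
plan([0.517,0.338,0.011],-12)
E
```

```text
t=46.97 at [0.5164 0.3381 0.0138] jaw -12.06 J6 0.72 F [ 1.1  0.5 -2. ] w 0.542
 to [0.517 0.338 0.011]: units [0.007 0.017 0.069] n>=0.1 turn about tool z -0.01 units (=-0.1 deg)
 toolz xy world [-0.049  -0.0661]
```

Emit:
move_arm(motion=[[0,0,0.05,0]])

```text
time: 47.05
position: [0.5166, 0.3382, 0.0122]
tool_rot: [0.01, 0.776, 0.629, -0.039]
ft_force: [-0.5, -0.3, -1.5]
grip_width: 0.545
```

```bash
python3 - <<'E'
from h import *
settle(3)
plan([0.517,0.338,0.011],-12)
E
```

```text
t=47.20 at [0.5164 0.338  0.0119] jaw -12.05 J6 0.72 F [ 0.6  0.3 -2.9] w 0.541
 to [0.517 0.338 0.011]: units [0.005 0.016 0.021] n>=0.0 turn about tool z -0.01 units (=-0.1 deg)
 toolz xy world [-0.0489 -0.0661]
```

Emit:
move_arm(motion=[[0,0,0.07,0]])

```text
time: 47.28
position: [0.5166, 0.3385, 0.0114]
tool_rot: [0.01, 0.777, 0.629, -0.04]
ft_force: [-8.0, -0.2, 20.6]
grip_width: 0.541
```

```bash
python3 - <<'E'
from h import *
settle(3)
plan([0.517,0.338,0.009],-12)
E
```

```text
t=47.43 at [0.5165 0.3384 0.0116] jaw -12.06 J6 0.72 F [-3.8 -0.8  9.3] w 0.540
 to [0.517 0.338 0.009]: units [-0.004  0.016  0.064] n>=0.1 turn about tool z -0.01 units (=-0.1 deg)
 toolz xy world [-0.0491 -0.0658]
```

Contact. Release.

Emit:
move_arm(motion=[[0,0,-0.02,0]], fingers=1)

```text
time: 47.52
position: [0.5168, 0.3387, 0.0131]
tool_rot: [0.01, 0.776, 0.629, -0.04]
ft_force: [0.6, -0.1, -0.6]
grip_width: 0.663
```

```bash
python3 - <<'E'
from h import *
settle(8)
plan([0.517,0.338,0.1],-12)
E
```

```text
t=47.92 at [0.5164 0.3383 0.012 ] jaw -12.07 J6 0.72 F [-0.6  0.4  0.2] w 1.000
 to [0.517 0.338 0.1  ]: units [-0.169 -0.059 -2.193] n>=2.2 turn about tool z -0.01 units (=-0.1 deg)
 toolz xy world [-0.0497 -0.0661]
```

Emit:
move_arm(motion=[[0,0,-0.9,0]])

```text
time: 48.0
position: [0.5114, 0.3368, 0.0398]
tool_rot: [0.008, 0.776, 0.629, -0.049]
ft_force: [-1.8, -0.7, -0.2]
grip_width: 0.997
```

```bash
python3 - <<'E'
from h import *
settle(3)
plan([0.517,0.338,0.1],-12)
E
```

```text
t=48.15 at [0.521  0.3422 0.0509] jaw -12.05 J6 0.71 F [0.4 0.6 0.1] w 0.996
 to [0.517 0.338 0.1  ]: units [-0.21  -0.111 -1.212] n>=1.2 turn about tool z -0.01 units (=-0.1 deg)
 toolz xy world [-0.0436 -0.0629]
```

Emit:
move_arm(motion=[[0,0,-1,0]])

```text
time: 48.23
position: [0.5156, 0.3406, 0.0803]
tool_rot: [0.009, 0.776, 0.629, -0.046]
ft_force: [-1.4, -0.1, -1.9]
grip_width: 1.002
```

```bash
python3 - <<'E'
from h import *
settle(3)
plan([0.517,0.338,0.1],-12)
E
```

```text
t=48.38 at [0.5253 0.346  0.0924] jaw -12.05 J6 0.71 F [ 0.2 -0.4  0. ] w 0.997
 to [0.517 0.338 0.1  ]: units [-0.251 -0.165 -0.171] n>=0.3 turn about tool z -0.01 units (=-0.0 deg)
 toolz xy world [-0.0373 -0.0595]
```

Emit:
move_arm(motion=[[0,0,-1,0]])

```text
time: 48.47
position: [0.5197, 0.3443, 0.1209]
tool_rot: [0.01, 0.776, 0.629, -0.043]
ft_force: [-1.1, -0.6, -2.4]
grip_width: 1.004
```

```bash
python3 - <<'E'
from look import *
MOD['jar_c']=cyl([(.024,M),(.024,M+.055),(.0225,M+.072)])
print(look('jar_c',(.5156,.341,0),False,'w28'))
plan([0.517,0.338,0.1],-12)
E
```

```text
jar_c 0.64 3715.0 [0.5162 0.341  0.    ] 0.0 cost 0.1
(np.float64(0.5162077980995179), np.float64(0.3409661552906037), 0)
t=48.77 at [0.5254 0.3476 0.1285] jaw -12.05 J6 0.71 F [ 0.1 -0.  -0.7] w 0.999
 to [0.517 0.338 0.1  ]: units [-0.228 -0.137  0.734] n>=0.8 turn about tool z -0.01 units (=-0.1 deg)
 toolz xy world [-0.04  -0.061]
```

View pics/w28.png

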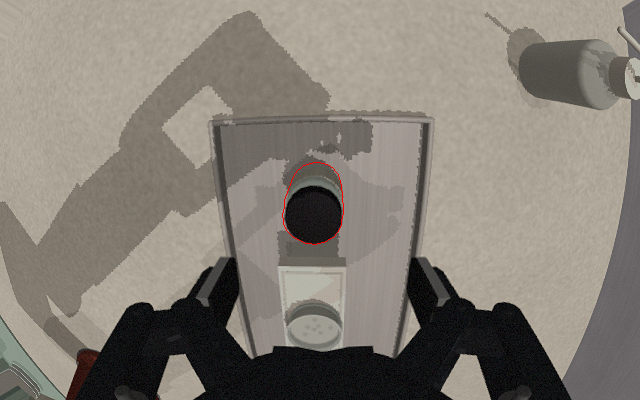

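Jar stands upright at (314,205) left of the tub, with the fitted outline at the planned spot. Now the white slide box.

Emit:
move_arm(motion=[[-0.6,0,-0.3,0],[-0.95,0,-0.2,0],[-0.95,0,0,0],[-0.95,0,0,0],[-0.95,0,0,0],[-0.95,0,0,0],[-0.95,0,0,0],[-0.95,0,0,0],[-0.95,0,0,0],[-0.95,0,0,0],[-0.95,0,0,0],[-0.95,0,0,0],[-0.6,0,0,0]])

```text
time: 49.85
position: [0.4081, -0.1212, 0.157]
tool_rot: [-0.002, 0.772, 0.634, -0.053]
ft_force: [0.7, 0.1, 0.5]
grip_width: 1.005
```

```bash
python3 - <<'E'
from look import *
print(look('slidebox_c',(.4258,-.0955,np.radians(-77)),True,'w29'))
plan([0.4258,-0.0955,0.1],13)
E
```

```text
slidebox_c 0.82 3353.0 [ 0.426  -0.0947 -1.3557] -77.7 cost 0.059
slidebox_c 0.61 1454.0 [ 0.8495 -0.8932 -1.3242] -75.9 cost 1.0
(np.float64(0.42601513667516233), np.float64(-0.09467194298979123), np.float64(-1.3557260168799175))
t=50.15 at [ 0.4098 -0.1178  0.1574] jaw -11.22 J6 -0.15 F [-0.3 -0.3  0.7] w 0.994
 to [ 0.4258 -0.0955  0.1   ]: units [0.732 0.384 1.358] n>=1.6 turn about tool z -4.84 units (=-24.2 deg)
 toolz xy world [-0.0833 -0.0634]
```

View pics/w29.png

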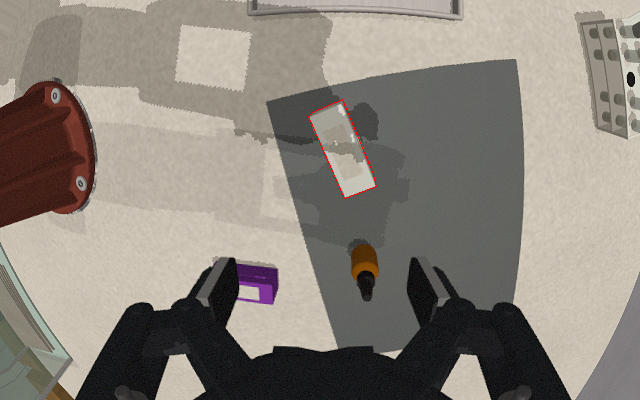

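White slide box at (342,149), outline tight; the purple look-alike at (255,283) is left alone. Turn to its axis and work out the tilt.

Emit:
move_arm(motion=[[0.35,0.2,0,-1],[0.35,0.2,0,-1],[0,0,0,-1],[0,0,0,-1],[0,0,0,-0.7],[0,0,0,0],[0,0,0,0],[0,0,0,0],[0,0,0,0],[0,0,0,0],[0,0,0,0],[0,0,0,0]])

```text
time: 51.15
position: [0.4299, -0.0787, 0.1494]
tool_rot: [-0.017, 0.612, 0.789, -0.051]
ft_force: [0.7, -0.6, 0.3]
grip_width: 1.001
```

```bash
python3 - <<'E'
from h import *
settle(3)
plan([0.426,-0.0947,0.1],12.3)
E
```

```text
t=51.30 at [ 0.4299 -0.0788  0.1495] jaw 14.35 J6 -0.50 F [0.1 0.7 0.4] w 0.997
 to [ 0.426  -0.0947  0.1   ]: units [-0.314 -0.066  1.263] n>=1.3 turn about tool z 0.41 units (=2.0 deg)
 toolz xy world [-0.0894 -0.0604]
```

Emit:
move_arm(motion=[[-0.3,0,-1,0.4]])

```text
time: 51.38
position: [0.4277, -0.0847, 0.1805]
tool_rot: [-0.026, 0.625, 0.778, -0.055]
ft_force: [-1.3, -0.1, -1.9]
grip_width: 0.998
```

```bash
python3 - <<'E'
from h import *
settle(3)
plan([0.426,-0.0947,0.1],12.3)
E
```

```text
t=51.53 at [ 0.4392 -0.0893  0.1927] jaw 12.28 J6 -0.49 F [-1.1  0.4 -0.7] w 1.000
 to [ 0.426  -0.0947  0.1   ]: units [ 0.039 -0.132  2.34 ] n>=2.3 turn about tool z -0.00 units (=-0.0 deg)
 toolz xy world [-0.0827 -0.0626]
```

Emit:
move_arm(motion=[[0,0,-1,0]])

```text
time: 51.62
position: [0.4349, -0.0849, 0.222]
tool_rot: [-0.022, 0.626, 0.778, -0.054]
ft_force: [-1.0, 0.8, -1.9]
grip_width: 1.0
```

```bash
python3 - <<'E'
from h import *
settle(3)
plan([0.426,-0.0947,0.1],12.3)
E
```

```text
t=51.77 at [ 0.4446 -0.0875  0.2335] jaw 12.27 J6 -0.49 F [-0.5 -0.2  0.2] w 1.001
 to [ 0.426  -0.0947  0.1   ]: units [ 0.079 -0.195  3.368] n>=3.4 turn about tool z -0.01 units (=-0.0 deg)
 toolz xy world [-0.0762 -0.0645]
```

Emit:
move_arm(motion=[[0,0,-1,0]])

```text
time: 51.85
position: [0.4396, -0.0828, 0.2615]
tool_rot: [-0.02, 0.626, 0.778, -0.053]
ft_force: [-0.2, 0.6, -2.0]
grip_width: 1.002
```

```bash
python3 - <<'E'
from h import *
settle(3)
plan([0.426,-0.0947,0.1],12.3)
E
```

```text
t=52.00 at [ 0.4492 -0.0854  0.2742] jaw 12.27 J6 -0.49 F [ 0.2 -0.7  0.1] w 0.997
 to [ 0.426  -0.0947  0.1   ]: units [ 0.114 -0.252  4.391] n>=4.4 turn about tool z -0.01 units (=-0.0 deg)
 toolz xy world [-0.0709 -0.0661]
```

Emit:
move_arm(motion=[[0,0,1,0],[0,0,1,0],[0,0,1,0],[0,0,1,0]])

```text
time: 52.33
position: [0.4498, -0.0994, 0.1201]
tool_rot: [0.007, 0.626, 0.779, -0.042]
ft_force: [1.2, 0.5, -0.7]
grip_width: 1.001
```

```bash
python3 - <<'E'
from h import *
settle(3)
plan([0.426,-0.0947,0.1],12.3)
E
```

```text
t=52.48 at [ 0.4454 -0.098   0.1176] jaw 12.30 J6 -0.49 F [ 0.3 -0.4  0.8] w 1.001
 to [ 0.426  -0.0947  0.1   ]: units [ 0.21  -0.425  0.459] n>=0.7 turn about tool z -0.00 units (=-0.0 deg)
 toolz xy world [-0.0543 -0.0706]
```

Emit:
move_arm(motion=[[0.2,-0.4,-0.9,0]])

```text
time: 52.57
position: [0.4268, -0.0904, 0.1481]
tool_rot: [-0.006, 0.626, 0.778, -0.047]
ft_force: [-0.1, -0.2, 0.2]
grip_width: 0.998
```

```bash
python3 - <<'E'
from h import *
settle(3)
E
```

Emit:
move_arm(motion=[[0,0,-1,0]])

```text
time: 52.8
position: [0.4297, -0.0876, 0.1901]
tool_rot: [-0.001, 0.626, 0.779, -0.045]
ft_force: [-1.3, 0.8, -0.9]
grip_width: 1.002
```

```bash
python3 - <<'E'
from h import *
settle(3)
E
```

Emit:
move_arm(motion=[[0,0,-1,0]])

```text
time: 53.03
position: [0.434, -0.0856, 0.2296]
tool_rot: [0.003, 0.626, 0.779, -0.044]
ft_force: [-0.2, 0.9, -2.6]
grip_width: 0.993
```

```bash
python3 - <<'E'
from h import *
settle(3)
E
```

Emit:
move_arm(motion=[[0,0,-1,0]])

```text
time: 53.27
position: [0.4369, -0.0831, 0.2684]
tool_rot: [0.006, 0.626, 0.779, -0.043]
ft_force: [-3.1, -0.1, -2.7]
grip_width: 1.0
```

```bash
python3 - <<'E'
from h import *
settle(3)
plan([0.426,-0.0947,0.1],12.3)
E
```

```text
t=53.42 at [ 0.4459 -0.0856  0.281 ] jaw 12.35 J6 -0.49 F [ 0.5 -0.7  0.1] w 0.998
 to [ 0.426  -0.0947  0.1   ]: units [ 0.227 -0.371  4.538] n>=4.6 turn about tool z 0.01 units (=0.0 deg)
 toolz xy world [-0.019  -0.0816]
```

Emit:
move_arm(motion=[[0,0,1,0],[0,0,1,0],[0,0,1,0],[0,0,1,0]])

```text
time: 53.75
position: [0.4562, -0.1026, 0.129]
tool_rot: [0.033, 0.626, 0.779, -0.032]
ft_force: [0.8, -0.5, -0.0]
grip_width: 0.998
```

```bash
python3 - <<'E'
from h import *
settle(3)
plan([0.426,-0.0947,0.1],12.3)
E
```

```text
t=53.90 at [ 0.4517 -0.1013  0.126 ] jaw 12.38 J6 -0.49 F [0.6 0.4 0.8] w 1.001
 to [ 0.426  -0.0947  0.1   ]: units [ 0.353 -0.58   0.634] n>=0.9 turn about tool z 0.02 units (=0.1 deg)
 toolz xy world [ 0.0002 -0.087 ]
```

Emit:
move_arm(motion=[[0.28,-0.58,0.6,0]])

```text
time: 53.98
position: [0.4363, -0.1006, 0.1087]
tool_rot: [0.036, 0.626, 0.779, -0.031]
ft_force: [1.4, -1.4, 1.1]
grip_width: 0.998
```

```bash
python3 - <<'E'
from look import *
print(look('slidebox_c',(.426,-.0947,np.radians(-77.7)),True,'w30',3))
plan([0.426,-0.0976,0.03],12.3)
E
```

```text
slidebox_c 0.82 2618.0 [ 0.666  -0.508  -0.8228] -47.1 cost 1.0
slidebox_c 0.58 4735.0 [ 0.429  -0.0973 -1.358 ] -77.8 cost 0.045
(np.float64(0.429035163132828), np.float64(-0.09728279176415985), np.float64(-1.3580195162114528))
t=54.23 at [ 0.4291 -0.0981  0.1042] jaw 12.39 J6 -0.49 F [ 0.9  0.2 -0.3] w 1.000
 to [ 0.426  -0.0976  0.03  ]: units [ 0.192 -0.047  1.845] n>=1.9 turn about tool z 0.02 units (=0.1 deg)
 toolz xy world [ 0.005  -0.0886]
```

Emit:
move_arm(motion=[[0,0,0.8,0]])

```text
time: 54.32
position: [0.4389, -0.1038, 0.0809]
tool_rot: [0.039, 0.626, 0.779, -0.03]
ft_force: [2.9, 0.7, 0.0]
grip_width: 1.001
```

```bash
python3 - <<'E'
from h import *
settle(3)
plan([0.426,-0.0976,0.03],12.3)
E
```

```text
t=54.47 at [ 0.4308 -0.1014  0.0736] jaw 12.38 J6 -0.49 F [-0.4  1.1 -0.3] w 1.000
 to [ 0.426  -0.0976  0.03  ]: units [ 0.214 -0.082  1.076] n>=1.1 turn about tool z 0.02 units (=0.1 deg)
 toolz xy world [ 0.0061 -0.0889]
```

Emit:
move_arm(motion=[[0.18,-0.07,0.6,0]])

```text
time: 54.55
position: [0.4345, -0.0999, 0.0555]
tool_rot: [0.037, 0.626, 0.778, -0.03]
ft_force: [0.6, -0.8, 1.1]
grip_width: 1.002
```

```bash
python3 - <<'E'
from look import *
print(look('slidebox_c',(.426,-.0947,np.radians(-77.7)),True,'w31',3))
plan([0.4275,-0.099,-0.01],12.3)
E
```

```text
slidebox_c 0.92 1928.0 [ 0.636  -0.4547 -1.0361] -59.4 cost 1.0
slidebox_c 0.8 7090.0 [ 0.4261 -0.0963 -1.3449] -77.1 cost 0.049
(np.float64(0.4260992863478016), np.float64(-0.09634353091183658), np.float64(-1.3449123954832352))
t=54.80 at [ 0.4283 -0.0976  0.0509] jaw 12.40 J6 -0.48 F [0.1 0.1 0.7] w 1.000
 to [ 0.4275 -0.099  -0.01  ]: units [ 0.107 -0.01   1.519] n>=1.5 turn about tool z 0.02 units (=0.1 deg)
 toolz xy world [ 0.0087 -0.0899]
```

View pics/w31.png

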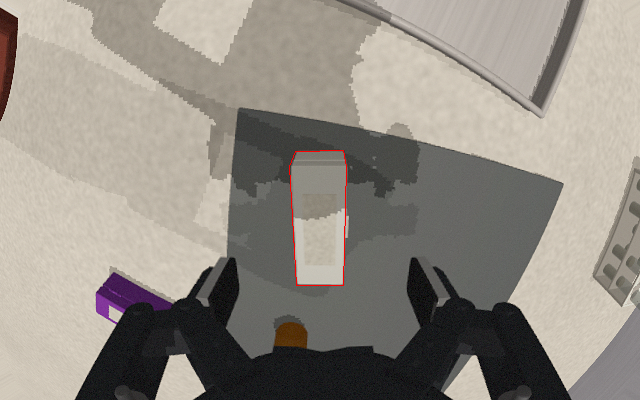

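The white box at (320,220) is aligned with the fingers; the dropper at (290,335) is clear behind.

Emit:
move_arm(motion=[[0.08,0,0.7,0]])

```text
time: 54.88
position: [0.4351, -0.0994, 0.0289]
tool_rot: [0.039, 0.626, 0.779, -0.03]
ft_force: [0.6, -0.1, 0.7]
grip_width: 1.0
```

```bash
python3 - <<'E'
from h import *
settle(3)
plan([0.427,-0.099,-0.01],12.3)
E
```

```text
t=55.03 at [ 0.4271 -0.0968  0.0227] jaw 12.41 J6 -0.47 F [0.4 0.1 0.8] w 1.002
 to [ 0.427 -0.099 -0.01 ]: units [ 0.02  -0.003  0.818] n>=0.8 turn about tool z 0.02 units (=0.1 deg)
 toolz xy world [ 0.0063 -0.0893]
```

Emit:
move_arm(motion=[[0.05,0,0.7,0]])

```text
time: 55.12
position: [0.4334, -0.0995, -0.0]
tool_rot: [0.037, 0.626, 0.779, -0.031]
ft_force: [2.8, -0.7, 0.8]
grip_width: 0.999
```

```bash
python3 - <<'E'
from h import *
settle(3)
plan([0.427,-0.099,-0.012],12.3)
im=vision.capture('wrist'); cv2.imwrite('pics/w32.png',im[100:400,150:490])
E
```

```text
t=55.27 at [ 0.4256 -0.097  -0.0057] jaw 12.40 J6 -0.46 F [0.2 1.  0.1] w 1.001
 to [ 0.427 -0.099 -0.012]: units [-0.042  0.026  0.162] n>=0.2 turn about tool z 0.02 units (=0.1 deg)
 toolz xy world [ 0.0031 -0.0882]
```

View pics/w32.png

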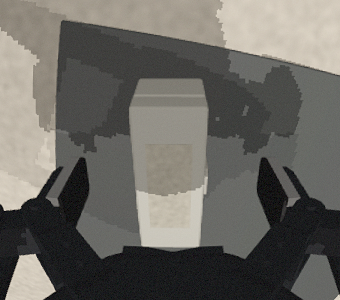

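Emit:
move_arm(motion=[[-0.03,0.02,0.12,0]], fingers=0, newtons=35)

```text
time: 55.4
position: [0.4296, -0.0993, -0.0075]
tool_rot: [0.032, 0.626, 0.779, -0.032]
ft_force: [0.7, 0.0, -0.2]
grip_width: 0.882
```

```bash
python3 - <<'E'
from h import *
settle(11)
plan([0.427,-0.099,0.12],77.7)
im=vision.capture('wrist'); cv2.imwrite('pics/w33.png',im[100:400,150:490])
E
```

```text
t=55.95 at [ 0.4286 -0.0991 -0.0086] jaw 12.41 J6 -0.46 F [-1.2  0.9  6. ] w 0.371
 to [ 0.427 -0.099  0.12 ]: units [-0.276 -0.079 -3.203] n>=3.2 turn about tool z -13.06 units (=-65.3 deg)
 toolz xy world [ 0.0069 -0.0896]
```

View pics/w33.png

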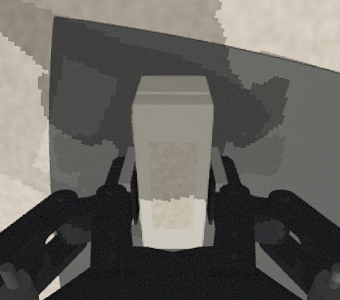

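Gripped at 31.5 mm. Lift and turn.

Emit:
move_arm(motion=[[0,0,-0.4,0],[0,0,-0.7,0],[0,0,-0.7,0],[0,0,-0.4,-0.8],[0,0,-0.2,-1],[0,0,-0.2,-1],[0,0,-0.2,-1],[0,0,-0.2,-1],[0,0,-0.2,-1],[0,0,-0.2,-1],[0,0,-0.2,-1],[0,0,-0.2,-1],[0,0,-0.2,-1],[0,0,-0.1,-1],[0,0,0,-1],[0,0,0,-1]])

```text
time: 57.33
position: [0.4175, -0.0794, 0.1526]
tool_rot: [-0.002, 0.091, 0.995, -0.041]
ft_force: [1.0, 0.2, -1.6]
grip_width: 0.372
```

```bash
python3 - <<'E'
from h import *
settle(3)
plan([0.4645,0.099,0.14],77.7)
E
```

```text
t=57.48 at [ 0.4173 -0.0794  0.1523] jaw 79.20 J6 -1.64 F [ 0.6 -0.7 -1.2] w 0.367
 to [0.4645 0.099  0.14  ]: units [-0.323  4.612 -0.067] n>=4.6 turn about tool z 0.30 units (=1.5 deg)
 toolz xy world [-0.0123 -0.0805]
```

Emit:
move_arm(motion=[[-0.08,0.8,0,0.1],[-0.08,0.9,0,0.1],[-0.08,0.9,0,0.1],[-0.08,0.9,0,0],[0,0.8,0,0]])

```text
time: 57.9
position: [0.4668, 0.0848, 0.1367]
tool_rot: [-0.001, 0.121, 0.992, -0.043]
ft_force: [1.0, -0.5, -1.4]
grip_width: 0.363
```

```bash
python3 - <<'E'
from h import *
settle(3)
plan([0.4645,0.099,0.06],77.7)
im=vision.capture('wrist'); cv2.imwrite('pics/w34.png',im)
E
```

```text
t=58.05 at [0.466  0.0848 0.1363] jaw 76.37 J6 -1.21 F [-0.8 -0.9 -1.6] w 0.372
 to [0.4645 0.099  0.06  ]: units [0.132 0.499 1.872] n>=1.9 turn about tool z -0.27 units (=-1.3 deg)
 toolz xy world [-0.0145 -0.0845]
```

View pics/w34.png

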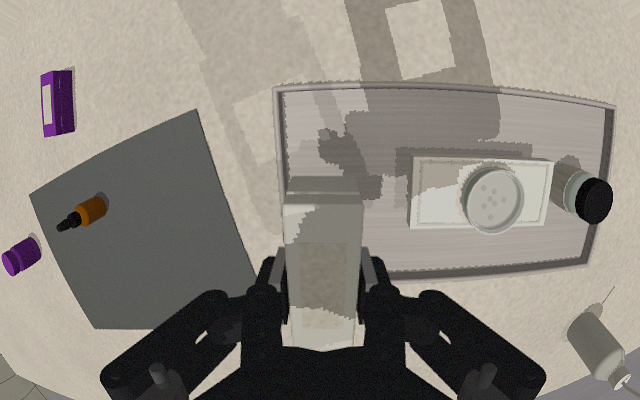

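Box held at (322,265), aligned with the tray's short side. Dropper and look-alikes are untouched.

Emit:
move_arm(motion=[[0.1,0.45,0.3,-0.25]])

```text
time: 58.18
position: [0.4682, 0.0988, 0.1252]
tool_rot: [-0.0, 0.11, 0.993, -0.044]
ft_force: [0.9, 0.3, -0.6]
grip_width: 0.369
```

```bash
python3 - <<'E'
from h import *
settle(3)
plan([0.4645,0.099,0.05],77.7)
E
```

```text
t=58.33 at [0.4644 0.0999 0.1217] jaw 77.49 J6 -1.19 F [-0.1 -0.8 -0.9] w 0.370
 to [0.4645 0.099  0.05  ]: units [-0.004  0.137  1.789] n>=1.8 turn about tool z -0.04 units (=-0.2 deg)
 toolz xy world [-0.0181 -0.0861]
```

Emit:
move_arm(motion=[[0.05,0.05,0.9,0],[0.05,0.05,0.7,0]])

```text
time: 58.5
position: [0.4682, 0.0973, 0.0641]
tool_rot: [0.004, 0.111, 0.993, -0.043]
ft_force: [-2.1, -0.1, -3.0]
grip_width: 0.371
```

```bash
python3 - <<'E'
from h import *
settle(3)
plan([0.4645,0.099,0.02],77.7)
b=vision.capture('side'); cv2.imwrite('pics/sd5.png',cv2.resize(b[220:390,170:390],None,fx=3,fy=3))
E
```

```text
t=58.65 at [0.4666 0.0972 0.0633] jaw 77.24 J6 -1.18 F [ 0.6  0.2 -1. ] w 0.364
 to [0.4645 0.099  0.02  ]: units [0.074 0.124 1.076] n>=1.1 turn about tool z -0.09 units (=-0.5 deg)
 toolz xy world [-0.0061 -0.0862]
```

View pics/sd5.png

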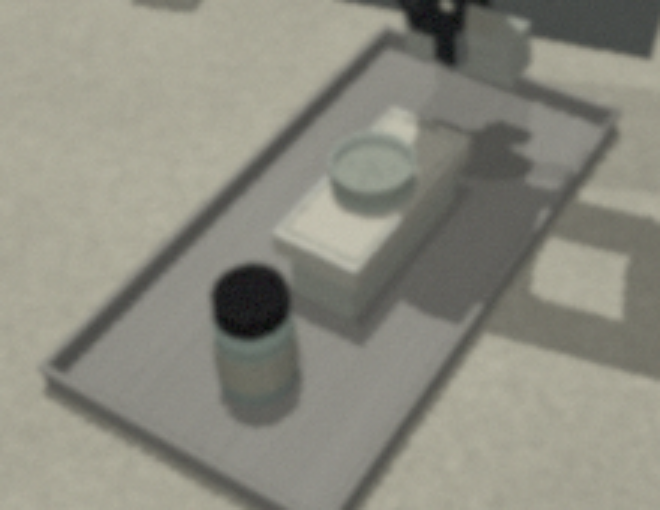

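Emit:
move_arm(motion=[[0.06,0.1,0.8,-0.1]])

```text
time: 58.78
position: [0.4758, 0.0995, 0.0403]
tool_rot: [0.012, 0.107, 0.993, -0.041]
ft_force: [2.0, 0.6, -0.4]
grip_width: 0.37
```

```bash
python3 - <<'E'
from h import *
settle(3)
plan([0.4645,0.099,0.01],77.7)
E
```

```text
t=58.93 at [0.466  0.0988 0.0328] jaw 77.71 J6 -1.17 F [-0.2 -0.7 -1.6] w 0.369
 to [0.4645 0.099  0.01  ]: units [0.047 0.046 0.568] n>=0.6 turn about tool z 0.00 units (=0.0 deg)
 toolz xy world [-0.0048 -0.0862]
```

Emit:
move_arm(motion=[[0.04,0.04,0.5,0]])

```text
time: 59.02
position: [0.4706, 0.0993, 0.0179]
tool_rot: [0.008, 0.107, 0.993, -0.042]
ft_force: [2.3, -0.1, -0.5]
grip_width: 0.362
```

```bash
python3 - <<'E'
from h import *
settle(3)
plan([0.4645,0.099,0.0],77.7)
im=vision.capture('wrist'); cv2.imwrite('pics/w35.png',im)
E
```

```text
t=59.17 at [0.4647 0.0987 0.0137] jaw 77.70 J6 -1.17 F [-0.6 -0.6 -0.5] w 0.371
 to [0.4645 0.099  0.    ]: units [0.012 0.034 0.341] n>=0.3 turn about tool z -0.00 units (=-0.0 deg)
 toolz xy world [-0.0053 -0.0865]
```

View pics/w35.png

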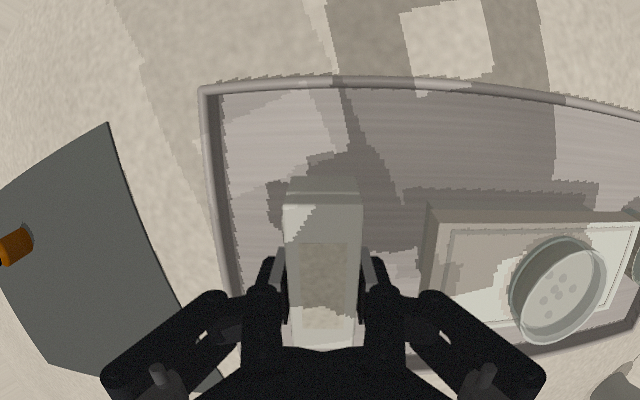

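Emit:
move_arm(motion=[[0,-0.1,0.3,0]])

```text
time: 59.3
position: [0.4686, 0.0947, 0.0059]
tool_rot: [0.007, 0.106, 0.993, -0.042]
ft_force: [0.3, 0.7, -0.6]
grip_width: 0.368
```

```bash
python3 - <<'E'
from h import *
settle(3)
plan([0.4635,0.094,-0.006],77.7)
E
```

```text
t=59.45 at [0.4644 0.0936 0.0026] jaw 77.67 J6 -1.17 F [ 0.1 -0.1 -2. ] w 0.367
 to [ 0.4635  0.094  -0.006 ]: units [0.028 0.023 0.214] n>=0.2 turn about tool z -0.01 units (=-0.0 deg)
 toolz xy world [-0.0041 -0.0864]
```

Emit:
move_arm(motion=[[0.02,0,0.1,0]])

```text
time: 59.53
position: [0.4648, 0.0934, -0.0005]
tool_rot: [0.004, 0.107, 0.993, -0.043]
ft_force: [-0.1, -0.7, -0.5]
grip_width: 0.366
```

```bash
python3 - <<'E'
from h import *
settle(3)
plan([0.4635,0.094,-0.0086],77.7)
E
```

```text
t=59.68 at [ 0.4633  0.0934 -0.0016] jaw 77.67 J6 -1.17 F [-0.5  0.1 -1.3] w 0.370
 to [ 0.4635  0.094  -0.0086]: units [-0.     0.032  0.174] n>=0.2 turn about tool z -0.01 units (=-0.0 deg)
 toolz xy world [-0.0048 -0.0865]
```

Emit:
move_arm(motion=[[0,0.02,0.08,0]])

```text
time: 59.77
position: [0.4641, 0.094, -0.0044]
tool_rot: [0.003, 0.107, 0.993, -0.043]
ft_force: [0.8, 0.1, -1.7]
grip_width: 0.369
```

```bash
python3 - <<'E'
from h import *
settle(3)
plan([0.4635,0.094,-0.0086],77.7)
E
```

```text
t=59.92 at [ 0.4637  0.0939 -0.0048] jaw 77.68 J6 -1.17 F [ 0.5  0.8 -0.5] w 0.364
 to [ 0.4635  0.094  -0.0086]: units [0.008 0.008 0.095] n>=0.1 turn about tool z -0.00 units (=-0.0 deg)
 toolz xy world [-0.0044 -0.0865]
```

Emit:
move_arm(motion=[[0,0.01,0.05,0]])

```text
time: 60.0
position: [0.4634, 0.0941, -0.006]
tool_rot: [0.002, 0.107, 0.993, -0.044]
ft_force: [-8.2, 0.3, 15.6]
grip_width: 0.37
```

```bash
python3 - <<'E'
from h import *
settle(3)
plan([0.4635,0.094,-0.0086],77.7)
E
```

```text
t=60.15 at [ 0.4633  0.0942 -0.006 ] jaw 77.69 J6 -1.17 F [-3.7  0.2  8.1] w 0.369
 to [ 0.4635  0.094  -0.0086]: units [-0.004  0.002  0.066] n>=0.1 turn about tool z -0.00 units (=-0.0 deg)
 toolz xy world [-0.0062 -0.087 ]
```

Emit:
move_arm(motion=[[0,0,0.06,0]])

```text
time: 60.23
position: [0.4629, 0.0941, -0.0069]
tool_rot: [0.0, 0.107, 0.993, -0.044]
ft_force: [-7.9, 1.7, 16.8]
grip_width: 0.368
```

```bash
python3 - <<'E'
from h import *
settle(3)
plan([0.4635,0.094,-0.0086],77.7)
E
```

```text
t=60.38 at [ 0.4628  0.0942 -0.007 ] jaw 77.69 J6 -1.17 F [-7.2  0.8 12.2] w 0.368
 to [ 0.4635  0.094  -0.0086]: units [-0.018  0.003  0.04 ] n>=0.0 turn about tool z -0.00 units (=-0.0 deg)
 toolz xy world [-0.0086 -0.0873]
```

Emit:
move_arm(motion=[[0,0,0,0]], fingers=0.6)

```text
time: 60.47
position: [0.4629, 0.0943, -0.0064]
tool_rot: [0.001, 0.107, 0.993, -0.044]
ft_force: [0.3, -0.2, -0.3]
grip_width: 0.49
```

```bash
python3 - <<'E'
from h import *
settle(5)
plan([0.4635,0.094,-0.0086],77.7)
im=vision.capture('wrist'); cv2.imwrite('pics/w36.png',im)
E
```

```text
t=60.72 at [ 0.4633  0.0942 -0.0068] jaw 77.68 J6 -1.17 F [-0.5 -0.6  1.8] w 0.601
 to [ 0.4635  0.094  -0.0086]: units [-0.006 -0.     0.046] n>=0.0 turn about tool z -0.00 units (=-0.0 deg)
 toolz xy world [-0.0077 -0.0871]
```

View pics/w36.png

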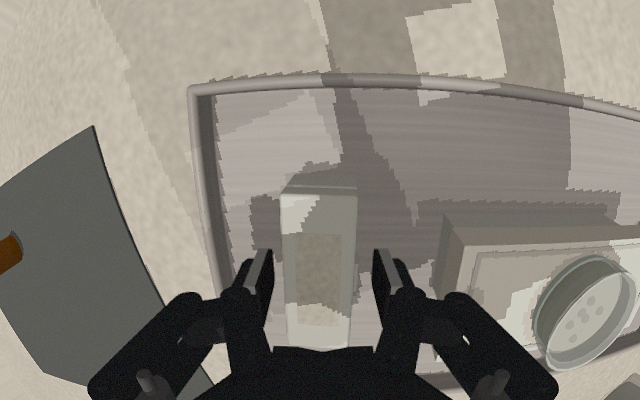

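Emit:
move_arm(motion=[[0,-0.05,-0.5,0],[0,-0.07,-0.8,0],[0,-0.08,-0.9,0],[0,-0.08,-0.9,0],[0,-0.08,-0.9,0],[0,-0.08,-0.9,0],[0,-0.08,-0.9,0],[0,-0.08,-0.9,0]])

```text
time: 61.43
position: [0.4505, 0.0928, 0.2589]
tool_rot: [-0.015, 0.107, 0.993, -0.047]
ft_force: [0.4, 0.2, -0.1]
grip_width: 0.602
```

```bash
cat > chk.py <<'E'
from fit import *
settle(4)
MOD['lid_c']=box(.062,.138,.040,.057); MOD['dish_c']=cyl([(.028,.057),(.028,.077)])
IM={c:vision.capture(c) for c in ['wrist','scene','side']}; V={c:K(c) for c in IM}
g={'lid_c':(.489,.219,np.radians(-12.3)),'dish_c':(.489,.219,0),'jar_c':(.516,.341,0),'slidebox_c':(.4624,.0969,np.radians(-12.3)),'tub':(.489,.219,np.radians(-12.3)),'tray':(.4995,.225,np.radians(-11.3))}
R={}
for q,p0 in g.items():
    vs=[]
    for cam in V:
        if q in('tub',): continue
        best=None
        for d in spotter.masks_of(q,cam):
            m=d['region'].astype(float)
            if m.sum()<20: continue
            r=np.zeros(m.shape,np.uint8); cv2.fillConvexPoly(r,hull(q,p0,cam,V[cam]).astype(np.int32),1)
            iou=(r*m).sum()/((r+m)>0).sum()
            if best is None or iou>best[0]: best=(iou,m)
        if best and best[0]>.3: vs.append((cam,V[cam],best[1]))
    p=p0
    for v in vs:
        pp,c=fit(q,[v],p0,q in('lid_c','slidebox_c','tray')); print(q,v[0],np.round(pp[:2],4),round(np.degrees(pp[2]),1),'cost',round(c,3))
        if v[0]=='wrist': p=pp
    R[q]=p
    for cam in V:
        if q!='tub': cv2.polylines(IM[cam],[np.round(hull(q,p,cam,V[cam])*16).astype(np.int32)],True,(0,0,255),1,cv2.LINE_AA,4)
for cam in V: cv2.imwrite(f'pics/chk_{cam}.png',IM[cam])
t=R['lid_c']; c,s=np.cos(t[2]),np.sin(t[2])
for q in ['dish_c','jar_c','slidebox_c','tray']:
    d=np.array(R[q][:2])-t[:2]; print(q,'in tub frame',np.round([c*d[0]+s*d[1],-s*d[0]+c*d[1]],4),'dyaw',round(np.degrees(R[q][2]-t[2]),1))
print(telemetry.state()['time'])
E
python3 chk.py; python3 -c "
from h import *
plan([0.4,0.1,0.3])
b=cv2.imread('pics/chk_side.png'); cv2.imwrite('pics/chk_side_c.png',cv2.resize(b[220:400,170:400],None,fx=3,fy=3))"
```

```text
lid_c wrist [0.4838 0.2183] -12.0 cost 0.583
lid_c scene [0.4865 0.2235] -13.3 cost 0.5
lid_c side [0.4895 0.2169] -11.2 cost 0.438
dish_c wrist [0.4877 0.2189] 0.0 cost 0.171
dish_c scene [0.4849 0.2255] 0.0 cost 0.198
dish_c side [0.492  0.2155] 0.0 cost 0.173
jar_c scene [0.5144 0.3468] 0.0 cost 0.305
jar_c side [0.5188 0.3381] 0.0 cost 0.143
slidebox_c wrist [0.4577 0.0956] -12.2 cost 0.117
slidebox_c scene [0.4589 0.1016] -11.7 cost 0.136
slidebox_c side [0.4631 0.0937] -19.9 cost 0.169
tray wrist [0.4913 0.2207] -11.3 cost 0.376
tray scene [0.4957 0.226 ] -11.2 cost 0.503
tray side [0.5001 0.2202] -11.1 cost 0.387
dish_c in tub frame [0.0037 0.0014] dyaw 12.0
jar_c in tub frame [0.006  0.1267] dyaw 12.0
slidebox_c in tub frame [-1.000e-04 -1.255e-01] dyaw -0.2
tray in tub frame [0.0068 0.0039] dyaw 0.6
62.5333
t=62.53 at [0.4513 0.0929 0.2577] jaw 77.79 J6 -1.23 F [-0.3 -0.3 -1.3] w 0.602
 to [0.4 0.1 0.3]: units [ 1.311 -0.198 -1.017] n>=1.7
 toolz xy world [-0.0391 -0.0901]
```

View pics/chk_wrist.png

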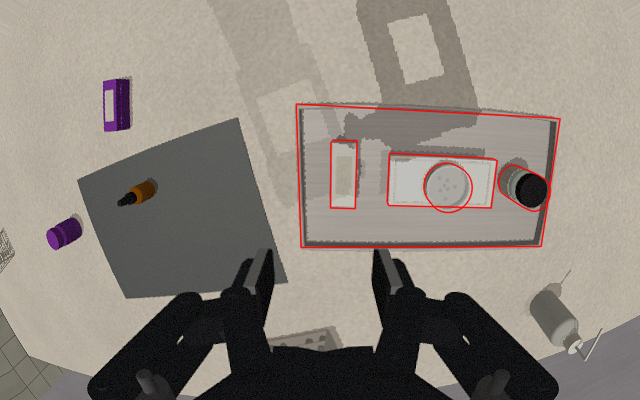

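View pics/chk_side_c.png

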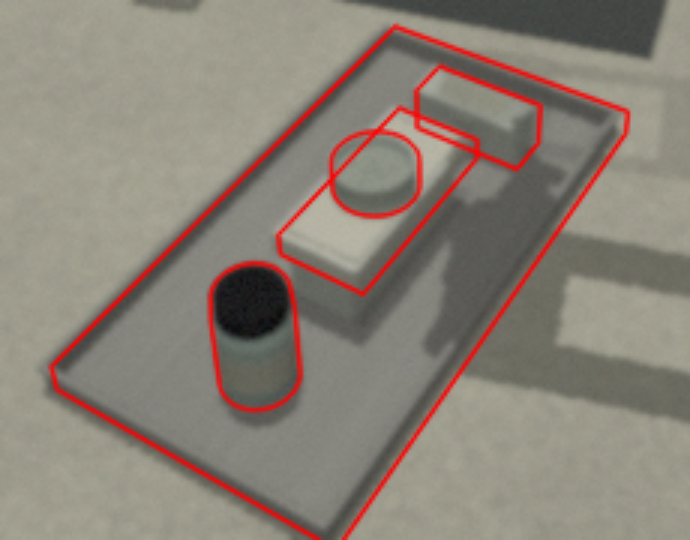

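The wrist check shows box, tub with dish, and jar in a row. The plain lid fit is spoilt by the dish covering part of it, so I'll fit lid and dish jointly and look at a zoomed crop.

```bash
cat > chk2.py <<'E'
from fit import *
MOD['lid_c']=box(.062,.138,.040,.057); MOD['lidhi']=box(.062,.138,.046,.063); MOD['dish_c']=cyl([(.028,.057),(.028,.077)])
for cam in ['wrist','scene','side']:
    im=vision.capture(cam); KP=K(cam)
    ml=[d['region'] for d in spotter.masks_of('lid_c',cam)]; md=[d['region'] for d in spotter.masks_of('dish_c',cam)]
    def pick(ms,q,p):
        r=np.zeros((400,640),np.uint8); cv2.fillConvexPoly(r,hull(q,p,cam,KP).astype(np.int32),1)
        return max(ms,key=lambda m:(r*m).sum()/((r+m)>0).sum())
    d0=pick(md,'dish_c',(.489,.219,0)); l0=pick(ml,'lid_c',(.489,.219,-.21)); 
    U=(d0|l0).astype(float); D=d0.astype(float)
    def cost(v):
        rl=np.zeros((400,640),np.uint8); rd=rl.copy()
        cv2.fillConvexPoly(rl,np.round(hull('lid_c',(v[0],v[1],v[2]/5),cam,KP)*256).astype(np.int32),255,cv2.LINE_AA,8)
        cv2.fillConvexPoly(rd,np.round(hull('dish_c',(v[3],v[4],0),cam,KP)*256).astype(np.int32),255,cv2.LINE_AA,8)
        return np.abs(np.maximum(rl,rd)/255.-U).sum()/U.sum()+np.abs(rd/255.-D).sum()/D.sum()
    x0=np.array([.488,.219,-1.07,.488,.219]); sim=np.vstack([x0]+[x0+np.eye(5)[i]*(.01 if i!=2 else .3) for i in range(5)])
    r=minimize(cost,x0,method='Nelder-Mead',options=dict(initial_simplex=sim,maxiter=600,xatol=1e-4,fatol=1e-5))
    x=r.x; a=x[2]/5; d=x[3:]-x[:2]; print(cam,x[:2].round(4),np.degrees(a).round(1),x[3:].round(4),'dish rel',np.round([np.cos(a)*d[0]+np.sin(a)*d[1],-np.sin(a)*d[0]+np.cos(a)*d[1]],4),r.fun.round(3))
    if cam=='wrist':
        cv2.imwrite('pics/z0.png',cv2.resize(im[130:230,310:560],None,fx=3.2,fy=3.2,interpolation=cv2.INTER_CUBIC))
    if cam=='side':
        im=cv2.resize(im[240:340,240:360],None,fx=6,fy=6,interpolation=cv2.INTER_CUBIC); cv2.imwrite('pics/z1.png',im)
print(telemetry.state()['time'])
E
python3 chk2.py
```

```text
wrist [0.4886 0.2186] -12.1 [0.4911 0.2196] dish rel [0.0022 0.0015] 0.115
scene [0.4816 0.2238] -10.4 [0.4881 0.2252] dish rel [0.0062 0.0025] 0.455Traceback (most recent call last):
  File "chk2.py", line 9, in <module>
    d0=pick(md,'dish_c',(.489,.219,0)); l0=pick(ml,'lid_c',(.489,.219,-.21));
  File "chk2.py", line 8, in pick
    return max(ms,key=lambda m:(r*m).sum()/((r+m)>0).sum())
ValueError: max() iterable argument is empty
```

View pics/z0.png

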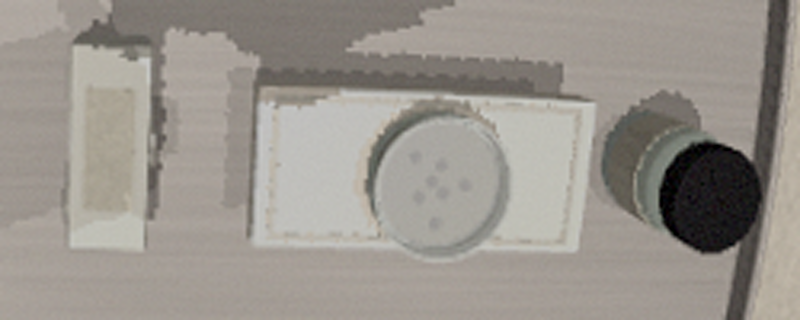

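```bash
python3 - <<'E'
from fit import *
MOD['lid_c']=box(.062,.138,.040,.057); MOD['lidhi']=box(.062,.138,.046,.063)
im=vision.capture('side'); KP=K('side')
z=cv2.resize(im[240:345,240:370],None,fx=6,fy=5.6,interpolation=cv2.INTER_CUBIC)
for n,c in [('lid_c',(0,0,255)),('lidhi',(0,255,0)),('slidebox_c',(255,0,0))]:
    p=(.4900,.2185,np.radians(-12.2)) if n!='slidebox_c' else (.463,.0955,np.radians(-12.2))
    h=(hull(n,p,'side',KP)-[240,240])*[6,5.6]; cv2.polylines(z,[np.round(h).astype(np.int32)],True,c,1)
cv2.imwrite('pics/z1.png',z)
s=vision.capture('scene'); cv2.imwrite('pics/z2.png',cv2.resize(s[150:290,160:490],None,fx=2.4,fy=2.4,interpolation=cv2.INTER_CUBIC))
E
```

```text
(no output)
```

View pics/z1.png

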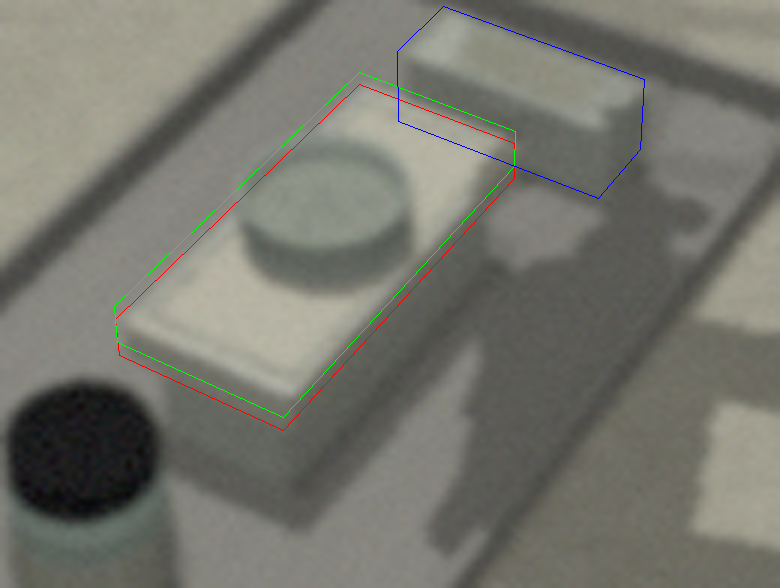

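View pics/z2.png

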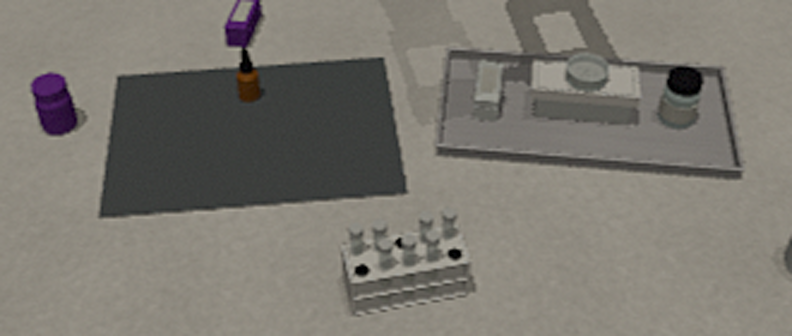

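```bash
python3 - <<'E'
from h import *
print(ctrl.hand_in(), telemetry.state()['time'])
E
```

```text
the job is handed in; nothing more can be done
the job is handed in; nothing more can be done
```

The sample set is made up in the tray and handed in, at about 63 s of the 141 s allowed. I did it in the order asked: pot into the tub, lid on and pressed, dish on the lid, jar to the left, white slide box to the right.

**Last checks**
- **Pot:** it was seen standing upright in the tub before the lid went on.
- **Lid:** the fingers met it at the loose height and went down 5 mm to a hard stop, where the force peaked at about 47 N. That matches the 54 mm home height, and the side view shows the lid level. The stop force was well above the 16 N needed, but it came through the fingertips.
- **Dish:** it lies flat about 2–3 mm from the middle of the lid.
- **Jar:** it stands upright 125 mm left of the tub's middle, level with it to about 1 mm.
- **Slide box:** it lies flat about 126 mm right of the tub's middle, with its long side square to the tub's end.
- **Left alone:** the dropper, the rack and the purple look-alikes look untouched, and the gripper was well clear of everything at hand-in.

**What disagreed or went wrong**
- **Slide box position:** the cameras differ on how level it is with the tub's middle, from 0 to 4 mm off towards the robot.
- **Lid fit:** the scene camera's final lid fit was poor because the dish covered part of it, so I relied on the wrist view. The side camera found no lid or dish mask in that last joint fit.
- **Fingertips:** they end about 20 mm behind the reported tool point, so my first lid grasp closed above the lid without moving it.
- **Tool tilt:** the tool built up as much as 5–6° of tilt during the fast moves. I allowed for it when gripping and placing.

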